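# Square up a pan-well frame by its diagonals

### The arm

A 7-joint arm with a two-finger parallel gripper is mounted at the origin on the work surface. World frame = base frame: x ahead of the robot, y to its left, z up, the work surface at z = 0. Lengths are in m, angles in rad, forces in N, time in s.
With the tool pointing down it reaches from about 0.425 to 0.8 m from the base axis. Payload 8.3 kg.
Tool frame: the origin (TCP) lies on the centre line of the jaws, within the pads' length; the fingertips stand 8 mm ahead of it and the grasp point (between the pads) lies 11 mm behind it; z points along the fingers, x is the direction in which the jaws open and shut, and the axes are right-handed (so a half turn about z gives the same grasp; the last joint's range is limited). The gripper opens to 85 mm and grips with 20 to 120 N. Pads are 22 mm wide; open, the fingers measure 114 mm over their backs; the gripper's body (76 mm by 85 mm) begins 54 mm behind the grasp point. The pads swing forward as they close: fully open they stand 13 mm farther back than shut.
Start: joints at [1.05, 0.383, 0.016, 1.37, -0.006, 1.388, -0.046], TCP at [0.276, -0.561, 0.239] pointing down, gripper open.
Joint ranges: [-2.95, 2.95], [-0.25, 2.06], [-1.52, 1.56], [0.18, 2.33], [-1.44, 4.58], [0.02, 2.06], [-3.01, 3.01]. Speed limits (rad/s): [2.39, 2.39, 3.01, 3.01, 3.14, 3.14, 3.14].

### API

Orientations are given as a unit quaternion [x, y, z, w].
In Python, from rig import arm gives the robot as it stands. The module is installed in compiled form; this text tells all that it offers.
- The arm moves only by the tool servo_tool, never from a script. Its argument "plan" is one flat list of numbers, 5 for each row, row after row: the shift along the tool's x, y, z in units of 30 mm (1.0 is 30 mm), then the turn about the tool's z in units of 6 degrees (1.0 is 6 degrees), then the finger opening in mm, from 0 to 85.4. A call has 1 to 5 rows; each row shifts and turns the pose as measured when the row begins, along the tool's axes as they then stand; what a row does not reach is not made up. A row lasts 1/12 s, in which the tool goes at most 41.7 mm and 7.16 degrees, less where a joint would pass 70% of its speed; a pose out of reach is approached as far as the arm can. A call is refused whole if a number of a shift passes 1 or a number of a turn 1, either way. A call with a gripper value outside its range is refused whole. The fingers move at their own pace and stop on an object; "grip_force" is the grip in N (left out, the last holds). Time passes only in rows, so rows that do not move let the fingers close. It gives the time, the measured TCP pose, the force and the opening at its end, in the units of the state.
- arm.get_state(): the state, without advancing time (a new reading comes with each control period).
- arm.read_camera(name): name is "side" or "top" or "wrist"; returns (picture, depth): 400x640x3 uint8, red, green, blue; 400x640 float32, m along the optical axis (not along the pixel's ray), 0 where there is no reading.
- arm.camera_model(name): a dict with "mtx" (3x3 intrinsics, pixels), "dist_coeffs" ([k1, k2, p1, p2, k3] as OpenCV has them; the pictures are not rectified), "R" (3x3) and "t" (3): a world point X has camera coordinates R X + t. Camera axes: x right, y down, z forward; pixel columns grow to the right and rows downward; lengths in m; the calibration is good to about 2 mm. A picture is of the moment at which its call begins: read the wrist's pose just before it. camera_model takes no time and is no camera call; for the wrist camera it gives the pose at the moment of the call.
- arm.sign_off(): hands the job in, once; it reports no verdict.
Trained networks look in the newest picture that a camera, given by its name, has taken for a name from the list of things; names that differ only in an ending like _2 or _b are one class to them, and where a whole thing is asked for, a point or a joint stands for the part that bears it (a point fixed in the world has none). Each returns a list of dicts, best first, with "conf" (0 to 1); they miss things now and then, are a little off and sometimes report something else, mostly with a low value. They report only what shows in the picture. A call takes as long as a camera call.
- arm.boxes_of(camera, label): "box" ([left, top, right, bottom] in pixels, round what is visible of it).
- arm.masks_of(camera, label): "mask" (400x640 bool, what is visible of it) and "box" ([left, top, right, bottom] in pixels, round what is visible of it).
- arm.tip_of(camera, label): "at" ([row, column] in pixels: a listed point, or the origin of a listed thing).
The state is a dict: "time": time; "qpos": joint angles; "qd": joint speeds; "joint_efforts": joint torques, N m; "tool_pos": TCP position; "orientation": TCP orientation; "force": force on the tool from outside, world axes, zero at the start; "ft_torque": the same for the moment, N m; "gripper_width": opening from 0.0 (shut) to 1.0 (fully open).
Only numpy, scipy, OpenCV 4.12 (cv2) and the standard library are available. Lean on these libraries where they do the work, as an engineer would, in place of code of your own. Each camera call takes 0.05 s, during which the arm holds its last target.

### The job

The pan-well frame on the steel table may be out of square: with the slide rule lying flat inside it, gently measure both diagonals from corner to corner, heel and tip pressed home in their corners, first with the heel in the red corner, then in the blue one. If they differ, seat the rule again in the shorter diagonal and push its tongue on, touching the frame with nothing but the rule, until the far rail gives and the rule reads half-way between the two readings. Leave the rule lying across a diagonal of the squared frame, heel in its corner and tip touching the opposite one, let go, and leave the other kitchen things alone.

Things in the scene. Friction and masses are not known exactly. Their poses are not given: they have to be found in the camera images.
- frame: open four-sided metal frame flat on the table, near rail bolted down. Origin on the table at the middle of the opening (when square); x points from bolted to far rail, y left along the rails. Opening 170 mm (x) by about 184 mm (y); rails 12 mm thick, 22 mm tall; the table is its floor. The far rail racks sideways (at the start by up to 17 mm, not given): see corner_red
- corner_red (a point): inside right-angled corner point (34 mm legs) of the bolted rail marked red, at the frame's +y end, 9 mm above the table, axes as the frame's. Its diagonal runs to the far rail's -y corner. Pushed along a diagonal the far rail stays put below about 13 N, above that it gives with the push and stays where left; a push of over 25 N along a diagonal harms the frame
- corner_blue (a point): inside right-angled corner point (34 mm legs) of the bolted rail marked blue, at the frame's -y end, 9 mm above the table, axes as the frame's. Its diagonal runs to the far rail's +y corner
- knob (a point): centre of the rule's black thumb block, 16 x 16 mm, 36 mm tall, on the yellow tongue, 34 mm above the rule's underside; x points along the rule from heel to tip. Hold here: the whole rule (0.65 kg, 24 mm wide, 14 mm tall steel channel) lifts and turns by it, near its balance. It lies 70 mm + tongue from the heel's end, 134 mm from the tip's end
- heel (a point): very end of the red heel nose of the slide rule's body, 8 mm above its underside; x points to the tip. Both noses are rounded to 5 mm radius, so each seats about 2 mm short of a corner point; both are polished and slip along the rails
- tip (a point): very end of the yellow tongue's nose, 8 mm above the rule's underside; x points away from the heel
- tongue (a joint): reading of the slide rule, m: 0 = shut (204 mm from heel end to tip end), growing to 0.070 as the tongue is pushed out. It slides with about 1.2 N and stays where left; the rubber-soled rule drags on the table with 4 to 6 N, so the tongue slides before the rule does. 0 to 20 mm out at the start; seated in the frame it reads 28 to 58 mm
- cutter: small brass ring cutter, 30 mm across, 22 mm tall, standing inside the frame beside the middle of the bolted rail; bystander, origin at the centre of its underside
- clip: blue plastic pan clip, 50 x 22 x 22 mm, lying beside the rule; bystander, origin at the centre of its underside
- shaker: glass shaker, 48 mm across, 90 mm tall; bystander, origin at the centre of its underside
- spice: amber spice jar, 52 mm across, 100 mm tall; bystander, origin at the centre of its underside
- mug: white mug, 80 mm across, 90 mm tall; bystander, origin at the centre of its underside
- portion: metal portion bowl, 90 mm across, 45 mm tall; bystander, origin at the centre of its underside
- spatula: spatula lying flat, black handle; bystander, origin at the centre of its underside

How it is judged:
By the outcome, as a careful person would: the job done as asked, in the order asked, and still so for the second after the job is handed in, with the robot touching nothing.
It also fails if it takes over 72 s, if anything falls off the work surface, if the arm or the gripper's body presses on something with over 40 N, if the wrist force passes 120 N, or if a joint passes its speed limit or range.

## Working session

There is one attempt and no reset: what is moved stays moved. The work goes in short steps, Python scripts to look and compute and a tool call to move; the robot and the scene stay as the last step left them, time stands still between calls to the robot, and variables do not carry over. Pictures are saved under pics/ and viewed, and the job is handed in when it is done.

Besides the shell and the picture viewer there is one more tool, called after "Request:" as name(argument=value, ...), one argument or row to a line, values as JSON. servo_tool: Moves the arm, as the interface text tells. Its arguments: {"type":"object","properties":{"plan":{"type":"array","items":{"type":"number"}},"grip_force":{"type":"number"}},"required":["plan"]}

```bash
ls; mkdir -p pics; python3 - <<'E'
from rig import arm
import cv2
s=arm.get_state(); print(s)
for n in ["top","side","wrist"]:
    p,d=arm.read_camera(n); cv2.imwrite(f"pics/a_{n}.png",p[:,:,::-1]); m=arm.camera_model(n); print(n,m)
E
```

```text
pics
{'time': 0.0, 'qpos': array([ 1.05011861,  0.38423569,  0.01635919,  1.37117404, -0.00630985,
        1.38819058, -0.04644974]), 'qd': array([ 9.64301714e-04, -5.01045857e-04,  8.70742867e-04,  6.43199109e-05,
        1.35162959e-03, -4.88510850e-04,  1.21120756e-04]), 'joint_efforts': array([ 9.60354591e-04, -6.27604580e+01,  8.44864156e-01, -3.71825945e+01,
        1.66053971e-02,  1.43871334e-02,  8.26821321e-06]), 'tool_pos': array([ 0.2760474 , -0.56018493,  0.23827126]), 'orientation': array([ 8.49136967e-01, -5.28171802e-01, -8.37013521e-04, -5.08673599e-04]), 'force': array([-0.34404449, -0.18326308,  0.21540371]), 'ft_torque': array([0.01848247, 0.00669638, 0.02468188]), 'gripper_width': 0.9978882854334642}
top {'mtx': array([[421.29278478,   0.        , 324.06047262],
       [  0.        , 421.29278478, 194.90151084],
       [  0.        ,   0.        ,   1.        ]]), 'dist_coeffs': array([-0.10377822,  0.        ,  0.        ,  0.        ,  0.        ]), 'R': array([[ 0.01379903, -0.99989658,  0.00405238],
       [-0.99010135, -0.01422975, -0.13963108],
       [ 0.1
[... 341 characters left out ...]
   ]), 'R': array([[-0.92586269, -0.37734036, -0.01981248],
       [-0.18814441,  0.50584351, -0.84185749],
       [ 0.32768882, -0.77571683, -0.53933611]]), 't': array([0.48621647, 0.14044034, 0.91611674])}
wrist {'mtx': array([[335.58895285,   0.        , 317.77967549],
       [  0.        , 335.58895285, 200.28467083],
       [  0.        ,   0.        ,   1.        ]]), 'dist_coeffs': array([0.00418306, 0.        , 0.        , 0.        , 0.        ]), 'R': array([[ 4.42708589e-01, -8.96665415e-01, -4.89071688e-04],
       [-8.58224675e-01, -4.23887195e-01,  2.89430568e-01],
       [-2.59729691e-01, -1.27713665e-01, -9.57198886e-01]]), 't': array([-0.62443024, -0.03752622,  0.38006294])}
```

View pics/a_top.png

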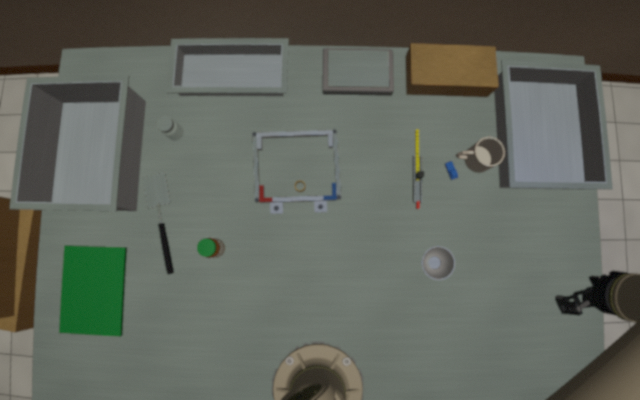

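View pics/a_side.png

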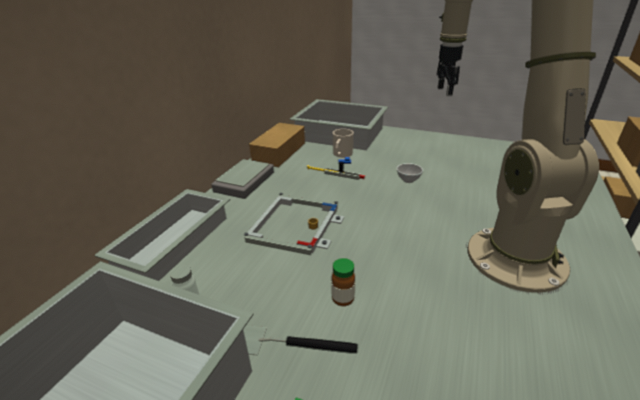

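View pics/a_wrist.png

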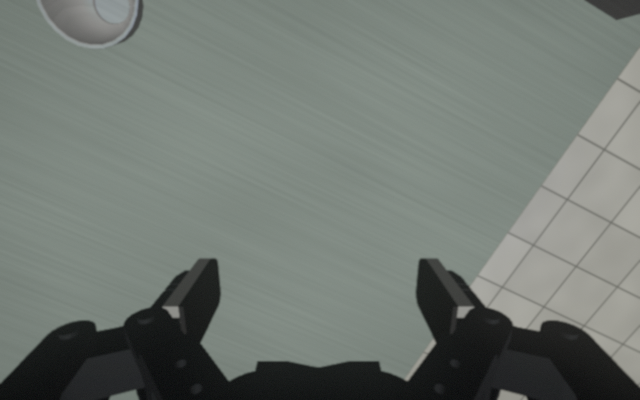

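```bash
cat > h.py <<'E'
import numpy as np, cv2
from rig import arm
from scipy.spatial.transform import Rotation as Ro
def ray(cam,rc,M=None):
    M=M or arm.camera_model(cam)
    p=cv2.undistortPoints(np.array([[[rc[1],rc[0]]]],float),M["mtx"],M["dist_coeffs"])[0,0]
    R,t=M["R"],M["t"]
    return -R.T@t, R.T@np.array([p[0],p[1],1.])
def at(cam,rc,z,M=None):
    o,d=ray(cam,rc,M); return o+d*(z-o[2])/d[2]
def proj(cam,X,M=None):
    M=M or arm.camera_model(cam)
    r,_=cv2.Rodrigues(M["R"])
    q,_=cv2.projectPoints(np.atleast_2d(np.array(X,float)),r,M["t"],M["mtx"],M["dist_coeffs"])
    return q[:,0,::-1]
def snap(cam,name=None,crop=None,scale=1):
    M=arm.camera_model(cam)
    p,d=arm.read_camera(cam)
    if name:
        q=p[:,:,::-1]
        if crop: q=q[crop[0]:crop[1],crop[2]:crop[3]]
        if scale!=1: q=cv2.resize(q,None,fx=scale,fy=scale,interpolation=cv2.INTER_CUBIC)
        cv2.imwrite(f"pics/{name}.png",q)
    return p,d,M
def st():
    s=arm.get_state(); R=Ro.from_quat(s["orientation"]).as_matrix()
    x=R[:,0]; yaw=np.degrees(np.arctan2(x[1],x[0]))
    print("t%.2f"%s["time"],"pos",s["tool_pos"].round(4),"xyaw %.2f"%yaw,"zax",R[:,2].round(3),"F",s["force"].round(2),"T",s["ft_torque"].round(2),"w",round(s["gripper_width"],3),"q7 %.2f"%s["qpos"][6])
    return s,R,yaw
def rel(target,yawt=None):
    s,R,yaw=st(); d=R.T@(np.array(target)-s["tool_pos"])/0.03
    print("shift units",d.round(3), end=" ")
    if yawt is not None:
        # tool z down: positive turn about tool z = decreasing world yaw
        dy=-((yawt-yaw+90)%180-90); print("turn units",round(dy/6,3))
E
python3 - <<'E'
from h import *
p,d,M=snap("top","b_top",(110,220,220,480),3)
for l,z in [("knob",.034),("heel",.008),("tip",.008),("corner_red",.009),("corner_blue",.009),("cutter",0),("clip",0),("mug",0),("frame",0)]:
    r=arm.tip_of("top",l)
    print(l,[(q["conf"],np.round(q["at"],1),at("top",q["at"],z,M).round(4)) for q in r[:2]])
E
```

```text
knob [(0.73, array([177.1, 417.2]), array([ 0.5581, -0.2603,  0.034 ]))]
heel [(0.63, array([207. , 419.2]), array([ 0.4803, -0.2702,  0.008 ]))]
tip [(0.51, array([127.5, 416.3]), array([ 0.7043, -0.2667,  0.008 ]))]
corner_red [(0.74, array([201.2, 265.8]), array([0.4902, 0.1468, 0.009 ]))]
corner_blue [(0.8, array([198.2, 330.2]), array([ 0.5009, -0.0276,  0.009 ])), (0.41, array([262.1, 436.3]), array([ 0.332 , -0.3145,  0.009 ]))]
cutter [(0.46, array([185.1, 296.3]), array([0.5371, 0.0656, 0.    ]))]
clip [(0.61, array([168.8, 452.9]), array([ 0.5897, -0.3694,  0.    ]))]
mug []
frame []
```

View pics/b_top.png

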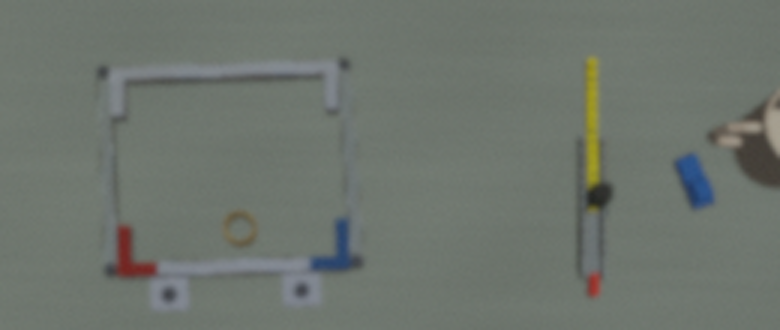

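```bash
cat >> h.py <<'E'
def plan(target,yawt,grip,step=28.,turn=5.8,dec=2,nmin=1):
    """rows (rounded) from present pose to target; prints calls of 5 rows"""
    s,R,yaw=st(); p=np.array(s["tool_pos"]); T=np.array(target,float)
    dy=((yawt-yaw+180)%360-180)
    n=max(nmin,int(np.ceil(np.linalg.norm(T-p)*1000/step-1e-6)),int(np.ceil(abs(dy)/turn-1e-6)))
    rows=[]
    for i in range(n):
        k=n-i; R_=Ro.from_euler("z",yaw,degrees=True).as_matrix()@np.diag([1,-1,-1.])
        d=R_.T@(T-p)/k/0.03; t=-dy/n/6
        d=d.round(dec); t=round(t,dec); rows.append([*d,t,grip])
        p=p+R_@d*0.03; yaw-=t*6
    for i in range(0,n,5): print("[",", ".join("%g"%v for r in rows[i:i+5] for v in r),"]")
    print("end",p.round(4),yaw)
E
python3 - <<'E'
from h import *
M=arm.camera_model("wrist"); s,R,y=st()
c=-M["R"].T@M["t"]; print(c, R.T@(c-s["tool_pos"]), (M["R"]@R).round(3))
plan([0.50,-0.26,0.26],0,85)
E
```

```text
t0.65 pos [ 0.2763 -0.5606  0.2393] xyaw -63.77 zax [ 0.  0. -1.] F [-0.11 -0.65  0.14] T [-0.03  0.03  0.02] w 1.0 q7 -0.05
[ 0.34301586 -0.52741448  0.3751553 ] [-0.00027662 -0.07456259 -0.1358333 ] [[ 1.    -0.001 -0.001]
 [ 0.     0.957 -0.289]
 [ 0.001  0.289  0.957]]
t0.65 pos [ 0.2763 -0.5606  0.2393] xyaw -63.77 zax [ 0.  0. -1.] F [-0.11 -0.65  0.14] T [-0.03  0.03  0.02] w 1.0 q7 -0.05
[ -0.41, -0.79, -0.05, -0.76, 85, -0.34, -0.82, -0.05, -0.76, 85, -0.28, -0.85, -0.05, -0.76, 85, -0.21, -0.87, -0.05, -0.76, 85, -0.14, -0.88, -0.05, -0.76, 85 ]
[ -0.07, -0.89, -0.05, -0.76, 85, 0.01, -0.89, -0.05, -0.76, 85, 0.08, -0.89, -0.05, -0.76, 85, 0.15, -0.88, -0.05, -0.76, 85, 0.21, -0.87, -0.05, -0.76, 85 ]
[ 0.28, -0.85, -0.05, -0.76, 85, 0.35, -0.82, -0.05, -0.76, 85, 0.42, -0.79, -0.04, -0.76, 85, 0.47, -0.75, -0.05, -0.76, 85 ]
end [ 0.4999 -0.26    0.26  ] 0.07131545193809785
```

```bash
python3 - <<'E'
from h import *
plan([0.57,-0.23,0.24],0,85)
E
```

```text
t0.65 pos [ 0.2763 -0.5606  0.2393] xyaw -63.77 zax [ 0.  0. -1.] F [-0.11 -0.65  0.14] T [-0.03  0.03  0.02] w 1.0 q7 -0.05
[ -0.35, -0.85, -0, -0.66, 85, -0.29, -0.88, -0, -0.66, 85, -0.23, -0.89, -0, -0.66, 85, -0.16, -0.91, -0, -0.66, 85, -0.1, -0.92, -0, -0.66, 85 ]
[ -0.04, -0.92, -0, -0.66, 85, 0.03, -0.92, -0, -0.66, 85, 0.09, -0.92, -0, -0.66, 85, 0.15, -0.91, -0, -0.66, 85, 0.22, -0.89, -0, -0.66, 85 ]
[ 0.28, -0.88, -0, -0.66, 85, 0.33, -0.86, -0, -0.66, 85, 0.39, -0.83, -0.01, -0.66, 85, 0.45, -0.8, -0, -0.66, 85, 0.51, -0.77, -0.01, -0.66, 85 ]
[ 0.56, -0.73, -0, -0.66, 85 ]
end [ 0.5701 -0.2301  0.2399] -0.408684548061915
```

Request:
servo_tool(
  plan=[-0.35, -0.85, 0, -0.66, 85, -0.29, -0.88, 0, -0.66, 85, -0.23, -0.89, 0, -0.66, 85, -0.16, -0.91, 0, -0.66, 85, -0.1, -0.92, 0, -0.66, 85],
)

```text
time: 1.07
tool_pos: [0.3659, -0.4569, 0.2385]
orientation: [0.928, -0.372, -0.001, 0.002]
force: [0.5, -0.7, 0.2]
gripper_width: 0.994
```

Request:
servo_tool(
  plan=[-0.04, -0.92, 0, -0.66, 85, 0.03, -0.92, 0, -0.66, 85, 0.09, -0.92, 0, -0.66, 85, 0.15, -0.91, 0, -0.66, 85, 0.22, -0.89, 0, -0.66, 85],
)

```text
time: 1.48
tool_pos: [0.4636, -0.3397, 0.2392]
orientation: [0.982, -0.19, -0.0, 0.002]
force: [-0.2, -1.6, 0.6]
gripper_width: 0.993
```

Request:
servo_tool(
  plan=[0.28, -0.88, 0, -0.66, 85, 0.33, -0.86, 0, -0.66, 85, 0.39, -0.83, -0.01, -0.66, 85, 0.45, -0.8, 0, -0.66, 85, 0.51, -0.77, -0.01, -0.66, 85],
)

```text
time: 1.9
tool_pos: [0.5556, -0.218, 0.2409]
orientation: [1.0, -0.002, 0.001, 0.002]
force: [1.5, -1.0, 0.2]
gripper_width: 0.997
```

```bash
python3 - <<'E'
from h import *
plan([0.57,-0.23,0.24],0,85)
E
```

```text
t1.90 pos [ 0.5556 -0.218   0.2409] xyaw -0.21 zax [ 0.001 -0.004 -1.   ] F [ 1.5  -1.05  0.23] T [-0.04 -0.05  0.03] w 0.997 q7 0.22
[ 0.48, 0.4, 0.03, -0.03, 85 ]
end [ 0.57   -0.2301  0.24  ] -0.02664697001526614
```

Request:
servo_tool(
  plan=[0, 0, 0, 0, 85],
)

```text
time: 1.98
tool_pos: [0.5592, -0.2093, 0.2411]
orientation: [1.0, 0.006, 0.002, 0.0]
force: [-0.2, 1.4, 0.9]
gripper_width: 0.995
```

```bash
python3 - <<'E'
from h import *
st()
p,d,M=snap("wrist","c_w")
for l,z in [("knob",.034),("heel",.008),("tip",.008)]:
    r=arm.tip_of("wrist",l)
    print(l,[(q["conf"],np.round(q["at"],1),at("wrist",q["at"],z,M).round(4)) for q in r[:2]])
st()
E
```

```text
t1.98 pos [ 0.5592 -0.2093  0.2411] xyaw 0.73 zax [ 0.003 -0.001 -1.   ] F [-0.16  1.42  0.93] T [ 0.09  0.02 -0.06] w 0.995 q7 0.23
knob [(0.9, array([222.3, 323.8]), array([ 0.5681, -0.2642,  0.034 ]))]
heel [(0.77, array([215. , 243.4]), array([ 0.4751, -0.266 ,  0.008 ]))]
tip [(0.72, array([218.7, 437. ]), array([ 0.7011, -0.2679,  0.008 ]))]
t2.18 pos [ 0.5553 -0.2183  0.2409] xyaw -0.23 zax [ 0.001 -0.005 -1.   ] F [ 0.35 -0.58 -0.02] T [-0.03  0.02 -0.  ] w 0.996 q7 0.22
```

View pics/c_w.png

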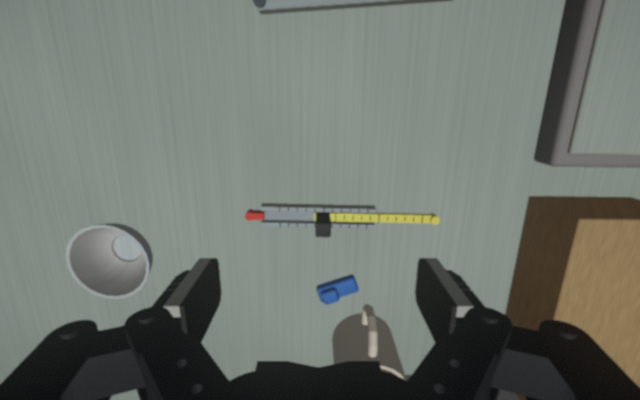

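Request:
servo_tool(
  plan=[0.2, 0.8, 0.9, 0, 60, 0.2, 0.75, 0.9, 0, 60, 0, 0, 0.9, 0, 60, 0, 0, 0.8, 0, 60, 0, 0, 0, 0, 60],
)

```text
time: 2.6
tool_pos: [0.565, -0.276, 0.1361]
orientation: [1.0, -0.008, 0.003, 0.007]
force: [-1.2, 0.9, -2.0]
gripper_width: 0.7
```

```bash
python3 - <<'E'
from h import *
import time
st(); snap("top"); snap("top")
st()
p,d,M=snap("wrist","d_w")
st()
for l,z in [("knob",.034),("heel",.008),("tip",.008)]:
    r=arm.tip_of("wrist",l)
    print(l,[(q["conf"],np.round(q["at"],1),at("wrist",q["at"],z,M).round(4)) for q in r[:2]])
st()
E
```

```text
t2.60 pos [ 0.565  -0.276   0.1361] xyaw -0.93 zax [ 0.006 -0.013 -1.   ] F [-1.17  0.88 -1.97] T [0.03 0.09 0.06] w 0.7 q7 0.27
t2.70 pos [ 0.5674 -0.2757  0.1411] xyaw -0.86 zax [ 0.011 -0.015 -1.   ] F [-0.2   0.06  0.44] T [-0.02 -0.08  0.02] w 0.704 q7 0.27
t2.75 pos [ 0.5688 -0.2751  0.1428] xyaw -0.79 zax [ 0.014 -0.016 -1.   ] F [-0.16 -0.26  0.26] T [0.04 0.02 0.01] w 0.704 q7 0.27
knob [(0.68, array([184.5, 315.6]), array([ 0.568 , -0.2643,  0.034 ]))]
heel [(0.59, array([176.8, 201.8]), array([ 0.4753, -0.2632,  0.008 ]))]
tip [(0.62, array([176.3, 478.3]), array([ 0.7021, -0.2667,  0.008 ]))]
t2.90 pos [ 0.5702 -0.2741  0.144 ] xyaw -0.66 zax [ 0.017 -0.016 -1.   ] F [ 0.32 -0.25  0.44] T [0.01 0.03 0.01] w 0.705 q7 0.27
```

View pics/d_w.png

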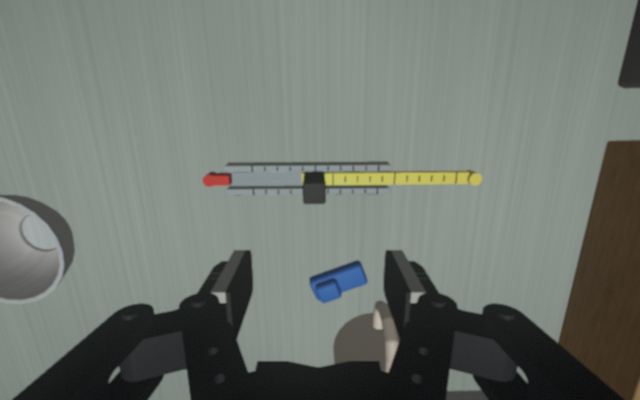

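Request:
servo_tool(
  plan=[0, 0, 0, 0, 50, 0, 0, 0, 0, 50],
)

```text
time: 3.07
tool_pos: [0.5715, -0.2739, 0.1469]
orientation: [1.0, -0.005, 0.01, 0.009]
force: [0.1, 1.0, 0.1]
gripper_width: 0.585
```

```bash
python3 - <<'E'
from h import *
plan([0.568,-0.2645,0.10],-0.8,45,step=14)
E
```

```text
t3.07 pos [ 0.5715 -0.2739  0.1469] xyaw -0.61 zax [ 0.021 -0.018 -1.   ] F [0.14 0.99 0.14] T [0.03 0.05 0.  ] w 0.585 q7 0.27
[ -0.03, -0.08, 0.39, 0.01, 45, -0.03, -0.08, 0.39, 0.01, 45, -0.03, -0.08, 0.39, 0.01, 45, -0.03, -0.07, 0.39, 0.01, 45 ]
end [ 0.568  -0.2645  0.1001] -0.850121643821738
```

```bash
sed -i 's|R_=Ro.from_euler("z",yaw,degrees=True).as_matrix()@np.diag(\[1,-1,-1.\])|R_=Ro.from_euler("z",yaw-y0,degrees=True).as_matrix()@R|; s|    rows=\[\]|    rows=[]; y0=yaw|' h.py; python3 - <<'E'
from h import *
plan([0.568,-0.2645,0.10],-0.8,45,step=14)
E
```

```text
t3.07 pos [ 0.5715 -0.2739  0.1469] xyaw -0.61 zax [ 0.021 -0.018 -1.   ] F [0.14 0.99 0.14] T [0.03 0.05 0.  ] w 0.585 q7 0.27
[ -0.04, -0.08, 0.39, 0.01, 45, -0.04, -0.09, 0.39, 0.01, 45, -0.04, -0.08, 0.39, 0.01, 45, -0.03, -0.09, 0.38, 0.01, 45 ]
end [ 0.5681 -0.2645  0.1001] -0.850121643821738
```

Request:
servo_tool(
  plan=[-0.04, -0.08, 0.39, 0, 45, -0.04, -0.09, 0.39, 0, 45, -0.04, -0.08, 0.3, 0, 45, -0.03, -0.09, 0.2, 0, 45, 0, 0, 0, 0, 45],
)

```text
time: 3.48
tool_pos: [0.5683, -0.2625, 0.1057]
orientation: [1.0, -0.005, 0.012, 0.009]
force: [-0.2, 0.2, -0.7]
gripper_width: 0.531
```

```bash
python3 - <<'E'
from h import *
plan([0.568,-0.2645,0.031],-0.8,45,step=10)
E
```

```text
t3.48 pos [ 0.5683 -0.2625  0.1057] xyaw -0.53 zax [ 0.023 -0.019 -1.   ] F [-0.19  0.19 -0.74] T [0.08 0.04 0.01] w 0.531 q7 0.24
[ -0.01, 0, 0.31, 0.01, 45, -0.01, 0, 0.31, 0.01, 45, -0.01, 0, 0.31, 0.01, 45, -0.01, 0, 0.31, 0.01, 45, -0.01, 0.01, 0.31, 0.01, 45 ]
[ -0.01, 0, 0.31, 0.01, 45, -0, 0.01, 0.31, 0.01, 45, -0.01, 0, 0.32, 0.01, 45 ]
end [ 0.5679 -0.2645  0.031 ] -1.0068615373860326
```

Request:
servo_tool(
  plan=[0, 0, -0.9, 0, 45, 0, 0, -0.9, 0, 45, 0, 0, 0, 0, 45, 0, 0, 0, 0, 45],
)

```text
time: 3.82
tool_pos: [0.5646, -0.2597, 0.1568]
orientation: [1.0, -0.004, 0.007, 0.007]
force: [-0.6, -0.1, -0.7]
gripper_width: 0.531
```

```bash
python3 - <<'E'
from h import *
s,_,_=st();print(s["qpos"].round(3))
E
```

```text
t3.82 pos [ 0.5646 -0.2597  0.1568] xyaw -0.45 zax [ 0.015 -0.015 -1.   ] F [-0.62 -0.08 -0.69] T [ 0.04  0.04 -0.02] w 0.531 q7 0.26
[ 0.624  0.433 -0.335  1.506  0.158  1.209  0.256]
```

Request:
servo_tool(
  plan=[0, -0.8, -0.6, 0, 45, 0, -0.8, -0.9, 0, 45, 0, 0, 0, 0, 45, 0, 0, 0, 0, 45],
)

```text
time: 4.15
tool_pos: [0.5629, -0.2106, 0.1994]
orientation: [1.0, -0.005, 0.006, 0.007]
force: [-0.5, -0.1, -0.9]
gripper_width: 0.527
```

```bash
python3 - <<'E'
from h import *
s,_,_=st();print(s["qpos"].round(3))
E
```

```text
t4.15 pos [ 0.5629 -0.2106  0.1994] xyaw -0.62 zax [ 0.011 -0.014 -1.   ] F [-0.5  -0.13 -0.86] T [-0.08  0.05  0.01] w 0.527 q7 0.19
[ 0.574  0.366 -0.359  1.503  0.143  1.283  0.187]
```

Request:
servo_tool(
  plan=[0, 0.2, 0.3, 0, 45, 0, 0.35, 0.5, 0, 45, 0, 0.35, 0.6, 0, 45, 0, 0.35, 0.6, 0, 45, 0, 0.25, 0.5, 0, 45],
)

```text
time: 4.57
tool_pos: [0.5646, -0.2596, 0.1207]
orientation: [1.0, -0.004, 0.008, 0.008]
force: [-0.5, 0.1, -0.2]
gripper_width: 0.526
```

Request:
servo_tool(
  plan=[0, 0.15, 0.4, 0, 45, 0, 0.1, 0.3, 0, 45, 0, 0.05, 0.2, 0, 45, 0, 0, 0.1, 0, 45, 0, 0, 0.0, 0, 45],
)

```text
time: 4.98
tool_pos: [0.5585, -0.2743, 0.0785]
orientation: [1.0, -0.007, 0.001, 0.006]
force: [-0.2, 0.6, -0.4]
gripper_width: 0.528
```

```bash
python3 - <<'E'
from h import *
p,d,M=snap("wrist","e_w")
plan([0.568,-0.2645,0.031],-0.8,45,step=8)
E
```

```text
t5.03 pos [ 0.5587 -0.2742  0.079 ] xyaw -0.82 zax [ 0.002 -0.013 -1.   ] F [-0.44  0.47  0.56] T [-0.   -0.01  0.  ] w 0.524 q7 0.25
[ 0.04, -0.05, 0.23, -0, 45, 0.04, -0.05, 0.23, -0, 45, 0.04, -0.05, 0.23, -0, 45, 0.05, -0.05, 0.23, -0, 45, 0.04, -0.05, 0.23, -0, 45 ]
[ 0.05, -0.05, 0.22, -0, 45, 0.04, -0.05, 0.23, -0, 45 ]
end [ 0.568  -0.2645  0.0309] -0.8247564192720439
```

View pics/e_w.png

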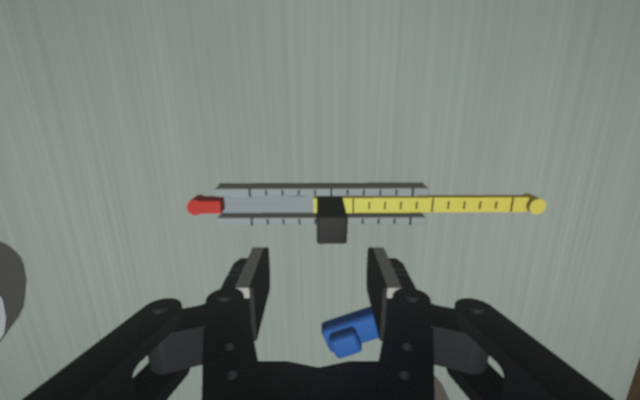

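Request:
servo_tool(
  plan=[0.04, -0.05, 0.2, 0, 45, 0.06, -0.06, 0.3, 0, 45, 0.06, -0.06, 0.3, 0, 45, 0.06, -0.06, 0.3, 0, 45, 0.06, -0.06, 0.25, 0, 45],
)

```text
time: 5.45
tool_pos: [0.5718, -0.265, 0.04]
orientation: [1.0, -0.006, 0.006, 0.008]
force: [-0.3, -0.9, -0.6]
gripper_width: 0.528
```

```bash
python3 - <<'E'
from h import *
plan([0.568,-0.2645,0.031],-0.8,45,step=4)
E
```

```text
t5.45 pos [ 0.5718 -0.265   0.04  ] xyaw -0.70 zax [ 0.011 -0.016 -1.   ] F [-0.26 -0.87 -0.56] T [ 0.03 -0.    0.01] w 0.528 q7 0.22
[ -0.04, -0.01, 0.1, 0.01, 45, -0.04, -0, 0.1, 0.01, 45, -0.05, -0.01, 0.1, 0.01, 45 ]
end [ 0.568  -0.2645  0.031 ] -0.8819536531016934
```

Request:
servo_tool(
  plan=[-0.04, 0, 0.1, 0, 45, -0.04, 0, 0.08, 0, 45, 0, 0, 0, 0, 45],
)

```text
time: 5.7
tool_pos: [0.5688, -0.2627, 0.0309]
orientation: [1.0, -0.005, 0.004, 0.007]
force: [-0.3, -0.2, -0.6]
gripper_width: 0.528
```

```bash
python3 - <<'E'
from h import *
p,d,M=snap("wrist","f_w")
plan([0.568,-0.2645,0.031],-0.8,45,step=4)
E
```

```text
t5.75 pos [ 0.5689 -0.2627  0.0312] xyaw -0.57 zax [ 0.008 -0.014 -1.   ] F [ 0.17  0.26 -0.92] T [-0.03  0.09  0.04] w 0.527 q7 0.22
[ -0.03, 0.06, 0.01, 0.04, 45 ]
end [ 0.568  -0.2645  0.0309] -0.8057884657917254
```

View pics/f_w.png

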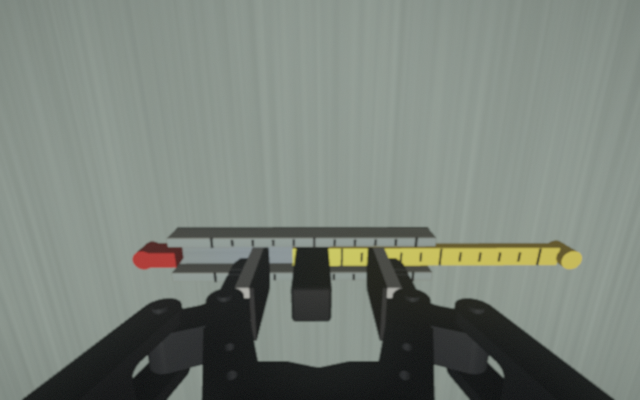

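Request:
servo_tool(
  plan=[0, 0, 0, 0, 5, 0, 0, 0, 0, 5, 0, 0, 0, 0, 5, 0, 0, 0, 0, 5, 0, 0, 0, 0, 5],
  grip_force=50,
)

```text
time: 6.17
tool_pos: [0.5689, -0.2633, 0.0321]
orientation: [1.0, -0.005, 0.004, 0.007]
force: [0.4, 1.1, -3.2]
gripper_width: 0.175
```

Request:
servo_tool(
  plan=[0, 0, 0, 0, 5, 0, 0, 0, 0, 5, 0, 0, 0, 0, 5],
)

```text
time: 6.42
tool_pos: [0.569, -0.2632, 0.0321]
orientation: [1.0, -0.005, 0.004, 0.007]
force: [0.4, 0.2, -2.5]
gripper_width: 0.176
```

```bash
python3 - <<'E'
from h import *
st();p,d,M=snap("wrist","g_w")
for l,z in [("heel",.008),("tip",.008)]:
    r=arm.tip_of("wrist",l)
    print(l,[(q["conf"],np.round(q["at"],1),at("wrist",q["at"],z,M).round(4)) for q in r[:2]])
st()
E
```

```text
t6.42 pos [ 0.569  -0.2632  0.0321] xyaw -0.61 zax [ 0.009 -0.014 -1.   ] F [ 0.41  0.18 -2.47] T [ 0.1   0.12 -0.03] w 0.176 q7 0.22
heel [(0.66, array([249.4, 137.4]), array([ 0.4766, -0.2632,  0.008 ]))]
tip [(0.84, array([252.8, 576.4]), array([ 0.7059, -0.2684,  0.008 ]))]
t6.57 pos [ 0.569  -0.2633  0.0321] xyaw -0.61 zax [ 0.009 -0.014 -1.   ] F [ 0.5  -0.7  -1.18] T [0.03 0.14 0.01] w 0.176 q7 0.22
```

View pics/g_w.png

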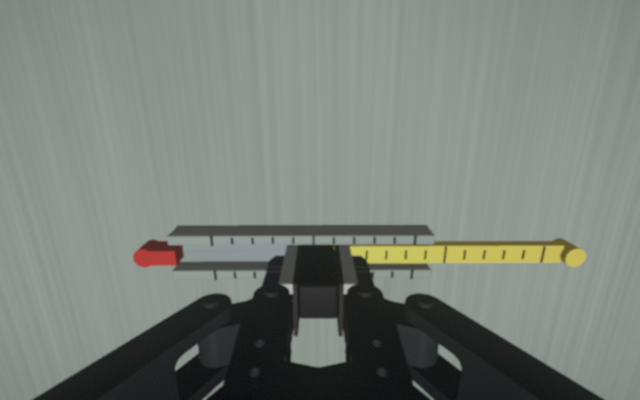

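Request:
servo_tool(
  plan=[0, 0, -0.15, 0, 5, 0, 0, -0.3, 0, 5, 0, 0, -0.4, 0, 5, 0, 0, -0.5, 0, 5, 0, 0, -0.5, 0, 5],
)

```text
time: 6.98
tool_pos: [0.5633, -0.261, 0.0849]
orientation: [1.0, -0.005, -0.002, 0.004]
force: [0.5, 0.1, -7.1]
gripper_width: 0.176
```

Request:
servo_tool(
  plan=[0, -0.15, -0.5, 0, 5, 0, -0.3, -0.5, 0, 5, 0, -0.5, -0.5, 0, 5, 0.1, -0.6, -0.4, 0, 5, 0.1, -0.7, -0.3, 0, 5],
)

```text
time: 7.4
tool_pos: [0.5675, -0.199, 0.1584]
orientation: [1.0, -0.011, -0.002, 0.007]
force: [1.8, -0.4, -7.0]
gripper_width: 0.18
```

Request:
servo_tool(
  plan=[0.1, -0.7, -0.2, 0, 5, 0.1, -0.6, -0.1, 0, 5, 0.1, -0.5, 0, 0, 5, 0, -0.4, 0, 0, 5, 0, -0.2, 0, 0, 5],
)

```text
time: 7.82
tool_pos: [0.5795, -0.1194, 0.1754]
orientation: [1.0, -0.009, 0.001, 0.007]
force: [-0.4, 0.4, -7.0]
gripper_width: 0.174
```

Request:
servo_tool(
  plan=[0, -0.1, 0, 0, 5, 0, 0, 0, 0, 5],
)

```text
time: 7.98
tool_pos: [0.5791, -0.1145, 0.1759]
orientation: [1.0, -0.008, 0.001, 0.007]
force: [-0.0, 0.3, -7.3]
gripper_width: 0.172
```

```bash
python3 - <<'E'
from h import *
st();p,d,M=snap("wrist","h_w")
st()
p,d,M=snap("wrist","h_w")
import pickle; pickle.dump((p,d,M),open("h.pkl","wb"))
for l,z in [("corner_red",.009),("corner_blue",.009),("cutter",0.0),("frame",0),("heel",.008),("tip",.008)]:
    r=arm.tip_of("wrist",l)
    print(l,[(q["conf"],np.round(q["at"],1),at("wrist",q["at"],z,M).round(4)) for q in r[:2]])
st()
E
```

```text
t7.98 pos [ 0.5791 -0.1145  0.1759] xyaw -0.91 zax [ 0.003 -0.014 -1.   ] F [-0.04  0.34 -7.31] T [ 0.08 -0.04 -0.02] w 0.172 q7 0.00
t8.03 pos [ 0.5791 -0.1153  0.1758] xyaw -0.95 zax [ 0.002 -0.014 -1.   ] F [-0.47  0.13 -6.65] T [ 0.   -0.07  0.02] w 0.173 q7 0.00
corner_red []
corner_blue [(0.77, array([ 83.7, 232.6]), array([ 0.5094, -0.0302,  0.009 ]))]
cutter []
frame []
heel [(0.8, array([249.3, 139.8]), array([ 0.4031, -0.1835,  0.008 ]))]
tip [(0.58, array([251.8, 578.1]), array([ 0.8382, -0.1938,  0.008 ]))]
t8.38 pos [ 0.5792 -0.1159  0.1755] xyaw -1.04 zax [ 0.002 -0.014 -1.   ] F [ 0.08  0.46 -7.37] T [ 0.04 -0.07  0.  ] w 0.181 q7 0.00
```

View pics/h_w.png

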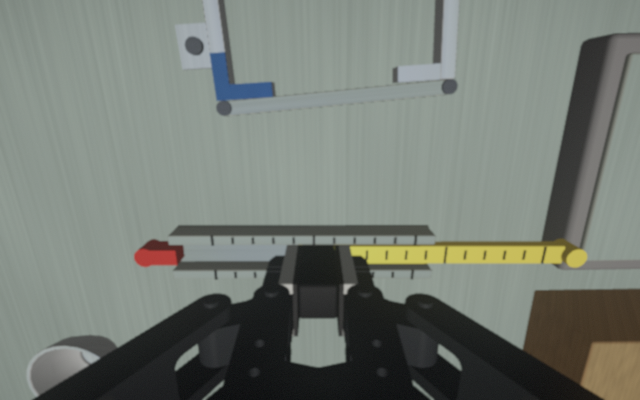

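Request:
servo_tool(
  plan=[0, -0.2, 0, 0, 5, 0, -0.4, 0, 0, 5, 0, -0.6, 0, 0, 5, 0, -0.7, -0.1, 0, 5, 0, -0.7, -0.2, 0, 5],
)

```text
time: 8.8
tool_pos: [0.5796, -0.0405, 0.1814]
orientation: [1.0, -0.015, -0.0, 0.009]
force: [-0.0, -0.1, -6.9]
gripper_width: 0.177
```

Request:
servo_tool(
  plan=[0, -0.7, -0.2, 0, 5, 0, -0.7, -0.1, 0, 5, 0, -0.5, 0, 0, 5, 0, -0.3, 0, 0, 5, 0, -0.15, 0, 0, 5],
)

```text
time: 9.22
tool_pos: [0.5805, 0.0455, 0.1913]
orientation: [1.0, -0.01, 0.001, 0.006]
force: [-0.5, -0.2, -6.6]
gripper_width: 0.177
```

Request:
servo_tool(
  plan=[0, 0, 0, 0, 5, 0, 0, 0, 0, 5],
)

```text
time: 9.38
tool_pos: [0.5801, 0.0476, 0.1911]
orientation: [1.0, -0.008, 0.001, 0.006]
force: [0.5, -0.3, -8.4]
gripper_width: 0.176
```

```bash
python3 - <<'E'
from h import *
st();p,d,M=snap("wrist")
st()
p,d,M=snap("wrist","i_w")
import pickle; pickle.dump((p,d,M),open("i.pkl","wb"))
for l,z in [("corner_red",.009),("corner_blue",.009),("cutter",0.0)]:
    r=arm.tip_of("wrist",l)
    print(l,[(q["conf"],np.round(q["at"],1),at("wrist",q["at"],z,M).round(4)) for q in r[:2]])
st()
E
```

```text
t9.38 pos [0.5801 0.0476 0.1911] xyaw -0.94 zax [ 0.001 -0.012 -1.   ] F [ 0.5  -0.32 -8.44] T [ 0.02 -0.05  0.01] w 0.176 q7 -0.29
t9.43 pos [0.5801 0.0474 0.1911] xyaw -0.96 zax [ 0.001 -0.012 -1.   ] F [ 0.18  1.09 -7.42] T [ 0.02 -0.03  0.02] w 0.176 q7 -0.29
corner_red [(0.61, array([ 59.6, 224.5]), array([0.5013, 0.1532, 0.009 ]))]
corner_blue []
cutter [(0.58, array([163.4, 274.7]), array([0.5389, 0.0589, 0.    ]))]
t9.63 pos [0.5803 0.0462 0.1912] xyaw -1.08 zax [ 0.001 -0.012 -1.   ] F [ 0.38  0.43 -7.52] T [ 0.1  -0.01 -0.06] w 0.177 q7 -0.29
```

View pics/i_w.png

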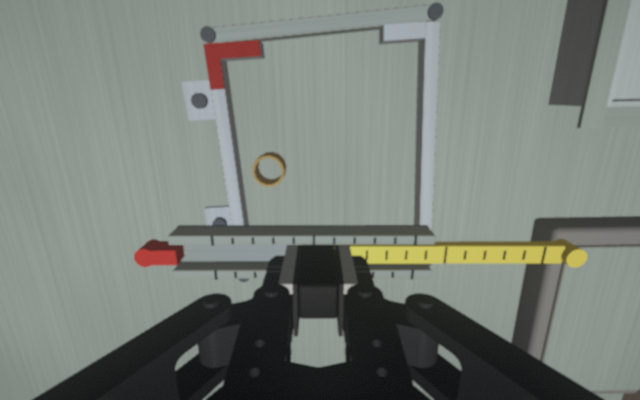

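```bash
python3 - <<'E'
import pickle,cv2,numpy as np
def cr(f,r,c): 
    p=pickle.load(open(f,"rb"))[0][:,:,::-1]; q=p[r:r+50,c:c+62]; return cv2.resize(q,None,fx=6,fy=6,interpolation=cv2.INTER_CUBIC)
a=np.hstack([cr("i.pkl",20,195),cr("i.pkl",10,380)]); b=np.hstack([cr("h.pkl",55,205),cr("h.pkl",50,390)])
cv2.imwrite("pics/j.png",np.vstack([a,b])[:, :])
E
```

```text
(no output)
```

View pics/j.png

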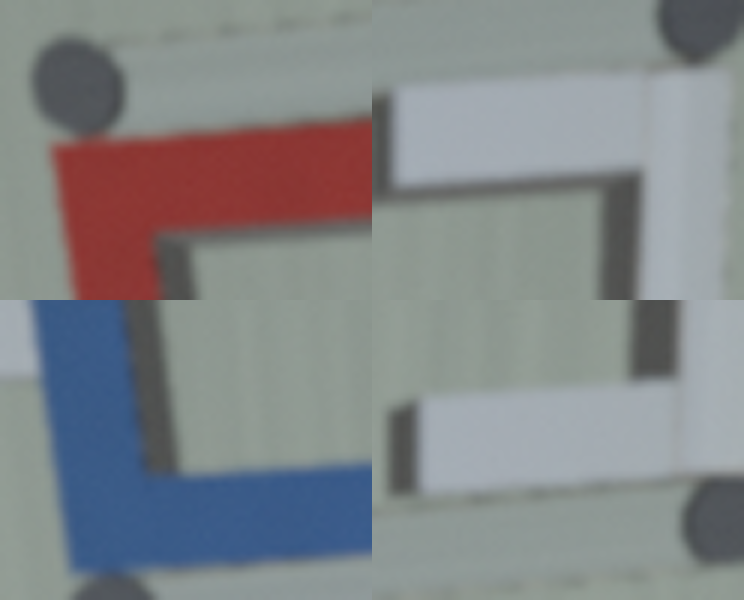

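```bash
python3 - <<'E'
import pickle
from h import *
P={}
for n,f,rc in [("red","i",(58.8,220.7)),("farL","i",(37.9,424.6)),("blue","h",(83.8,228.8)),("farR","h",(62.6,440.9))]:
    M=pickle.load(open(f+".pkl","rb"))[2]; P[n]=at("wrist",rc,.022,M)[:2]; print(n,P[n].round(4))
L=lambda a,b:np.hypot(*(P[a]-P[b]))
ang=lambda a,b:np.degrees(np.arctan2(*(P[b]-P[a])[::-1]))
for a,b in [("red","blue"),("farL","farR"),("red","farL"),("blue","farR"),("red","farR"),("blue","farL")]: print(a,b,L(a,b).round(4),ang(a,b).round(2))
E
```

```text
red [0.5015 0.1527]
farL [0.671  0.1659]
blue [ 0.5094 -0.0307]
farR [ 0.6801 -0.0174]
red blue 0.1835 -87.52
farL farR 0.1835 -87.15
red farL 0.17 4.45
blue farR 0.1712 4.44
red farR 0.2466 -43.59
blue farL 0.2544 50.58
```

```bash
cat >> h.py <<'E'
Rct=np.array([[1,-.001,-.001],[0,.957,-.289],[.001,.289,.957]]); ct=np.array([-.00028,-.07456,-.13583])
def intool(rc,z):
    M=arm.camera_model("wrist")
    p=cv2.undistortPoints(np.array([[[rc[1],rc[0]]]],float),M["mtx"],M["dist_coeffs"])[0,0]
    d=Rct.T@np.array([p[0],p[1],1]); return ct+d*(z-ct[2])/d[2]
E
python3 - <<'E'
from h import *
s,R,y=st()
for l in ["heel","tip"]:
    r=arm.tip_of("wrist",l)[0]; print(l,np.round(r["at"],1),intool(r["at"],.0241).round(4))
q=[(a,intool(a,.0241)) for a in [(249.4,137.4),(252.8,576.4)]];print(q)
E
```

```text
t9.63 pos [0.5803 0.0462 0.1912] xyaw -1.08 zax [ 0.001 -0.012 -1.   ] F [ 0.38  0.43 -7.52] T [ 0.1  -0.01 -0.06] w 0.177 q7 -0.29
heel [251.9 136. ] [-0.0948  0.0019  0.0241]
tip [252.1 577.6] [0.1354 0.0019 0.0241]
[((249.4, 137.4), array([-0.09390184,  0.00047247,  0.0241    ])), ((252.8, 576.4), array([0.13482036, 0.00225312, 0.0241    ]))]
```

```bash
python3 - <<'E'
from h import *
plan([0.5757,.0842,.105],-43.6,5,step=14,turn=4)
E
```

```text
t9.73 pos [0.5803 0.0467 0.1912] xyaw -1.04 zax [ 0.001 -0.012 -1.   ] F [ 0.15  0.06 -7.01] T [ 0.01 -0.07  0.02] w 0.176 q7 -0.29
[ -0.02, -0.12, 0.26, 0.64, 5, -0.02, -0.11, 0.26, 0.64, 5, -0.03, -0.11, 0.26, 0.64, 5, -0.04, -0.11, 0.26, 0.64, 5, -0.05, -0.11, 0.26, 0.64, 5 ]
[ -0.05, -0.11, 0.26, 0.64, 5, -0.06, -0.1, 0.26, 0.64, 5, -0.07, -0.1, 0.26, 0.64, 5, -0.07, -0.09, 0.26, 0.64, 5, -0.08, -0.09, 0.26, 0.64, 5 ]
[ -0.08, -0.08, 0.26, 0.64, 5 ]
end [0.5757 0.0842 0.105 ] -43.282076737678324
```

Request:
servo_tool(
  plan=[-0.02, -0.12, 0.1, 0.3, 5, -0.02, -0.11, 0.2, 0.5, 5, -0.03, -0.11, 0.3, 0.7, 5, -0.04, -0.11, 0.3, 0.7, 5, -0.05, -0.11, 0.3, 0.7, 5],
)

```text
time: 10.15
tool_pos: [0.5799, 0.0601, 0.1564]
orientation: [0.986, -0.168, 0.004, 0.006]
force: [-0.5, 0.4, -7.0]
gripper_width: 0.178
```

Request:
servo_tool(
  plan=[-0.05, -0.11, 0.3, 0.7, 5, -0.06, -0.1, 0.3, 0.7, 5, -0.07, -0.1, 0.3, 0.7, 5, -0.07, -0.09, 0.2, 0.6, 5, -0.08, -0.09, 0.2, 0.4, 5],
)

```text
time: 10.57
tool_pos: [0.5785, 0.0753, 0.1147]
orientation: [0.942, -0.336, 0.005, 0.005]
force: [-0.3, -1.0, -7.6]
gripper_width: 0.178
```

```bash
python3 - <<'E'
from h import *
plan([0.5757,.0842,.09],-43.6,5,step=14,turn=4)
E
```

```text
t10.57 pos [0.5785 0.0753 0.1147] xyaw -39.32 zax [ 0.006 -0.014 -1.   ] F [-0.31 -1.01 -7.59] T [ 0.02 -0.02 -0.  ] w 0.178 q7 -1.00
[ -0.13, -0.09, 0.41, 0.36, 5, -0.14, -0.08, 0.41, 0.36, 5 ]
end [0.5757 0.0841 0.0899] -43.63559363725942
```

Request:
servo_tool(
  plan=[-0.1, -0.07, 0.2, 0.3, 5, -0.1, -0.06, 0.2, 0.2, 5, -0.06, -0.04, 0.2, 0.15, 5, 0, 0, 0.1, 0.07, 5, 0, 0, 0, 0, 5],
)

```text
time: 10.98
tool_pos: [0.5755, 0.0833, 0.0907]
orientation: [0.927, -0.376, 0.004, 0.006]
force: [0.2, -0.3, -7.2]
gripper_width: 0.18
```

```bash
python3 - <<'E'
from h import *
snap("top","k_t",(110,220,220,360),5)
snap("wrist","k_w")
plan([0.5757,.0842,.035],-43.6,5,step=8,turn=4)
E
```

```text
t11.08 pos [0.5758 0.0833 0.0914] xyaw -44.10 zax [ 0.004 -0.014 -1.   ] F [ 0.64  0.25 -6.52] T [-0.05 -0.05 -0.05] w 0.178 q7 -1.11
[ -0.01, -0, 0.24, -0.01, 5, -0.01, -0, 0.23, -0.01, 5, -0, -0.01, 0.24, -0.01, 5, -0.01, -0, 0.23, -0.01, 5, -0, -0.01, 0.24, -0.01, 5 ]
[ -0.01, -0, 0.23, -0.01, 5, -0, -0.01, 0.24, -0.01, 5, -0.01, -0, 0.23, -0.01, 5 ]
end [0.5756 0.0842 0.035 ] -43.6160881323958
```

View pics/k_w.png

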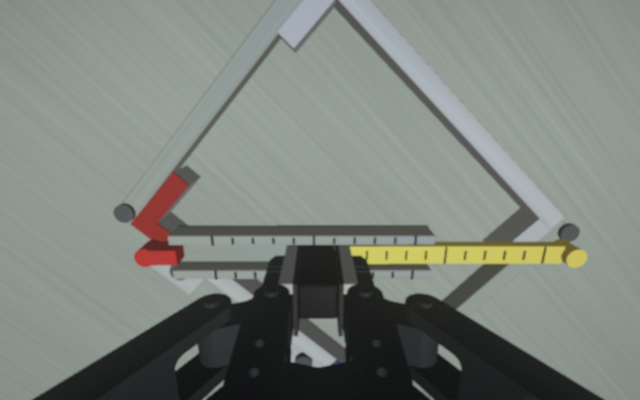

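Request:
servo_tool(
  plan=[0, 0, 0.15, -0.05, 5, 0, 0, 0.25, 0, 5, 0, 0, 0.25, 0, 5, 0, 0, 0.2, 0, 5, 0, 0, 0.1, 0, 5],
)

```text
time: 11.5
tool_pos: [0.5778, 0.082, 0.0624]
orientation: [0.928, -0.373, 0.007, 0.005]
force: [0.2, -0.1, -7.4]
gripper_width: 0.171
```

```bash
python3 - <<'E'
from h import *
snap("wrist","l_w")
plan([0.5757,.0842,.035],-43.6,5,step=8,turn=4)
E
```

```text
t11.55 pos [0.5774 0.0819 0.0619] xyaw -43.78 zax [ 0.008 -0.014 -1.   ] F [-0.06 -0.96 -8.14] T [ 0.05  0.04 -0.01] w 0.174 q7 -1.11
[ -0.03, -0.01, 0.22, -0.01, 5, -0.03, -0, 0.22, -0.01, 5, -0.02, -0.01, 0.23, -0.01, 5, -0.03, -0, 0.22, -0.01, 5 ]
end [0.5757 0.0842 0.0351] -43.53712339112525
```

View pics/l_w.png

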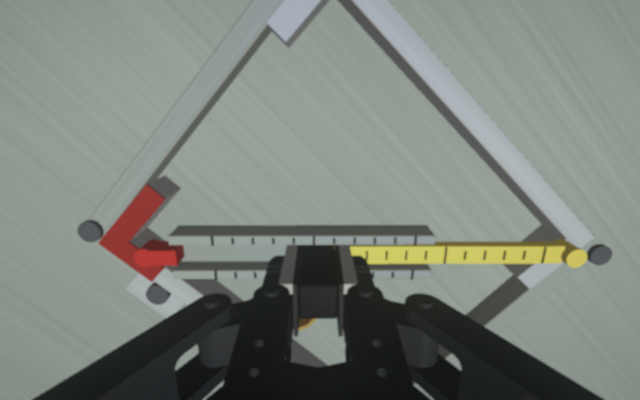

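Request:
servo_tool(
  plan=[-0.05, -0.01, 0.15, 0, 5, -0.05, -0.01, 0.2, 0, 5, -0.03, 0, 0.2, 0, 5, 0, 0, 0.15, 0, 5, 0, 0, 0.1, 0, 5],
)

```text
time: 11.97
tool_pos: [0.5752, 0.0852, 0.0356]
orientation: [0.928, -0.373, 0.006, 0.005]
force: [0.9, 0.0, -6.5]
gripper_width: 0.175
```

```bash
python3 - <<'E'
from h import *
snap("wrist","m_w")
plan([0.5757,.0842,.033],-43.6,5,step=8,turn=4)
E
```

```text
t12.02 pos [0.5748 0.0851 0.035 ] xyaw -43.77 zax [ 0.007 -0.014 -1.   ] F [-0.5   0.65 -8.32] T [ 0.03 -0.01 -0.04] w 0.178 q7 -1.13
[ 0.04, 0, 0.07, -0.03, 5 ]
end [0.5757 0.0843 0.033 ] -43.58551122406883
```

View pics/m_w.png

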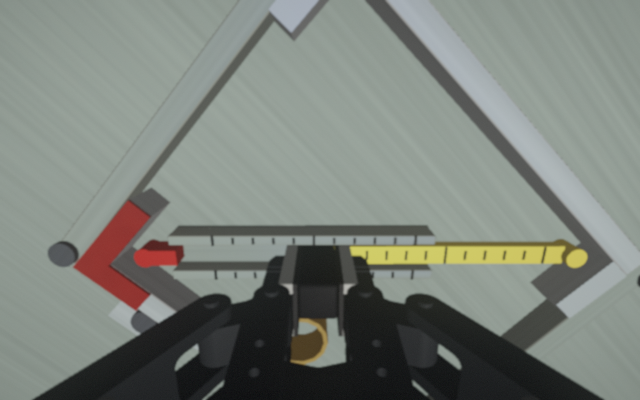

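Request:
servo_tool(
  plan=[0, 0, 0.08, 0, 5, 0, 0, 0.06, 0, 5, 0, 0, 0.02, 0, 5],
)

```text
time: 12.27
tool_pos: [0.5762, 0.0849, 0.0323]
orientation: [0.928, -0.373, 0.007, 0.005]
force: [-2.7, -1.2, 1.0]
gripper_width: 0.175
```

```bash
python3 - <<'E'
from h import *
st()
E
```

```text
t12.27 pos [0.5762 0.0849 0.0323] xyaw -43.79 zax [ 0.009 -0.014 -1.   ] F [-2.73 -1.24  1.04] T [-0.13  1.15  0.18] w 0.175 q7 -1.13
```

Request:
servo_tool(
  plan=[-0.1, 0, 0, 0, 5, -0.15, 0, 0, 0, 5, -0.15, 0, 0, 0, 5, -0.15, 0, 0, 0, 5, -0.1, 0, 0, 0, 5],
)

```text
time: 12.68
tool_pos: [0.5626, 0.0978, 0.033]
orientation: [0.927, -0.374, 0.009, 0.005]
force: [0.1, -1.0, -4.7]
gripper_width: 0.175
```

```bash
cat >> h.py <<'E'
red=np.array([.5015,.1527]); blue=np.array([.5094,-.0307])
def along(c=red,ang=-43.6):
    s,R,y=st(); u=np.array([np.cos(np.radians(ang)),np.sin(np.radians(ang))]); v=np.array([u[1],-u[0]])
    d=s["tool_pos"][:2]-c
    print("along %.2f lat(tool y) %.2f mm  Falong %.2f Flat %.2f Fz %.2f"%(d@u*1e3,d@v*1e3,s["force"][:2]@u,s["force"][:2]@v,s["force"][2]))
E
python3 -c "
from h import *
along()"
```

```text
t12.68 pos [0.5626 0.0978 0.033 ] xyaw -43.92 zax [ 0.013 -0.015 -1.   ] F [ 0.14 -1.05 -4.72] T [-0.18  0.11  0.11] w 0.175 q7 -1.16
along 82.10 lat(tool y) -2.41 mm  Falong 0.82 Flat 0.67 Fz -4.72
```

Request:
servo_tool(
  plan=[-0.1, 0.02, 0.02, 0, 5, -0.1, 0.02, 0.02, 0, 5, -0.1, 0, 0, 0, 5],
)

```text
time: 12.93
tool_pos: [0.5554, 0.1048, 0.0328]
orientation: [0.928, -0.374, 0.01, 0.004]
force: [-0.4, -1.9, -3.8]
gripper_width: 0.179
```

```bash
python3 -c "
from h import *
along()"
```

```text
t12.93 pos [0.5554 0.1048 0.0328] xyaw -43.87 zax [ 0.016 -0.015 -1.   ] F [-0.41 -1.85 -3.82] T [-0.37  0.37  0.12] w 0.179 q7 -1.18
along 72.07 lat(tool y) -2.53 mm  Falong 0.98 Flat 1.62 Fz -3.82
```

Request:
servo_tool(
  plan=[-0.08, 0, 0.02, 0, 5, -0.08, 0, 0.02, 0, 5],
)

```text
time: 13.1
tool_pos: [0.5546, 0.1054, 0.033]
orientation: [0.927, -0.374, 0.013, 0.004]
force: [5.3, -7.3, -0.1]
gripper_width: 0.179
```

```bash
python3 -c "
from h import *
along();snap('wrist','n_w')"
```

```text
t13.10 pos [0.5546 0.1054 0.033 ] xyaw -43.97 zax [ 0.021 -0.018 -1.   ] F [ 5.34 -7.32 -0.12] T [-1.5  -0.78  0.21] w 0.179 q7 -1.19
along 71.07 lat(tool y) -2.40 mm  Falong 8.92 Flat 1.62 Fz -0.12
```

View pics/n_w.png

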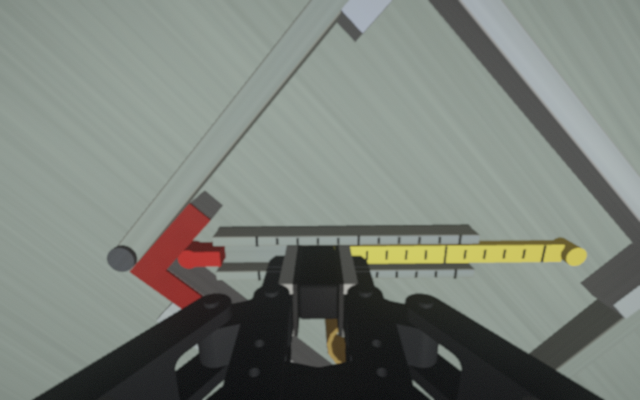

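Request:
servo_tool(
  plan=[-0.05, 0.05, 0, 0, 5, -0.05, 0.05, 0, 0, 5, -0.05, 0.03, 0, 0, 5],
)

```text
time: 13.4
tool_pos: [0.5527, 0.1044, 0.0342]
orientation: [0.926, -0.376, 0.018, 0.003]
force: [8.1, -2.1, -9.5]
gripper_width: 0.176
```

```bash
python3 -c "
from h import *
along()
M=arm.camera_model('wrist'); print(proj('wrist',[.5015,.1527,.009],M),proj('wrist',[.5015,.1527,.022],M),arm.tip_of('wrist','heel')[:1])"
```

```text
t13.40 pos [0.5527 0.1044 0.0342] xyaw -44.18 zax [ 0.03  -0.018 -0.999] F [ 8.1  -2.15 -9.54] T [-0.46 -1.88 -0.22] w 0.176 q7 -1.19
along 70.40 lat(tool y) -0.28 mm  Falong 7.35 Flat -4.03 Fz -9.54
[[251.68547836 179.56013068]] [[263.29939354 169.80427247]] [{'at': [251.2, 179.2], 'conf': 0.8}]
```

Request:
servo_tool(
  plan=[0.05, -0.03, 0, 0, 5, 0.1, 0, 0.03, 0, 5, 0.15, 0, 0.02, 0, 5, 0.15, 0, 0, 0, 5, 0.15, 0, 0, 0, 5],
)

```text
time: 13.87
tool_pos: [0.5646, 0.0951, 0.0333]
orientation: [0.927, -0.374, 0.016, 0.002]
force: [-0.7, 0.3, -1.5]
gripper_width: 0.174
```

```bash
python3 -c "
from h import *
along()"
```

```text
t13.87 pos [0.5646 0.0951 0.0333] xyaw -43.98 zax [ 0.027 -0.015 -1.   ] F [-0.68  0.25 -1.48] T [0.31 0.81 0.06] w 0.174 q7 -1.16
along 85.45 lat(tool y) -1.79 mm  Falong -0.67 Flat 0.29 Fz -1.48
```

Request:
servo_tool(
  plan=[0.12, 0.01, 0.02, 0, 5, 0.15, 0.01, 0.02, 0, 5, 0.12, 0, 0.02, 0, 5, 0.1, 0, 0, 0, 5, 0.05, 0, 0, 0, 5],
)

```text
time: 14.28
tool_pos: [0.5784, 0.0817, 0.0333]
orientation: [0.927, -0.375, 0.016, 0.001]
force: [-2.0, -0.2, 2.2]
gripper_width: 0.176
```

```bash
python3 -c "
from h import *
along();snap('wrist','o_w')"
```

```text
t14.28 pos [0.5784 0.0817 0.0333] xyaw -44.05 zax [ 0.029 -0.015 -0.999] F [-1.97 -0.16  2.17] T [0.48 0.97 0.1 ] w 0.176 q7 -1.14
along 104.67 lat(tool y) -1.66 mm  Falong -1.32 Flat 1.47 Fz 2.17
```

View pics/o_w.png

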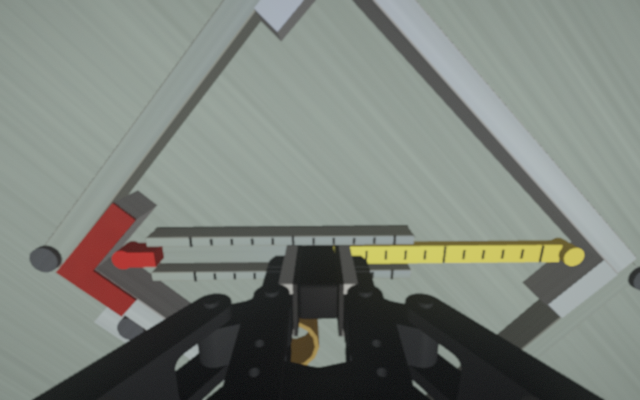

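```bash
python3 -c "
from h import *
M=arm.camera_model('wrist'); snap('wrist'); print(proj('wrist',[[.5015,.1527,.009],[.6801,-.0174,.009]],M).round(1),[(arm.tip_of('wrist',l)[:1]) for l in ('heel','tip')])"
```

```text
[[255.8 111.1]
 [246.2 581.2]] [[{'at': [252.2, 115.6], 'conf': 0.86}], [{'at': [247.7, 573.2], 'conf': 0.79}]]
```

Request:
servo_tool(
  plan=[-0.2, 0, 0.02, 0, 5, -0.3, 0, 0.02, 0, 5, -0.3, 0, 0.02, 0, 5, -0.15, 0, 0.02, 0, 5, -0.05, 0, 0.02, 0, 5],
)

```text
time: 14.9
tool_pos: [0.5579, 0.1018, 0.0328]
orientation: [0.926, -0.376, 0.02, 0.002]
force: [-1.1, -4.9, 10.4]
gripper_width: 0.177
```

```bash
python3 -c "
from h import *
along()"
```

```text
t14.90 pos [0.5579 0.1018 0.0328] xyaw -44.19 zax [ 0.035 -0.018 -0.999] F [-1.1  -4.89 10.37] T [-0.43  1.35  0.24] w 0.177 q7 -1.19
along 75.90 lat(tool y) -2.03 mm  Falong 2.58 Flat 4.30 Fz 10.37
```

Request:
servo_tool(
  plan=[0, 0, -0.03, 0, 5, 0, 0, 0, 0, 30, 0, 0, 0, 0, 45, 0, 0, 0, 0, 45, 0, 0, 0, 0, 45],
)

```text
time: 15.32
tool_pos: [0.5565, 0.1041, 0.0335]
orientation: [0.927, -0.374, 0.02, 0.001]
force: [0.6, 0.4, -0.3]
gripper_width: 0.535
```

Request:
servo_tool(
  plan=[0, 0, -0.5, 0, 45, 0, 0, -0.9, 0, 45, 0, 0, -0.9, 0, 45, -0.7, 0, -0.9, 0, 45, 0, 0, 0, 0, 45],
)

```text
time: 15.73
tool_pos: [0.536, 0.1211, 0.129]
orientation: [0.927, -0.375, 0.017, 0.002]
force: [0.6, 1.8, 0.3]
gripper_width: 0.524
```

```bash
python3 -c "
from h import *
along();snap('wrist','p_w');st()"
```

```text
t15.73 pos [0.536  0.1211 0.129 ] xyaw -44.03 zax [ 0.03  -0.017 -0.999] F [0.64 1.84 0.31] T [ 0.1  -0.05  0.01] w 0.524 q7 -1.18
along 46.75 lat(tool y) -0.91 mm  Falong -0.80 Flat -1.77 Fz 0.31
t15.78 pos [0.5366 0.1183 0.1269] xyaw -44.16 zax [ 0.029 -0.019 -0.999] F [ 0.47 -1.02 -0.84] T [-0.05  0.04  0.08] w 0.527 q7 -1.18
```

View pics/p_w.png

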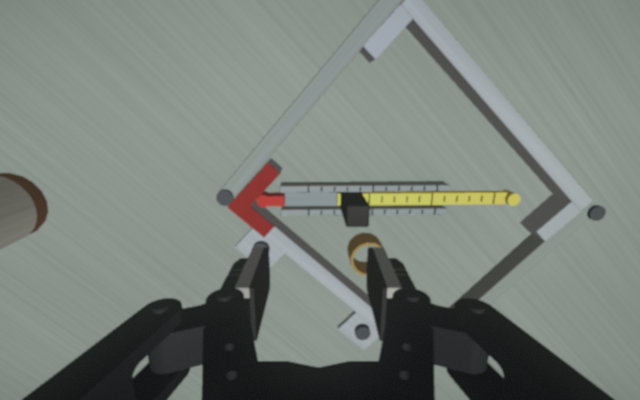

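Request:
servo_tool(
  plan=[-0.5, 0, 0, 0, 45, -0.95, 0, 0, 0, 45, 0, 0, 0, 0, 45, 0, 0, 0, 0, 45],
)

```text
time: 16.12
tool_pos: [0.504, 0.1479, 0.1225]
orientation: [0.926, -0.377, 0.017, 0.004]
force: [0.3, -0.5, 0.1]
gripper_width: 0.524
```

```bash
python3 -c "
from h import *
st()"
```

```text
t16.12 pos [0.504  0.1479 0.1225] xyaw -44.32 zax [ 0.028 -0.02  -0.999] F [ 0.3  -0.49  0.1 ] T [-0.01  0.01 -0.  ] w 0.524 q7 -1.25
```

Request:
servo_tool(
  plan=[0, 0, -0.95, 0, 45, 0, 0, -0.95, 0, 45, 0, 0, 0, 0, 45, 0, 0, 0, 0, 45],
)

```text
time: 16.45
tool_pos: [0.4999, 0.1482, 0.1761]
orientation: [0.926, -0.377, 0.013, 0.007]
force: [0.6, -0.9, -0.5]
gripper_width: 0.528
```

```bash
python3 -c "
from h import *
st()"
```

```text
t16.45 pos [0.4999 0.1482 0.1761] xyaw -44.26 zax [ 0.018 -0.022 -1.   ] F [ 0.65 -0.94 -0.54] T [0.05 0.06 0.01] w 0.528 q7 -1.23
```

Request:
servo_tool(
  plan=[0.5, 0, -0.8, 0, 45, 0.95, 0, -0.8, 0, 45, 0, 0, 0, 0, 45, 0, 0, 0, 0, 45],
)

```text
time: 16.78
tool_pos: [0.5298, 0.117, 0.2217]
orientation: [0.926, -0.376, 0.01, 0.009]
force: [-1.7, 0.8, -0.8]
gripper_width: 0.523
```

```bash
python3 -c "
from h import *
s,_,_=st();print(s['qpos'].round(3))"
```

```text
t16.78 pos [0.5298 0.117  0.2217] xyaw -44.21 zax [ 0.011 -0.024 -1.   ] F [-1.66  0.77 -0.84] T [ 0.07  0.11 -0.04] w 0.523 q7 -1.14
[ 0.022  0.234 -0.373  1.618  0.115  1.304 -1.143]
```

```bash
python3 -c "
from h import *
plan([.5565,.1041,.0325],-43.6,45,step=14)"
```

```text
t16.78 pos [0.5298 0.117  0.2217] xyaw -44.21 zax [ 0.011 -0.024 -1.   ] F [-1.66  0.77 -0.84] T [ 0.07  0.11 -0.04] w 0.523 q7 -1.14
[ 0.06, -0.03, 0.45, -0.01, 45, 0.06, -0.03, 0.45, -0.01, 45, 0.06, -0.03, 0.45, -0.01, 45, 0.05, -0.03, 0.45, -0.01, 45, 0.06, -0.02, 0.45, -0.01, 45 ]
[ 0.05, -0.03, 0.45, -0.01, 45, 0.06, -0.02, 0.45, -0.01, 45, 0.05, -0.03, 0.45, -0.01, 45, 0.06, -0.02, 0.45, -0.01, 45, 0.05, -0.03, 0.45, -0.01, 45 ]
[ 0.06, -0.02, 0.46, -0.01, 45, 0.05, -0.02, 0.45, -0.01, 45, 0.06, -0.03, 0.46, -0.01, 45, 0.05, -0.02, 0.45, -0.01, 45 ]
end [0.5564 0.104  0.0326] -43.37114112621443
```

Request:
servo_tool(
  plan=[0.06, -0.03, 0.3, 0, 45, 0.1, -0.05, 0.5, 0, 45, 0.1, -0.05, 0.6, 0, 45, 0.1, -0.05, 0.6, 0, 45, 0.1, -0.05, 0.6, 0, 45],
)

```text
time: 17.2
tool_pos: [0.5455, 0.1105, 0.1371]
orientation: [0.926, -0.376, 0.01, 0.009]
force: [-0.2, -0.6, -0.6]
gripper_width: 0.531
```

Request:
servo_tool(
  plan=[0.1, -0.03, 0.6, 0, 45, 0.1, -0.03, 0.5, 0, 45, 0.05, 0, 0.45, 0, 45, 0, 0, 0.35, 0, 45, 0, 0, 0.2, 0, 45],
)

```text
time: 17.62
tool_pos: [0.5446, 0.1045, 0.0575]
orientation: [0.927, -0.375, 0.002, 0.013]
force: [-0.1, -0.1, -0.6]
gripper_width: 0.527
```

```bash
python3 -c "
from h import *
snap('wrist','q_w')
plan([.5565,.1041,.0325],-43.6,45,step=8)"
```

```text
t17.67 pos [0.5437 0.1043 0.0564] xyaw -44.05 zax [-0.007 -0.026 -1.   ] F [-1.3  -1.04 -1.68] T [ 0.01  0.04 -0.01] w 0.53 q7 -1.18
[ 0.08, -0.08, 0.2, -0.02, 45, 0.07, -0.08, 0.2, -0.02, 45, 0.08, -0.07, 0.2, -0.02, 45, 0.07, -0.08, 0.19, -0.02, 45 ]
end [0.5565 0.1041 0.0326] -43.565752318750015
```

View pics/q_w.png

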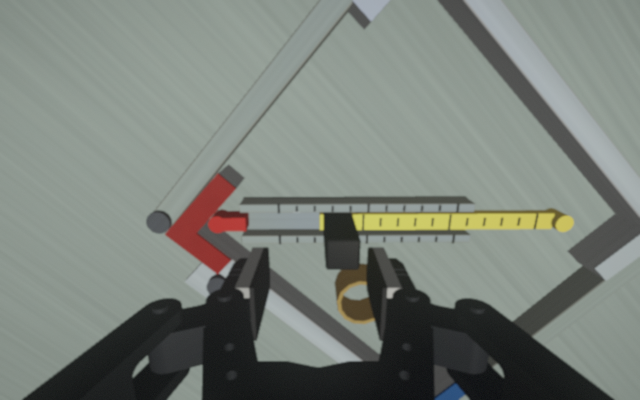

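Request:
servo_tool(
  plan=[0.09, -0.08, 0.2, 0, 45, 0.09, -0.08, 0.2, 0, 45, 0.08, -0.08, 0.2, 0, 45, 0.07, -0.06, 0.13, 0, 45, 0, 0, 0.03, 0, 45],
)

```text
time: 18.08
tool_pos: [0.5588, 0.1042, 0.0321]
orientation: [0.927, -0.375, 0.002, 0.013]
force: [-0.1, -0.4, 0.2]
gripper_width: 0.525
```

```bash
python3 -c "
from h import *
snap('wrist','r_w');
plan([.5565,.1041,.0325],-43.6,45,step=8)"
```

```text
t18.13 pos [0.5585 0.1043 0.0322] xyaw -43.98 zax [-0.006 -0.025 -1.   ] F [-0.54 -0.1  -0.99] T [ 0.05  0.   -0.02] w 0.526 q7 -1.18
[ -0.04, 0.05, -0.01, -0.06, 45 ]
end [0.5566 0.104  0.0325] -43.62374879847706
```

View pics/r_w.png

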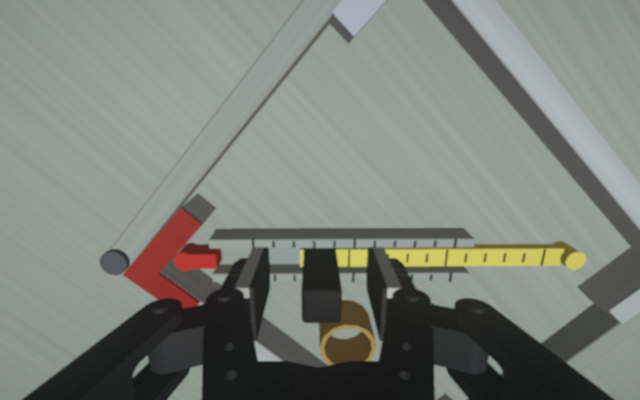

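Request:
servo_tool(
  plan=[-0.04, 0.03, 0, 0, 5, 0, 0, 0, 0, 5, 0, 0, 0, 0, 5, 0, 0, 0, 0, 5, 0, 0, 0, 0, 5],
  grip_force=30,
)

```text
time: 18.55
tool_pos: [0.5574, 0.1046, 0.0331]
orientation: [0.927, -0.375, 0.003, 0.012]
force: [2.8, 0.1, -4.0]
gripper_width: 0.18
```

Request:
servo_tool(
  plan=[-0.04, 0, 0, 0, 5, -0.07, 0, 0, 0, 5, -0.05, 0, 0, 0, 5],
)

```text
time: 18.8
tool_pos: [0.5553, 0.1059, 0.0334]
orientation: [0.927, -0.376, 0.004, 0.013]
force: [4.1, -4.0, -4.0]
gripper_width: 0.175
```

```bash
python3 -c "
from h import *
along()"
```

```text
t18.80 pos [0.5553 0.1059 0.0334] xyaw -44.13 zax [-0.001 -0.027 -1.   ] F [ 4.15 -4.03 -4.02] T [-0.71 -0.81  0.08] w 0.175 q7 -1.19
along 71.25 lat(tool y) -3.21 mm  Falong 5.79 Flat 0.06 Fz -4.02
```

Request:
servo_tool(
  plan=[-0.06, 0.02, 0.06, 0, 5, -0.06, 0.0, 0.04, 0, 5],
)

```text
time: 18.97
tool_pos: [0.5555, 0.1058, 0.0329]
orientation: [0.926, -0.377, 0.008, 0.012]
force: [0.4, -4.5, 8.6]
gripper_width: 0.174
```

```bash
python3 -c "
from h import *
along()"
```

```text
t18.97 pos [0.5555 0.1058 0.0329] xyaw -44.26 zax [ 0.005 -0.029 -1.   ] F [ 0.36 -4.45  8.58] T [-0.79  0.47  0.15] w 0.174 q7 -1.20
along 71.47 lat(tool y) -3.32 mm  Falong 3.33 Flat 2.98 Fz 8.58
```

```bash
sed -i 's|d=s\["tool_pos"\]\[:2\]-c|d=s["tool_pos"][:2]+.024*R[:2,2]-c|' h.py; python3 -c "
from h import *
along()"
```

```text
t18.97 pos [0.5555 0.1058 0.0329] xyaw -44.26 zax [ 0.005 -0.029 -1.   ] F [ 0.36 -4.45  8.58] T [-0.79  0.47  0.15] w 0.174 q7 -1.20
along 72.03 lat(tool y) -2.91 mm  Falong 3.33 Flat 2.98 Fz 8.58
```

Request:
servo_tool(
  plan=[0.05, 0, 0, 0, 5, 0.1, 0.01, 0, 0, 5, 0.15, 0.01, 0, 0, 5, 0.2, 0.01, 0, 0, 5, 0.2, 0.01, 0, 0, 5],
)

```text
time: 19.38
tool_pos: [0.5681, 0.0929, 0.0334]
orientation: [0.927, -0.375, 0.006, 0.012]
force: [0.4, 0.9, -1.6]
gripper_width: 0.179
```

```bash
python3 -c "
from h import *
along()"
```

```text
t19.38 pos [0.5681 0.0929 0.0334] xyaw -44.05 zax [ 0.002 -0.026 -1.   ] F [ 0.37  0.92 -1.57] T [ 0.71  0.32 -0.07] w 0.179 q7 -1.16
along 89.92 lat(tool y) -2.22 mm  Falong -0.37 Flat -0.92 Fz -1.57
```

Request:
servo_tool(
  plan=[0.15, 0.01, 0.03, 0, 5, 0.15, 0.01, 0.02, 0, 5, 0.1, 0.01, 0.02, 0, 5, 0.08, 0, 0, 0, 5, 0.05, 0, 0, 0, 5],
)

```text
time: 19.8
tool_pos: [0.5826, 0.0789, 0.0333]
orientation: [0.926, -0.376, 0.007, 0.011]
force: [-1.2, 3.4, 0.1]
gripper_width: 0.177
```

```bash
python3 -c "
from h import *
along()
M=arm.camera_model('wrist'); snap('wrist'); print(proj('wrist',[[.5015,.1527,.009],[.6801,-.0174,.009]],M).round(1),[(arm.tip_of('wrist',l)[:1]) for l in ('heel','tip')])"
```

```text
t19.80 pos [0.5826 0.0789 0.0333] xyaw -44.19 zax [ 0.005 -0.025 -1.   ] F [-1.17  3.36  0.1 ] T [1.2  0.73 0.09] w 0.177 q7 -1.13
along 110.18 lat(tool y) -2.11 mm  Falong -3.17 Flat -1.63 Fz 0.10
[[256.  103.9]
 [247.3 575.2]] [[{'at': [252.9, 103.5], 'conf': 0.93}], [{'at': [251.2, 569.9], 'conf': 0.96}]]
```

Request:
servo_tool(
  plan=[0.04, 0, 0, 0, 5, 0.05, 0, 0, 0, 5],
)

```text
time: 20.12
tool_pos: [0.5835, 0.0787, 0.0331]
orientation: [0.927, -0.375, 0.006, 0.011]
force: [-4.5, 4.3, 2.9]
gripper_width: 0.18
```

```bash
python3 -c "
from h import *
along()"
```

```text
t20.12 pos [0.5835 0.0787 0.0331] xyaw -44.05 zax [ 0.004 -0.025 -1.   ] F [-4.47  4.3   2.93] T [1.31 1.39 0.11] w 0.18 q7 -1.13
along 110.89 lat(tool y) -2.53 mm  Falong -6.20 Flat -0.03 Fz 2.93
```

Request:
servo_tool(
  plan=[0.05, 0.04, 0, 0, 5, 0.05, 0.04, 0, 0, 5],
)

```text
time: 20.28
tool_pos: [0.5832, 0.0785, 0.0332]
orientation: [0.928, -0.373, 0.005, 0.009]
force: [-0.5, 6.2, -0.3]
gripper_width: 0.177
```

```bash
python3 -c "
from h import *
along(); snap('wrist','s_w')
M=arm.camera_model('wrist'); print(proj('wrist',[[.5015,.1527,.009],[.6801,-.0174,.009]],M).round(1),[(arm.tip_of('wrist',l)[:1]) for l in ('heel','tip')])"
```

```text
t20.28 pos [0.5832 0.0785 0.0332] xyaw -43.85 zax [ 0.003 -0.021 -1.   ] F [-0.51  6.15 -0.32] T [ 1.65  0.4  -0.08] w 0.177 q7 -1.12
along 110.79 lat(tool y) -2.30 mm  Falong -4.61 Flat -4.10 Fz -0.32
[[254.8 102.9]
 [249.5 574.6]] [[{'at': [252.0, 105.2], 'conf': 0.77}], [{'at': [251.5, 572.2], 'conf': 0.75}]]
```

View pics/s_w.png

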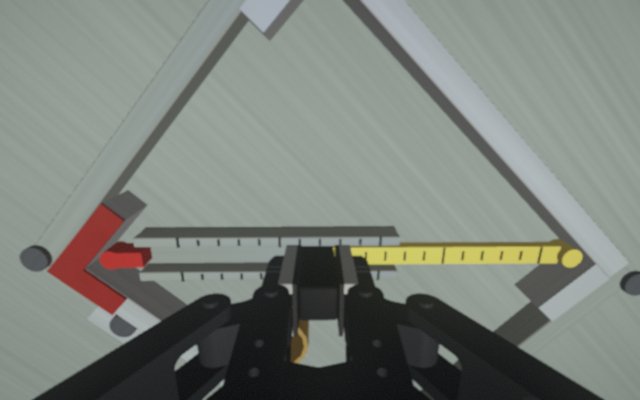

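Request:
servo_tool(
  plan=[0.06, -0.01, 0, 0, 5, 0.06, 0, 0, 0, 5, 0.06, 0, 0, 0, 5],
)

```text
time: 20.68
tool_pos: [0.5836, 0.0788, 0.0329]
orientation: [0.928, -0.371, 0.002, 0.009]
force: [-6.2, 4.7, 6.3]
gripper_width: 0.176
```

```bash
python3 -c "
from h import *
along()"
```

```text
t20.68 pos [0.5836 0.0788 0.0329] xyaw -43.60 zax [-0.004 -0.019 -1.   ] F [-6.18  4.71  6.31] T [ 0.9   1.62 -0.2 ] w 0.176 q7 -1.11
along 110.71 lat(tool y) -2.69 mm  Falong -7.72 Flat 0.85 Fz 6.31
```

Request:
servo_tool(
  plan=[-0.1, 0, 0, 0, 5, -0.2, 0, 0, 0, 5, -0.2, 0, 0, 0, 5, -0.15, 0, 0, 0, 5, -0.05, 0, -0.05, 0, 5],
)

```text
time: 21.1
tool_pos: [0.5685, 0.0927, 0.034]
orientation: [0.928, -0.372, 0.003, 0.01]
force: [2.3, 1.0, -7.7]
gripper_width: 0.177
```

Request:
servo_tool(
  plan=[0, 0, -0.15, 0, 5, 0, 0, -0.3, 0, 5, 0, 0, -0.4, 0, 5, 0, 0, -0.4, 0, 5, 0, 0, -0.3, 0, 5],
  grip_force=50,
)

```text
time: 21.52
tool_pos: [0.5634, 0.0923, 0.0791]
orientation: [0.928, -0.372, -0.001, 0.013]
force: [0.4, 0.2, -7.6]
gripper_width: 0.177
```

```bash
python3 -c "
from h import *
along(); snap('wrist','t_w')
for l in ['heel','tip']:
    r=arm.tip_of('wrist',l)[0]; print(l,np.round(r['at'],1),intool(r['at'],.025).round(4))
plan([.5729,.0505,.09],50.6,5,step=14,turn=4)"
```

```text
t21.52 pos [0.5634 0.0923 0.0791] xyaw -43.63 zax [-0.013 -0.024 -1.   ] F [ 0.39  0.18 -7.58] T [ 0.07 -0.07  0.  ] w 0.177 q7 -1.13
along 86.65 lat(tool y) 1.66 mm  Falong 0.15 Flat -0.40 Fz -7.58
heel [252.6 154.3] [-0.0859  0.0027  0.025 ]
tip [253.7 577. ] [0.136  0.0032 0.025 ]
t21.67 pos [0.5643 0.0925 0.0789] xyaw -43.64 zax [-0.01  -0.023 -1.   ] F [-0.5   0.84 -7.26] T [ 0.1  -0.05 -0.03] w 0.177 q7 -1.13
[ 0.05, 0.03, -0.01, -0.65, 5, 0.05, 0.04, -0.01, -0.65, 5, 0.04, 0.04, -0.01, -0.65, 5, 0.04, 0.04, -0.01, -0.65, 5, 0.04, 0.05, -0.01, -0.65, 5 ]
[ 0.03, 0.05, -0.01, -0.65, 5, 0.03, 0.05, -0.02, -0.65, 5, 0.03, 0.05, -0.01, -0.65, 5, 0.02, 0.06, -0.02, -0.65, 5, 0.02, 0.06, -0.01, -0.65, 5 ]
[ 0.02, 0.06, -0.02, -0.65, 5, 0.01, 0.06, -0.01, -0.65, 5, 0.01, 0.06, -0.02, -0.65, 5, 0.01, 0.06, -0.01, -0.65, 5, 0, 0.06, -0.02, -0.65, 5 ]
[ -0, 0.06, -0.01, -0.65, 5, -0.01, 0.06, -0.02, -0.65, 5, -0.01, 0.06, -0.02, -0.65, 5, -0.01, 0.06, -0.01, -0.65, 5, -0.02, 0.05, -0.02, -0.65, 5 ]
[ -0.02, 0.05, -0.01, -0.65, 5, -0.03, 0.05, -0.02, -0.65, 5, -0.03, 0.05, -0.01, -0.65, 5, -0.03, 0.06, -0.02, -0.65, 5 ]
end [0.5731 0.0505 0.0901] 49.96055497178098
```

View pics/t_w.png

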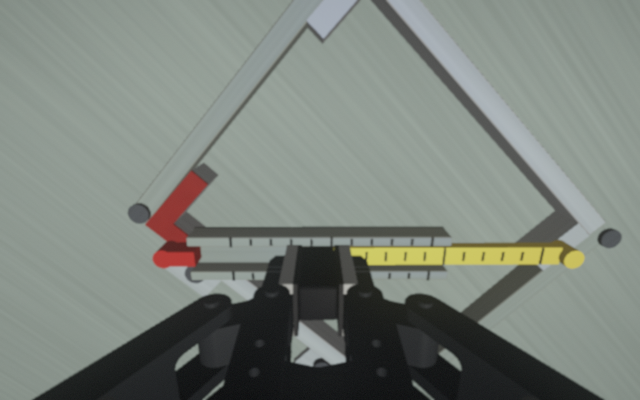

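Request:
servo_tool(
  plan=[0.05, 0.03, -0.05, -0.4, 5, 0.05, 0.04, -0.05, -0.7, 5, 0.05, 0.05, -0.05, -0.9, 5, 0.05, 0.05, -0.05, -0.9, 5, 0.05, 0.06, 0, -0.9, 5],
)

```text
time: 22.08
tool_pos: [0.5635, 0.0822, 0.0821]
orientation: [0.985, -0.174, -0.006, 0.014]
force: [-0.0, 0.2, -7.6]
gripper_width: 0.177
```

Request:
servo_tool(
  plan=[0.04, 0.07, 0, -0.9, 5, 0.04, 0.07, 0, -0.9, 5, 0.03, 0.07, 0, -0.9, 5, 0.02, 0.08, 0, -0.9, 5, 0.02, 0.08, 0, -0.9, 5],
)

```text
time: 22.5
tool_pos: [0.5631, 0.0685, 0.0781]
orientation: [0.997, 0.073, -0.013, 0.012]
force: [0.2, -0.1, -7.6]
gripper_width: 0.174
```

Request:
servo_tool(
  plan=[0.01, 0.08, 0, -0.9, 5, 0.0, 0.08, 0, -0.9, 5, 0.0, 0.08, 0, -0.9, 5, -0.01, 0.08, 0, -0.9, 5, -0.02, 0.08, 0, -0.9, 5],
)

```text
time: 22.92
tool_pos: [0.5634, 0.0545, 0.0739]
orientation: [0.949, 0.315, -0.02, 0.008]
force: [0.6, -0.1, -7.2]
gripper_width: 0.179
```

```bash
python3 -c "
from h import *
plan([.5726,.0507,.08],50.6,5,step=14,turn=4)"
```

```text
t22.92 pos [0.5634 0.0545 0.0739] xyaw 36.71 zax [-0.033 -0.028 -0.999] F [ 0.65 -0.09 -7.19] T [ 0.09 -0.1   0.01] w 0.179 q7 0.24
[ 0.04, 0.07, -0.05, -0.58, 5, 0.04, 0.07, -0.05, -0.58, 5, 0.03, 0.08, -0.05, -0.58, 5, 0.02, 0.08, -0.06, -0.58, 5 ]
end [0.5725 0.0506 0.08  ] 50.62821431129126
```

Request:
servo_tool(
  plan=[0.04, 0.07, -0.2, -0.58, 5, 0.04, 0.07, -0.4, -0.58, 5, 0.03, 0.08, -0.5, -0.58, 5, 0.02, 0.08, -0.5, -0.4, 5, 0, 0, -0.3, -0.2, 5],
)

```text
time: 23.33
tool_pos: [0.5696, 0.0481, 0.1247]
orientation: [0.9, 0.435, -0.028, 0.003]
force: [0.6, -0.8, -7.2]
gripper_width: 0.178
```

Request:
servo_tool(
  plan=[0, 0, -0.1, 0, 5, 0, 0, 0.4, 0, 5, 0, 0, 0.8, 0, 5, 0, 0, 0, 0, 5, 0, 0, 0, 0, 5],
)

```text
time: 23.75
tool_pos: [0.5675, 0.0461, 0.0884]
orientation: [0.9, 0.434, -0.029, 0.003]
force: [0.4, 0.6, -5.4]
gripper_width: 0.178
```

```bash
python3 -c "
from h import *
plan([.5726,.0507,.08],50.6,5,step=14,turn=4)"
```

```text
t23.75 pos [0.5675 0.0461 0.0884] xyaw 51.50 zax [-0.049 -0.03  -0.998] F [ 0.44  0.63 -5.35] T [ 0.13 -0.15  0.04] w 0.178 q7 0.50
[ 0.24, 0.04, 0.27, 0.15, 5 ]
end [0.5725 0.0507 0.0799] 50.59843319883863
```

```bash
python3 -c "
from h import *
plan([.5738,.0515,.06],50.6,5,step=8,turn=4); snap('wrist','u_w')"
```

```text
t23.75 pos [0.5675 0.0461 0.0884] xyaw 51.50 zax [-0.049 -0.03  -0.998] F [ 0.44  0.63 -5.35] T [ 0.13 -0.15  0.04] w 0.178 q7 0.50
[ 0.08, 0.02, 0.23, 0.04, 5, 0.08, 0.02, 0.23, 0.04, 5, 0.08, 0.01, 0.23, 0.04, 5, 0.08, 0.02, 0.24, 0.04, 5 ]
end [0.5737 0.0514 0.06  ] 50.53843319883862
```

View pics/u_w.png

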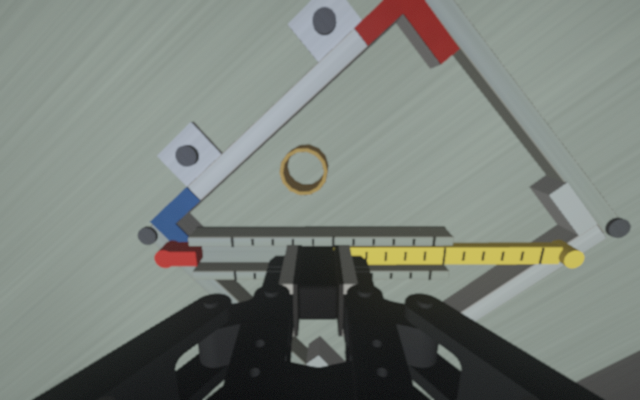

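Request:
servo_tool(
  plan=[0.08, 0.02, 0.2, 0.08, 5, 0.1, 0.02, 0.25, 0.07, 5, 0.1, 0.02, 0.25, 0, 5, 0.08, 0.02, 0.2, 0, 5, 0, 0, 0.1, 0, 5],
)

```text
time: 24.22
tool_pos: [0.5754, 0.0528, 0.0556]
orientation: [0.904, 0.426, -0.029, 0.003]
force: [0.2, -0.2, -7.5]
gripper_width: 0.175
```

```bash
python3 -c "
from h import *
along(blue,50.6)
plan([.5738,.0515,.035],50.6,5,step=8,turn=4); snap('wrist','v_w')"
```

```text
t24.22 pos [0.5754 0.0528 0.0556] xyaw 50.44 zax [-0.049 -0.03  -0.998] F [ 0.24 -0.19 -7.48] T [ 0.11 -0.09  0.01] w 0.175 q7 0.45
along 105.10 lat(tool y) -2.39 mm  Falong 0.00 Flat 0.31 Fz -7.48
t24.22 pos [0.5754 0.0528 0.0556] xyaw 50.44 zax [-0.049 -0.03  -0.998] F [ 0.24 -0.19 -7.48] T [ 0.11 -0.09  0.01] w 0.175 q7 0.45
[ -0.01, -0, 0.23, -0.01, 5, -0.01, -0, 0.23, -0.01, 5, -0.01, -0, 0.23, -0.01, 5 ]
end [0.5739 0.0514 0.0349] 50.62109591781538
```

View pics/v_w.png

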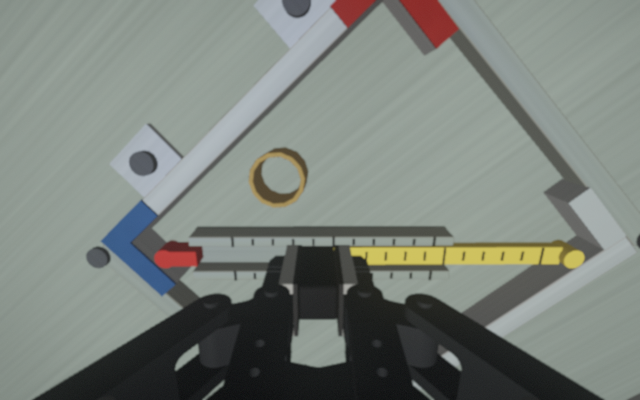

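Request:
servo_tool(
  plan=[-0.02, 0, 0.2, 0, 5, 0, 0, 0.2, 0, 5, 0, 0, 0.15, 0, 5, 0, 0, 0.1, 0, 5, 0, 0, 0.05, 0, 5],
)

```text
time: 24.68
tool_pos: [0.5758, 0.0524, 0.035]
orientation: [0.904, 0.426, -0.026, 0.004]
force: [-5.2, 1.5, 10.3]
gripper_width: 0.176
```

```bash
python3 -c "
from h import *
along(blue,50.6)"
```

```text
t24.68 pos [0.5758 0.0524 0.035 ] xyaw 50.44 zax [-0.045 -0.029 -0.999] F [-5.19  1.48 10.31] T [1.14 0.25 0.21] w 0.176 q7 0.44
along 105.15 lat(tool y) -1.84 mm  Falong -2.15 Flat -4.95 Fz 10.31
```

Request:
servo_tool(
  plan=[0, 0, -0.05, 0, 30, 0, 0, 0, 0, 30, 0, 0, 0, 0, 8, 0, 0, 0, 0, 8, 0, 0, 0, 0, 8],
  grip_force=25,
)

```text
time: 25.1
tool_pos: [0.5784, 0.0532, 0.0397]
orientation: [0.904, 0.426, -0.023, 0.005]
force: [-0.9, 0.5, -2.2]
gripper_width: 0.183
```

Request:
servo_tool(
  plan=[-0.1, 0, 0.0, 0, 5, -0.15, 0, 0, 0, 5, -0.2, 0, 0, 0, 5, -0.2, 0, 0, 0, 5, -0.1, 0, 0, 0, 5],
)

```text
time: 25.52
tool_pos: [0.5635, 0.0354, 0.0399]
orientation: [0.904, 0.426, -0.022, 0.004]
force: [1.2, 1.5, -4.9]
gripper_width: 0.186
```

```bash
python3 -c "
from h import *
along(blue,50.6)"
```

```text
t25.52 pos [0.5635 0.0354 0.0399] xyaw 50.49 zax [-0.037 -0.027 -0.999] F [ 1.21  1.5  -4.9 ] T [ 0.54 -0.54 -0.01] w 0.186 q7 0.47
along 84.37 lat(tool y) -0.45 mm  Falong 1.93 Flat -0.02 Fz -4.90
```

Request:
servo_tool(
  plan=[0, 0, 0, 0, 28, 0, 0, 0.15, 0, 28, 0, 0, 0.1, 0, 28, 0, 0, 0, 0, 5, 0, 0, 0, 0, 5],
)

```text
time: 25.93
tool_pos: [0.563, 0.0331, 0.0329]
orientation: [0.905, 0.425, -0.022, 0.005]
force: [-0.5, -0.5, 2.4]
gripper_width: 0.19
```

Request:
servo_tool(
  plan=[0, 0, 0, 0, 5, -0.08, 0, 0, 0, 5, -0.1, 0, 0, 0, 5],
)

```text
time: 26.18
tool_pos: [0.5607, 0.0309, 0.0335]
orientation: [0.904, 0.426, -0.021, 0.005]
force: [1.6, 2.0, -2.0]
gripper_width: 0.183
```

```bash
python3 -c "
from h import *
along(blue,50.6);snap('wrist','w_w')
M=arm.camera_model('wrist'); print(proj('wrist',[[*blue,.009],[.671,.1659,.009]],M).round(1),[(arm.tip_of('wrist',l)[:1]) for l in ('heel','tip')])"
```

```text
t26.18 pos [0.5607 0.0309 0.0335] xyaw 50.47 zax [-0.033 -0.026 -0.999] F [ 1.65  1.97 -2.  ] T [ 0.73 -0.77 -0.06] w 0.183 q7 0.47
along 79.19 lat(tool y) 0.29 mm  Falong 2.57 Flat 0.02 Fz -2.00
[[243.3 168.6]
 [251.4 670.4]] [[{'at': [244.4, 183.6], 'conf': 0.67}], [{'at': [248.6, 585.1], 'conf': 0.85}]]
```

View pics/w_w.png

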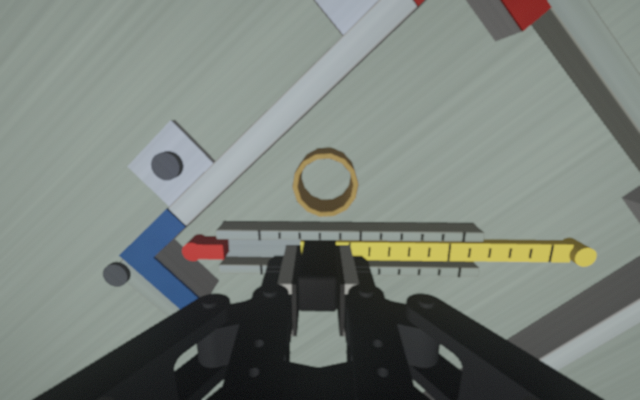

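Request:
servo_tool(
  plan=[-0.1, 0, 0.01, 0, 5, -0.1, 0, 0.01, 0, 5, -0.06, 0, 0.01, 0, 5],
)

```text
time: 26.58
tool_pos: [0.5557, 0.0252, 0.0331]
orientation: [0.904, 0.426, -0.02, 0.004]
force: [2.4, 3.1, -1.0]
gripper_width: 0.184
```

```bash
python3 -c "
from h import *
along(blue,50.6)"
```

```text
t26.58 pos [0.5557 0.0252 0.0331] xyaw 50.49 zax [-0.032 -0.025 -0.999] F [ 2.37  3.05 -1.04] T [ 1.02 -0.96  0.02] w 0.184 q7 0.48
along 71.66 lat(tool y) 0.09 mm  Falong 3.87 Flat -0.10 Fz -1.04
```

Request:
servo_tool(
  plan=[-0.06, 0, 0.0, 0, 5, -0.06, 0, 0.01, 0, 5],
)

```text
time: 26.75
tool_pos: [0.5545, 0.0241, 0.0332]
orientation: [0.904, 0.427, -0.018, 0.004]
force: [9.1, 10.4, -7.5]
gripper_width: 0.181
```

```bash
python3 -c "
from h import *
along(blue,50.6)"
```

```text
t26.75 pos [0.5545 0.0241 0.0332] xyaw 50.55 zax [-0.029 -0.022 -0.999] F [ 9.1  10.41 -7.53] T [ 2.45 -2.22  0.01] w 0.181 q7 0.49
along 70.11 lat(tool y) -0.16 mm  Falong 13.82 Flat 0.43 Fz -7.53
```

Request:
servo_tool(
  plan=[0.0, 0, 0.05, 0, 5, 0, 0, 0.03, 0, 5],
)

```text
time: 26.92
tool_pos: [0.5549, 0.0246, 0.0328]
orientation: [0.904, 0.427, -0.017, 0.004]
force: [-2.6, 1.9, 9.3]
gripper_width: 0.184
```

```bash
python3 -c "
from h import *
along(blue,50.6);snap('wrist','x_w')
M=arm.camera_model('wrist'); print(proj('wrist',[[*blue,.009],[.671,.1659,.009]],M).round(1),[(arm.tip_of('wrist',l)[:1]) for l in ('heel','tip')])"
```

```text
t26.92 pos [0.5549 0.0246 0.0328] xyaw 50.57 zax [-0.027 -0.022 -0.999] F [-2.59  1.94  9.27] T [0.72 0.38 0.06] w 0.184 q7 0.49
along 70.84 lat(tool y) -0.09 mm  Falong -0.14 Flat -3.23 Fz 9.27
[[245.1 181.7]
 [252.8 684.3]] [[{'at': [243.7, 185.3], 'conf': 0.72}], [{'at': [252.1, 585.4], 'conf': 0.95}]]
```

View pics/x_w.png

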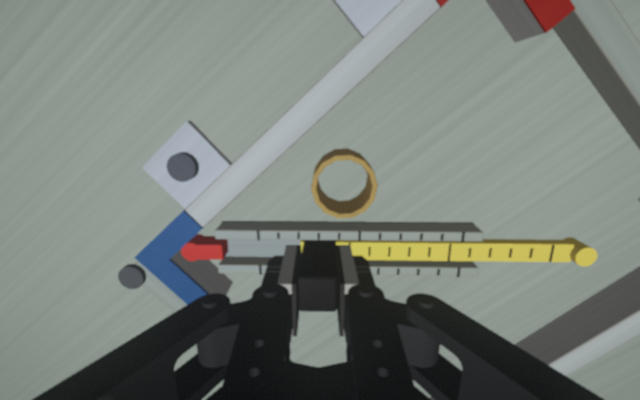

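Request:
servo_tool(
  plan=[0.05, 0, 0, 0, 5, 0.1, 0, 0.0, 0, 5, 0.2, 0, 0, 0, 5, 0.25, 0, 0, 0, 5, 0.25, 0, 0, 0, 5],
)

```text
time: 27.48
tool_pos: [0.5687, 0.0415, 0.0329]
orientation: [0.905, 0.425, -0.021, 0.005]
force: [-2.0, 0.3, 6.3]
gripper_width: 0.183
```

```bash
cat >> h.py <<'E'
def along2(c,ang):
    along(c,ang); s=arm.get_state(); R=Ro.from_quat(s["orientation"]).as_matrix(); u=np.array([np.cos(np.radians(ang)),np.sin(np.radians(ang))])
    print("raw %.2f grasp %.2f tilt_along %.3f"%((s["tool_pos"][:2]-c)@u*1e3,(s["tool_pos"][:2]-.011*R[:2,2]-c)@u*1e3,R[:2,2]@u))
E
python3 -c "
from h import *
along2(blue,50.6)"
```

```text
t27.48 pos [0.5687 0.0415 0.0329] xyaw 50.38 zax [-0.033 -0.027 -0.999] F [-1.95  0.32  6.29] T [0.63 0.28 0.04] w 0.183 q7 0.45
along 92.42 lat(tool y) -0.24 mm  Falong -0.99 Flat -1.71 Fz 6.29
raw 93.42 grasp 93.88 tilt_along -0.042
```

Request:
servo_tool(
  plan=[0.2, 0, 0, 0, 5, 0.2, 0, 0.0, 0, 5, 0.15, 0, 0, 0, 5, 0.1, 0, 0, 0, 5, 0.05, 0, 0, 0, 5],
)

```text
time: 27.9
tool_pos: [0.5834, 0.0597, 0.0329]
orientation: [0.905, 0.426, -0.021, 0.006]
force: [-2.4, 0.6, 4.5]
gripper_width: 0.187
```

```bash
python3 -c "
from h import *
along2(blue,50.6)"
```

```text
t27.90 pos [0.5834 0.0597 0.0329] xyaw 50.42 zax [-0.033 -0.028 -0.999] F [-2.39  0.56  4.46] T [0.56 0.17 0.09] w 0.187 q7 0.42
along 115.81 lat(tool y) -0.34 mm  Falong -1.08 Flat -2.20 Fz 4.46
raw 116.84 grasp 117.31 tilt_along -0.043
```

Request:
servo_tool(
  plan=[0.04, 0, 0, 0, 5, 0.04, 0, 0.0, 0, 5],
)

```text
time: 28.07
tool_pos: [0.5841, 0.0603, 0.0329]
orientation: [0.905, 0.425, -0.023, 0.006]
force: [-8.3, -4.2, 12.0]
gripper_width: 0.186
```

```bash
python3 -c "
from h import *
along2(blue,50.6)"
```

```text
t28.07 pos [0.5841 0.0603 0.0329] xyaw 50.38 zax [-0.036 -0.03  -0.999] F [-8.31 -4.15 11.96] T [-0.25  1.35  0.09] w 0.186 q7 0.42
along 116.64 lat(tool y) -0.29 mm  Falong -8.48 Flat -3.78 Fz 11.96
raw 117.76 grasp 118.27 tilt_along -0.046
```

Request:
servo_tool(
  plan=[0.03, -0.03, -0.03, 0, 5, 0.04, -0.03, -0.02, 0, 5],
)

```text
time: 28.23
tool_pos: [0.5839, 0.0608, 0.0334]
orientation: [0.905, 0.425, -0.024, 0.007]
force: [0.6, -3.3, -0.8]
gripper_width: 0.187
```

```bash
python3 -c "
from h import *
along2(blue,50.6);snap('wrist','y_w')
M=arm.camera_model('wrist'); print(proj('wrist',[[*blue,.009],[.671,.1659,.009]],M).round(1),[(arm.tip_of('wrist',l)[:1]) for l in ('heel','tip')])"
```

```text
t28.23 pos [0.5839 0.0608 0.0334] xyaw 50.27 zax [-0.037 -0.033 -0.999] F [ 0.65 -3.33 -0.81] T [-0.38 -0.45  0.07] w 0.187 q7 0.42
along 116.77 lat(tool y) -0.70 mm  Falong -2.16 Flat 2.61 Fz -0.81
raw 117.95 grasp 118.49 tilt_along -0.049
[[244.1  99.4]
 [252.3 591.2]] [[{'at': [247.3, 98.0], 'conf': 0.77}], [{'at': [249.8, 586.8], 'conf': 0.94}]]
```

View pics/y_w.png

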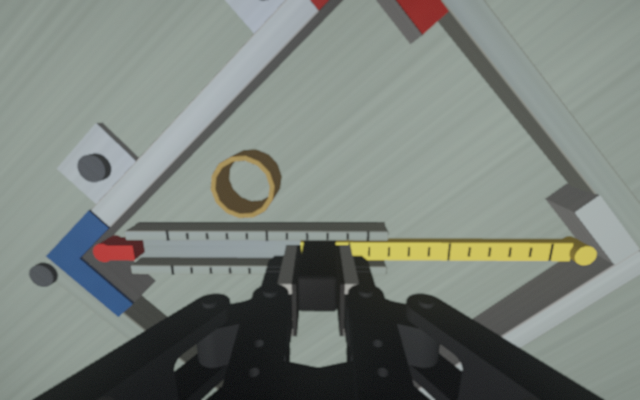

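Request:
servo_tool(
  plan=[0.05, 0, 0.01, 0, 5, 0.06, 0.01, 0.01, 0, 5, 0.06, 0, 0.01, 0, 5],
)

```text
time: 28.63
tool_pos: [0.5843, 0.0608, 0.0333]
orientation: [0.906, 0.423, -0.028, 0.008]
force: [-7.7, -6.4, 11.5]
gripper_width: 0.187
```

```bash
python3 -c "
from h import *
along2(blue,50.6)"
```

```text
t28.63 pos [0.5843 0.0608 0.0333] xyaw 50.12 zax [-0.045 -0.039 -0.998] F [-7.69 -6.39 11.45] T [-0.93  1.51  0.13] w 0.187 q7 0.41
along 116.84 lat(tool y) -0.44 mm  Falong -9.81 Flat -1.89 Fz 11.45
raw 118.24 grasp 118.88 tilt_along -0.058
```

Request:
servo_tool(
  plan=[-0.1, 0, -0.02, 0, 5, -0.25, 0, 0, 0, 5, -0.3, 0, 0, 0, 5, -0.2, 0, 0, 0, 5, -0.1, 0, 0, 0, 5],
)

```text
time: 29.05
tool_pos: [0.5648, 0.0394, 0.0344]
orientation: [0.905, 0.425, -0.027, 0.007]
force: [2.0, 1.8, -3.1]
gripper_width: 0.183
```

```bash
python3 -c "
from h import *
along2(blue,50.6)"
```

```text
t29.05 pos [0.5648 0.0394 0.0344] xyaw 50.28 zax [-0.044 -0.036 -0.998] F [ 2.04  1.85 -3.05] T [ 0.36 -0.63  0.2 ] w 0.183 q7 0.45
along 88.03 lat(tool y) -1.95 mm  Falong 2.72 Flat 0.40 Fz -3.05
raw 89.37 grasp 89.98 tilt_along -0.056
```

Request:
servo_tool(
  plan=[0, 0, -0.05, 0, 5, 0, 0, -0.2, 0, 5, 0, 0, -0.4, 0, 5, 0, 0, -0.5, 0, 5, 0, 0, -0.5, 0, 5],
  grip_force=60,
)

```text
time: 29.47
tool_pos: [0.5609, 0.0389, 0.0816]
orientation: [0.905, 0.424, -0.034, 0.004]
force: [0.5, 0.9, -7.1]
gripper_width: 0.18
```

Request:
servo_tool(
  plan=[0, 0, -0.4, 0.3, 5, 0, 0, -0.2, 0.6, 5, 0, 0, 0, 0.9, 5, 0, 0, 0, 0.9, 5, 0, 0, 0, 0.9, 5],
)

```text
time: 29.88
tool_pos: [0.5606, 0.0423, 0.107]
orientation: [0.97, 0.242, -0.033, 0.01]
force: [0.1, 0.6, -6.7]
gripper_width: 0.17
```

```bash
python3 -c "
from h import *
plan([.5747,.0851,.085],-43.6,5,step=14,turn=5.4)"
```

```text
t29.88 pos [0.5606 0.0423 0.107 ] xyaw 28.00 zax [-0.06  -0.036 -0.998] F [ 0.07  0.59 -6.68] T [ 0.15 -0.14  0.02] w 0.17 q7 0.13
[ 0.08, -0.07, 0.05, 0.85, 5, 0.07, -0.08, 0.05, 0.85, 5, 0.07, -0.09, 0.05, 0.85, 5, 0.06, -0.09, 0.05, 0.85, 5, 0.05, -0.1, 0.05, 0.85, 5 ]
[ 0.04, -0.1, 0.05, 0.85, 5, 0.03, -0.1, 0.05, 0.85, 5, 0.02, -0.11, 0.05, 0.85, 5, 0.01, -0.11, 0.05, 0.85, 5, 0.01, -0.11, 0.05, 0.85, 5 ]
[ -0, -0.11, 0.05, 0.85, 5, -0.02, -0.1, 0.05, 0.85, 5, -0.02, -0.1, 0.05, 0.85, 5, -0.03, -0.11, 0.06, 0.85, 5 ]
end [0.5749 0.0851 0.0849] -43.39850563115822
```

Request:
servo_tool(
  plan=[0.08, -0.07, 0.05, 0.9, 5, 0.07, -0.08, 0.05, 0.9, 5, 0.07, -0.09, 0.05, 0.9, 5, 0.06, -0.09, 0.05, 0.9, 5, 0.05, -0.1, 0.05, 0.9, 5],
)

```text
time: 30.3
tool_pos: [0.5627, 0.0593, 0.1013]
orientation: [0.999, -0.003, -0.034, 0.018]
force: [-0.3, 0.0, -7.4]
gripper_width: 0.177
```

Request:
servo_tool(
  plan=[0.04, -0.1, 0.05, 0.9, 5, 0.03, -0.1, 0.05, 0.9, 5, 0.02, -0.1, 0.05, 0.9, 5, 0.01, -0.11, 0.05, 0.8, 5, 0, -0.11, 0.05, 0.6, 5],
)

```text
time: 30.72
tool_pos: [0.5644, 0.0779, 0.0945]
orientation: [0.973, -0.226, -0.033, 0.025]
force: [-0.2, 0.4, -6.7]
gripper_width: 0.174
```

```bash
python3 -c "
from h import *
plan([.5747,.0845,.085],-43.6,5,step=14,turn=4.5)"
```

```text
t30.72 pos [0.5644 0.0779 0.0945] xyaw -26.21 zax [-0.076 -0.033 -0.997] F [-0.25  0.41 -6.72] T [ 0.13 -0.19  0.02] w 0.174 q7 -0.81
[ 0.06, -0.09, 0.07, 0.72, 5, 0.05, -0.1, 0.07, 0.72, 5, 0.04, -0.1, 0.07, 0.72, 5, 0.04, -0.1, 0.07, 0.72, 5 ]
end [0.5749 0.0844 0.0851] -43.4889263234569
```

Request:
servo_tool(
  plan=[0.06, -0.09, 0.05, 0.8, 5, 0.06, -0.1, 0.05, 0.8, 5, 0.06, -0.1, 0.05, 0.7, 5, 0.05, -0.1, 0.05, 0.4, 5, 0, 0, 0, 0.15, 5],
)

```text
time: 31.13
tool_pos: [0.5722, 0.0887, 0.0885]
orientation: [0.926, -0.374, -0.034, 0.03]
force: [-0.4, -0.5, -6.9]
gripper_width: 0.171
```

```bash
python3 -c "
from h import *
along2(red,-43.6)
plan([.5751,.0844,.06],-43.6,5,step=10,turn=4.5);snap('wrist','za_w')"
```

```text
t31.13 pos [0.5722 0.0887 0.0885] xyaw -44.04 zax [-0.085 -0.031 -0.996] F [-0.44 -0.46 -6.92] T [ 0.21 -0.24 -0.03] w 0.171 q7 -1.11
along 94.40 lat(tool y) -0.47 mm  Falong -0.01 Flat 0.63 Fz -6.92
raw 95.37 grasp 95.82 tilt_along -0.040
t31.13 pos [0.5722 0.0887 0.0885] xyaw -44.04 zax [-0.085 -0.031 -0.996] F [-0.44 -0.46 -6.92] T [ 0.21 -0.24 -0.03] w 0.171 q7 -1.11
[ 0.07, -0.01, 0.31, -0.02, 5, 0.07, -0.02, 0.32, -0.02, 5, 0.07, -0.01, 0.31, -0.02, 5 ]
end [0.5752 0.0843 0.0601] -43.68130857325158
```

View pics/za_w.png

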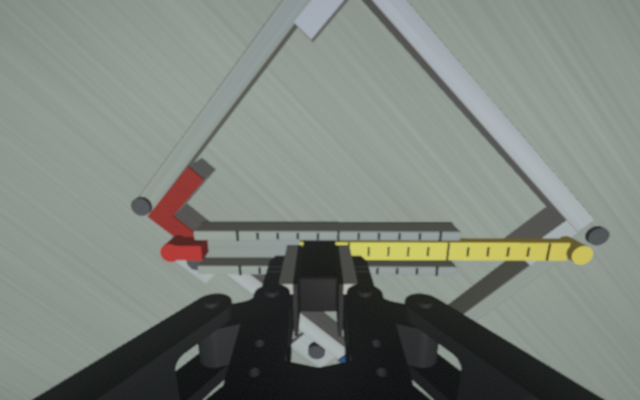

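Request:
servo_tool(
  plan=[0.05, -0.01, 0.2, 0, 5, 0.05, -0.01, 0.3, 0, 5, 0.05, -0.01, 0.3, 0, 5, 0.03, 0, 0.3, 0, 5, 0, 0, 0.2, 0, 5],
)

```text
time: 31.6
tool_pos: [0.5729, 0.0844, 0.0478]
orientation: [0.928, -0.371, -0.034, 0.03]
force: [-1.0, -0.6, -8.3]
gripper_width: 0.172
```

```bash
python3 -c "
from h import *
along2(red,-43.6);snap('wrist','zb_w')"
```

```text
t31.60 pos [0.5729 0.0844 0.0478] xyaw -43.70 zax [-0.085 -0.03  -0.996] F [-1.05 -0.62 -8.33] T [ 0.14 -0.16  0.02] w 0.172 q7 -1.11
along 97.84 lat(tool y) 2.12 mm  Falong -0.33 Flat 1.17 Fz -8.33
raw 98.81 grasp 99.26 tilt_along -0.041
```

View pics/zb_w.png

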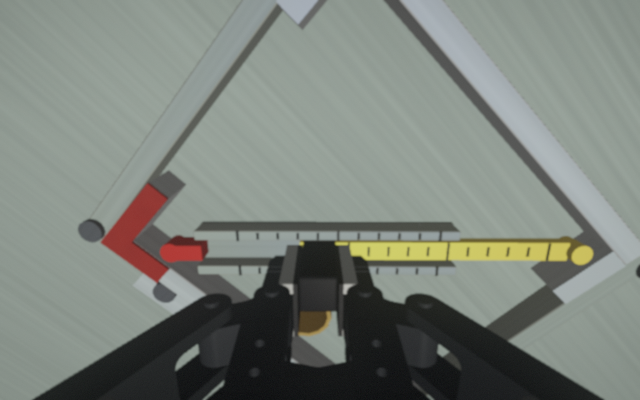

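Request:
servo_tool(
  plan=[0, -0.05, 0.15, 0, 5, 0, -0.04, 0.15, 0, 5, 0, 0, 0.1, 0, 5, 0, 0, 0.05, 0, 5],
)

```text
time: 31.98
tool_pos: [0.5743, 0.0849, 0.0338]
orientation: [0.927, -0.371, -0.033, 0.03]
force: [-5.7, -4.5, 12.2]
gripper_width: 0.173
```

```bash
python3 -c "
from h import *
along2(red,-43.6)"
```

```text
t31.98 pos [0.5743 0.0849 0.0338] xyaw -43.73 zax [-0.084 -0.032 -0.996] F [-5.67 -4.54 12.21] T [-1.53  0.68 -0.16] w 0.173 q7 -1.12
along 98.57 lat(tool y) 0.84 mm  Falong -0.98 Flat 7.20 Fz 12.21
raw 99.51 grasp 99.93 tilt_along -0.039
```

Request:
servo_tool(
  plan=[0, 0, 0, 0, 30, 0, 0, 0, 0, 45, 0, 0, -0.2, 0, 45, 0, 0, -0.4, 0, 45, 0, 0, -0.5, 0, 45],
)

```text
time: 32.4
tool_pos: [0.5787, 0.0866, 0.07]
orientation: [0.928, -0.371, -0.032, 0.029]
force: [0.3, 0.3, -0.5]
gripper_width: 0.527
```

Request:
servo_tool(
  plan=[0, 0, -0.5, 0, 45, 0, 0, -0.5, 0, 45, 0, 0, -0.5, 0, 45, 0, 0, -0.5, 0, 45, 0, 0, -0.5, 0, 45],
)

```text
time: 32.82
tool_pos: [0.5864, 0.0908, 0.1552]
orientation: [0.928, -0.37, -0.029, 0.027]
force: [0.1, -0.3, -0.2]
gripper_width: 0.526
```

Request:
servo_tool(
  plan=[0, 0, -0.5, 0, 45, 0, 0, -0.3, 0, 45, 0, 0, -0.1, 0, 45],
)

```text
time: 33.07
tool_pos: [0.5906, 0.0932, 0.1909]
orientation: [0.928, -0.37, -0.025, 0.024]
force: [-0.1, 1.0, -0.2]
gripper_width: 0.529
```

```bash
python3 -c "
from h import *
along2(red,-43.6)"
```

```text
t33.07 pos [0.5906 0.0932 0.1909] xyaw -43.52 zax [-0.065 -0.027 -0.998] F [-0.14  1.05 -0.16] T [ 0.01 -0.08  0.02] w 0.529 q7 -1.08
along 104.89 lat(tool y) -16.80 mm  Falong -0.82 Flat -0.66 Fz -0.16
raw 105.59 grasp 105.91 tilt_along -0.029
```

Request:
servo_tool(
  plan=[0, 0, 0.6, 0, 45, 0, 0, 0.95, 0, 45, 0, 0, 0.95, 0, 45, 0, 0, 0, 0, 45, 0, 0, 0, 0, 45],
)

```text
time: 33.48
tool_pos: [0.5884, 0.0927, 0.1196]
orientation: [0.929, -0.37, -0.021, 0.022]
force: [0.2, -0.1, 1.1]
gripper_width: 0.526
```

```bash
python3 -c "
from h import *
along2(red,-43.6)"
```

```text
t33.48 pos [0.5884 0.0927 0.1196] xyaw -43.45 zax [-0.056 -0.024 -0.998] F [ 0.16 -0.05  1.11] T [ 0.02 -0.08 -0.03] w 0.526 q7 -1.10
along 103.80 lat(tool y) -15.13 mm  Falong 0.15 Flat -0.07 Fz 1.11
raw 104.36 grasp 104.62 tilt_along -0.024
```

Request:
servo_tool(
  plan=[0, 0, -0.2, 0, 45, 0, 0, -0.4, 0, 45, 0, 0, -0.5, 0, 45, 0, 0, -0.5, 0, 45, 0, 0, -0.5, 0, 45],
)

```text
time: 33.9
tool_pos: [0.5917, 0.0945, 0.189]
orientation: [0.929, -0.369, -0.023, 0.022]
force: [-0.4, -0.7, 0.0]
gripper_width: 0.528
```

Request:
servo_tool(
  plan=[0, 0, -0.4, 0, 45, 0, 0, -0.2, 0, 45, 0, 0, 0.6, 0, 45, 0, 0, 0.95, 0, 45, 0, 0, 0.95, 0, 45],
)

```text
time: 34.32
tool_pos: [0.5993, 0.0968, 0.1543]
orientation: [0.929, -0.37, -0.008, 0.013]
force: [-0.2, 0.3, -0.4]
gripper_width: 0.526
```

Request:
servo_tool(
  plan=[0, 0, 0, 0, 45, 0, 0, 0, 0, 45],
)

```text
time: 34.48
tool_pos: [0.5974, 0.0963, 0.1519]
orientation: [0.929, -0.369, -0.011, 0.014]
force: [1.0, 1.1, 0.1]
gripper_width: 0.532
```

```bash
python3 -c "
from h import *
along2(red,-43.6)"
```

```text
t34.48 pos [0.5974 0.0963 0.1519] xyaw -43.38 zax [-0.031 -0.019 -0.999] F [1.04 1.05 0.11] T [0.01 0.   0.02] w 0.532 q7 -1.09
along 108.08 lat(tool y) -24.47 mm  Falong 0.03 Flat -1.48 Fz 0.11
raw 108.30 grasp 108.41 tilt_along -0.009
```

```bash
python3 -c "
from h import *
M=arm.camera_model('wrist');snap('wrist','zc_w')
for l,z in [('knob',.034),('heel',.008),('tip',.008)]:
    r=arm.tip_of('wrist',l); print(l,[(q['conf'],at('wrist',q['at'],z,M).round(4)) for q in r[:1]])
plan([.576,.0845,.05],-43.6,45,step=20)"
```

```text
knob [(0.9, array([0.5733, 0.0821, 0.034 ]))]
heel [(0.65, array([0.5116, 0.1417, 0.008 ]))]
tip []
t34.68 pos [0.5979 0.0964 0.1523] xyaw -43.39 zax [-0.029 -0.018 -0.999] F [-0.83 -0.54 -0.82] T [-0.03 -0.06  0.02] w 0.531 q7 -1.09
[ -0.04, 0.11, 0.57, 0.01, 45, -0.04, 0.11, 0.57, 0.01, 45, -0.04, 0.11, 0.57, 0.01, 45, -0.04, 0.12, 0.58, 0.01, 45, -0.03, 0.11, 0.57, 0.01, 45 ]
[ -0.04, 0.12, 0.58, 0.01, 45 ]
end [0.5759 0.0845 0.0499] -43.74630757191554
```

View pics/zc_w.png

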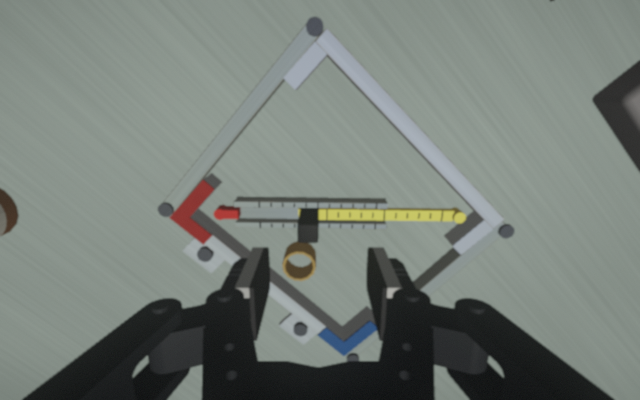

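Request:
servo_tool(
  plan=[-0.05, 0.15, 0.4, 0, 45, -0.1, 0.15, 0.7, 0, 45, -0.1, 0.15, 0.8, 0, 45, -0.08, 0.15, 0.7, 0, 45, -0.05, 0.1, 0.4, 0, 45],
)

```text
time: 35.1
tool_pos: [0.5801, 0.0893, 0.0716]
orientation: [0.929, -0.37, -0.002, 0.009]
force: [-0.7, 0.1, 0.0]
gripper_width: 0.526
```

```bash
python3 -c "
from h import *
plan([.573,.082,.0325],-43.8,45,step=8)"
```

```text
t35.10 pos [0.5801 0.0893 0.0716] xyaw -43.39 zax [-0.01  -0.015 -1.   ] F [-0.67  0.12  0.  ] T [ 0.03  0.04 -0.01] w 0.526 q7 -1.11
[ -0, 0.05, 0.22, 0.01, 45, -0, 0.05, 0.22, 0.01, 45, -0, 0.05, 0.22, 0.01, 45, -0, 0.06, 0.22, 0.01, 45, -0, 0.05, 0.21, 0.01, 45 ]
[ -0.01, 0.06, 0.22, 0.01, 45 ]
end [0.5729 0.082  0.0324] -43.74651307898774
```

Request:
servo_tool(
  plan=[0, 0.08, 0.25, 0.05, 45, 0, 0.08, 0.3, 0, 45, 0, 0.08, 0.3, 0, 45, 0, 0.05, 0.25, 0, 45, 0, 0.03, 0.12, 0, 45],
)

```text
time: 35.52
tool_pos: [0.5747, 0.0814, 0.0352]
orientation: [0.928, -0.373, 0.0, 0.008]
force: [-0.5, -0.2, -0.2]
gripper_width: 0.529
```

```bash
python3 -c "
from h import *
snap('wrist','zd_w')
plan([.573,.082,.0325],-43.8,45,step=8)"
```

```text
t35.57 pos [0.5743 0.0812 0.0347] xyaw -43.75 zax [-0.007 -0.015 -1.   ] F [-0.57 -0.05 -0.93] T [ 0.01  0.04 -0.05] w 0.526 q7 -1.12
[ -0.05, 0.01, 0.07, 0.01, 45 ]
end [0.573  0.082  0.0326] -43.80772673565647
```

View pics/zd_w.png

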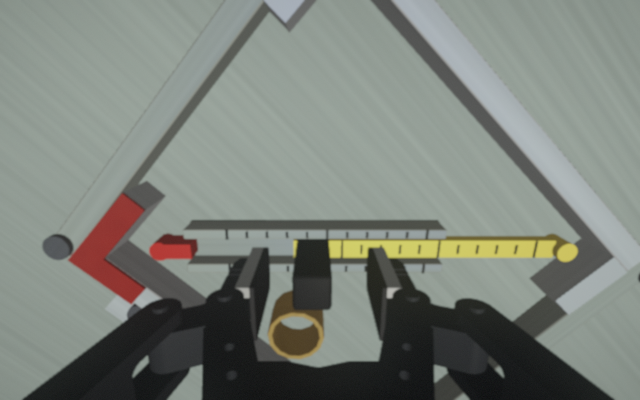

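Request:
servo_tool(
  plan=[-0.05, -0.06, 0.07, 0, 45, 0, 0, 0, 0, 5, 0, 0, 0, 0, 5, 0, 0, 0, 0, 5, 0, 0, 0, 0, 5],
  grip_force=35,
)

```text
time: 35.98
tool_pos: [0.5754, 0.0842, 0.0334]
orientation: [0.928, -0.373, 0.0, 0.008]
force: [0.9, -0.6, -2.9]
gripper_width: 0.176
```

Request:
servo_tool(
  plan=[-0.05, 0, 0, 0, 5, -0.1, 0, 0, 0, 5, -0.15, 0, 0, 0, 5, -0.15, 0, 0, 0, 5, -0.1, 0, 0, 0, 5],
)

```text
time: 36.4
tool_pos: [0.5637, 0.0953, 0.0334]
orientation: [0.928, -0.373, 0.001, 0.008]
force: [2.0, -2.6, -3.3]
gripper_width: 0.186
```

```bash
python3 -c "
from h import *
along2(red,-43.6)"
```

```text
t36.40 pos [0.5637 0.0953 0.0334] xyaw -43.85 zax [-0.004 -0.015 -1.   ] F [ 2.01 -2.61 -3.3 ] T [-0.27 -0.4   0.04] w 0.186 q7 -1.15
along 84.76 lat(tool y) -1.00 mm  Falong 3.25 Flat 0.50 Fz -3.30
raw 84.58 grasp 84.49 tilt_along 0.008
```

Request:
servo_tool(
  plan=[-0.1, 0, 0.02, 0, 5, -0.1, 0, 0.02, 0, 5, -0.1, 0, 0.01, 0, 5, -0.05, 0, 0.01, 0, 5],
)

```text
time: 36.73
tool_pos: [0.5583, 0.1008, 0.0337]
orientation: [0.927, -0.374, 0.005, 0.008]
force: [2.9, -2.9, -1.4]
gripper_width: 0.179
```

```bash
python3 -c "
from h import *
along2(red,-43.6)"
```

```text
t36.73 pos [0.5583 0.1008 0.0337] xyaw -43.96 zax [ 0.003 -0.018 -1.   ] F [ 2.94 -2.87 -1.39] T [-0.4  -0.35  0.01] w 0.179 q7 -1.17
along 77.31 lat(tool y) -1.35 mm  Falong 4.11 Flat 0.05 Fz -1.39
raw 76.96 grasp 76.80 tilt_along 0.015
```

Request:
servo_tool(
  plan=[-0.08, 0, 0.02, 0, 5, -0.08, 0, 0.02, 0, 5, -0.06, 0, 0.02, 0, 5],
)

```text
time: 36.98
tool_pos: [0.5563, 0.1031, 0.0338]
orientation: [0.927, -0.375, 0.008, 0.008]
force: [3.6, -5.2, 1.6]
gripper_width: 0.18
```

```bash
python3 -c "
from h import *
along2(red,-43.6)"
```

```text
t36.98 pos [0.5563 0.1031 0.0338] xyaw -44.10 zax [ 0.01 -0.02 -1.  ] F [ 3.6  -5.22  1.63] T [-0.96 -0.47  0.1 ] w 0.18 q7 -1.18
along 74.37 lat(tool y) -1.72 mm  Falong 6.20 Flat 1.30 Fz 1.63
raw 73.87 grasp 73.64 tilt_along 0.021
```

Request:
servo_tool(
  plan=[-0.08, 0.01, -0.01, 0, 5, -0.08, 0, -0.01, 0, 5, -0.06, 0, 0, 0, 5],
)

```text
time: 37.23
tool_pos: [0.5534, 0.1052, 0.0347]
orientation: [0.926, -0.377, 0.011, 0.008]
force: [9.7, -6.8, -5.7]
gripper_width: 0.178
```

```bash
python3 -c "
from h import *
along2(red,-43.6)"
```

```text
t37.23 pos [0.5534 0.1052 0.0347] xyaw -44.26 zax [ 0.014 -0.023 -1.   ] F [ 9.71 -6.75 -5.71] T [-1.44 -2.   -0.09] w 0.178 q7 -1.20
along 71.02 lat(tool y) -1.24 mm  Falong 11.69 Flat -1.81 Fz -5.71
raw 70.40 grasp 70.12 tilt_along 0.026
```

Request:
servo_tool(
  plan=[0, 0, 0.06, 0, 5, 0, 0, 0.04, 0, 5],
)

```text
time: 37.4
tool_pos: [0.5544, 0.105, 0.0332]
orientation: [0.926, -0.377, 0.012, 0.007]
force: [-3.1, -3.6, 13.9]
gripper_width: 0.181
```

```bash
python3 -c "
from h import *
along2(red,-43.6);snap('wrist','ze_w')
M=arm.camera_model('wrist'); print(proj('wrist',[[*red,.009],[.6801,-.0174,.009]],M).round(1),[(arm.tip_of('wrist',l)[:1]) for l in ('heel','tip')])"
```

```text
t37.40 pos [0.5544 0.105  0.0332] xyaw -44.31 zax [ 0.017 -0.023 -1.   ] F [-3.08 -3.59 13.85] T [-0.33  1.58  0.03] w 0.181 q7 -1.20
along 71.91 lat(tool y) -1.79 mm  Falong 0.24 Flat 4.72 Fz 13.85
raw 71.24 grasp 70.94 tilt_along 0.028
[[254.5 178.4]
 [243.9 645.1]] [[{'at': [252.0, 179.6], 'conf': 0.64}], [{'at': [252.5, 569.3], 'conf': 0.78}]]
```

View pics/ze_w.png

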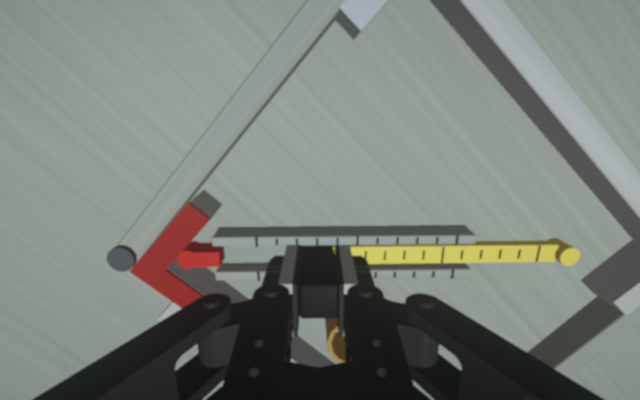

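Request:
servo_tool(
  plan=[0.05, 0, -0.03, 0.05, 5, 0.12, 0.01, 0, 0.05, 5, 0.2, 0.01, 0, 0, 5, 0.25, 0.01, 0, 0, 5, 0.25, 0.01, 0, 0, 5],
)

```text
time: 37.97
tool_pos: [0.5683, 0.0906, 0.0339]
orientation: [0.925, -0.379, 0.008, 0.007]
force: [0.0, 1.5, -1.4]
gripper_width: 0.178
```

```bash
python3 -c "
from h import *
along2(red,-43.6)"
```

```text
t37.97 pos [0.5683 0.0906 0.0339] xyaw -44.54 zax [ 0.01  -0.019 -1.   ] F [ 0.01  1.55 -1.35] T [ 0.64  0.53 -0.06] w 0.178 q7 -1.16
along 91.66 lat(tool y) -0.90 mm  Falong -1.06 Flat -1.13 Fz -1.35
raw 91.18 grasp 90.96 tilt_along 0.020
```

Request:
servo_tool(
  plan=[0.15, 0, 0.02, -0.08, 5, 0.15, 0, 0.02, -0.06, 5, 0.1, 0, 0.01, 0, 5, 0.08, 0, 0, 0, 5, 0.04, 0, 0, 0, 5],
)

```text
time: 38.38
tool_pos: [0.5828, 0.078, 0.0337]
orientation: [0.928, -0.373, 0.008, 0.006]
force: [-5.0, 4.7, 4.5]
gripper_width: 0.18
```

```bash
python3 -c "
from h import *
along2(red,-43.6);M=arm.camera_model('wrist');snap('wrist')
print(proj('wrist',[[*red,.009],[.6801,-.0174,.009]],M).round(1),[(arm.tip_of('wrist',l)[:1]) for l in ('heel','tip')])"
```

```text
t38.38 pos [0.5828 0.078  0.0337] xyaw -43.74 zax [ 0.011 -0.017 -1.   ] F [-4.98  4.67  4.47] T [ 1.38  1.63 -0.05] w 0.18 q7 -1.12
along 110.84 lat(tool y) -1.86 mm  Falong -6.83 Flat 0.05 Fz 4.47
raw 110.37 grasp 110.15 tilt_along 0.020
[[253.5 102.8]
 [248.6 573.4]] [[{'at': [249.7, 106.8], 'conf': 0.61}], []]
```

Request:
servo_tool(
  plan=[0.07, 0, 0, 0, 5],
)

```text
time: 38.62
tool_pos: [0.5829, 0.078, 0.0334]
orientation: [0.928, -0.372, 0.007, 0.006]
force: [-9.3, 6.3, 6.7]
gripper_width: 0.18
```

```bash
python3 -c "
from h import *
along2(red,-43.6)"
```

```text
t38.62 pos [0.5829 0.078  0.0334] xyaw -43.64 zax [ 0.009 -0.016 -1.   ] F [-9.26  6.26  6.66] T [ 1.89  2.43 -0.04] w 0.18 q7 -1.12
along 110.88 lat(tool y) -1.91 mm  Falong -11.02 Flat 1.85 Fz 6.66
raw 110.45 grasp 110.25 tilt_along 0.018
```

Request:
servo_tool(
  plan=[0.08, 0, 0, 0, 5],
)

```text
time: 38.7
tool_pos: [0.583, 0.078, 0.0333]
orientation: [0.929, -0.371, 0.006, 0.006]
force: [-9.3, 6.3, 8.4]
gripper_width: 0.183
```

```bash
python3 -c "
from h import *
along2(red,-43.6)"
```

```text
t38.70 pos [0.583  0.078  0.0333] xyaw -43.54 zax [ 0.006 -0.015 -1.   ] F [-9.29  6.33  8.44] T [ 1.4   2.3  -0.15] w 0.183 q7 -1.11
along 110.86 lat(tool y) -1.94 mm  Falong -11.09 Flat 1.82 Fz 8.44
raw 110.50 grasp 110.34 tilt_along 0.015
```

Request:
servo_tool(
  plan=[0.1, 0, -0.02, 0, 5],
)

```text
time: 38.78
tool_pos: [0.583, 0.078, 0.0334]
orientation: [0.929, -0.37, 0.004, 0.006]
force: [-8.8, 6.7, 2.9]
gripper_width: 0.178
```

```bash
python3 -c "
from h import *
along2(red,-43.6)"
```

```text
t38.78 pos [0.583  0.078  0.0334] xyaw -43.41 zax [ 0.002 -0.014 -1.   ] F [-8.79  6.66  2.87] T [ 1.72  2.11 -0.21] w 0.178 q7 -1.11
along 110.80 lat(tool y) -1.89 mm  Falong -10.96 Flat 1.24 Fz 2.87
raw 110.53 grasp 110.41 tilt_along 0.011
```

Request:
servo_tool(
  plan=[0.12, 0, -0.02, 0, 5],
)

```text
time: 38.87
tool_pos: [0.583, 0.078, 0.0333]
orientation: [0.93, -0.369, 0.001, 0.006]
force: [-10.3, 8.3, 4.4]
gripper_width: 0.18
```

```bash
python3 -c "
from h import *
along2(red,-43.6)"
```

```text
t38.87 pos [0.583  0.078  0.0333] xyaw -43.27 zax [-0.002 -0.012 -1.   ] F [-10.27   8.31   4.42] T [ 1.86  2.42 -0.37] w 0.18 q7 -1.10
along 110.71 lat(tool y) -1.91 mm  Falong -13.17 Flat 1.06 Fz 4.42
raw 110.55 grasp 110.48 tilt_along 0.007
```

Request:
servo_tool(
  plan=[0.15, 0, -0.01, 0.05, 5],
)

```text
time: 38.95
tool_pos: [0.5833, 0.0779, 0.0332]
orientation: [0.929, -0.37, -0.002, 0.006]
force: [-16.9, 8.1, 14.8]
gripper_width: 0.184
```

```bash
python3 -c "
from h import *
along2(red,-43.6)"
```

```text
t38.95 pos [0.5833 0.0779 0.0332] xyaw -43.40 zax [-0.008 -0.01  -1.   ] F [-16.95   8.1   14.82] T [ 1.61  3.43 -0.4 ] w 0.184 q7 -1.10
along 110.81 lat(tool y) -1.92 mm  Falong -17.86 Flat 5.82 Fz 14.82
raw 110.79 grasp 110.77 tilt_along 0.001
```

Request:
servo_tool(
  plan=[0.17, 0, -0.01, 0.05, 5],
)

```text
time: 39.03
tool_pos: [0.5835, 0.0778, 0.0333]
orientation: [0.929, -0.371, -0.005, 0.006]
force: [-17.7, 9.0, 13.6]
gripper_width: 0.179
```

```bash
python3 -c "
from h import *
along2(red,-43.6)"
```

```text
t39.03 pos [0.5835 0.0778 0.0333] xyaw -43.51 zax [-0.014 -0.008 -1.   ] F [-17.73   9.03  13.6 ] T [ 1.48  3.33 -0.36] w 0.179 q7 -1.10
along 110.93 lat(tool y) -1.93 mm  Falong -19.06 Flat 5.69 Fz 13.60
raw 111.05 grasp 111.10 tilt_along -0.005
```

Request:
servo_tool(
  plan=[0.15, -0.02, -0.06, 0, 5],
)

```text
time: 39.12
tool_pos: [0.5837, 0.0777, 0.0339]
orientation: [0.929, -0.369, -0.008, 0.007]
force: [-10.2, 6.3, -4.6]
gripper_width: 0.179
```

```bash
python3 -c "
from h import *
along2(red,-43.6)"
```

```text
t39.12 pos [0.5837 0.0777 0.0339] xyaw -43.35 zax [-0.021 -0.006 -1.   ] F [-10.24   6.25  -4.59] T [ 1.12  1.94 -0.42] w 0.179 q7 -1.09
along 110.96 lat(tool y) -1.91 mm  Falong -11.73 Flat 2.53 Fz -4.59
raw 111.22 grasp 111.33 tilt_along -0.011
```

Request:
servo_tool(
  plan=[0.16, -0.02, -0.03, 0, 5],
)

```text
time: 39.2
tool_pos: [0.5838, 0.0776, 0.0336]
orientation: [0.93, -0.368, -0.012, 0.007]
force: [-16.2, 8.6, 10.4]
gripper_width: 0.178
```

```bash
python3 -c "
from h import *
along2(red,-43.6)"
```

```text
t39.20 pos [0.5838 0.0776 0.0336] xyaw -43.18 zax [-0.028 -0.005 -1.   ] F [-16.16   8.58  10.36] T [ 1.39  3.05 -0.58] w 0.178 q7 -1.09
along 110.92 lat(tool y) -1.84 mm  Falong -17.62 Flat 4.93 Fz 10.36
raw 111.33 grasp 111.52 tilt_along -0.017
```

Request:
servo_tool(
  plan=[0.19, -0.03, -0.04, 0.05, 5],
)

```text
time: 39.28
tool_pos: [0.5845, 0.0777, 0.0338]
orientation: [0.929, -0.369, -0.016, 0.008]
force: [-16.6, 9.5, 8.8]
gripper_width: 0.178
```

```bash
python3 -c "
from h import *
along2(red,-43.6)"
```

```text
t39.28 pos [0.5845 0.0777 0.0338] xyaw -43.27 zax [-0.035 -0.003 -0.999] F [-16.61   9.48   8.75] T [ 1.37  3.05 -0.45] w 0.178 q7 -1.08
along 111.27 lat(tool y) -2.32 mm  Falong -18.57 Flat 4.59 Fz 8.75
raw 111.84 grasp 112.10 tilt_along -0.024
```

Request:
servo_tool(
  plan=[0.2, -0.03, -0.04, 0.05, 5],
)

```text
time: 39.37
tool_pos: [0.5852, 0.0774, 0.0339]
orientation: [0.929, -0.369, -0.02, 0.009]
force: [-18.3, 8.8, 12.0]
gripper_width: 0.175
```

```bash
python3 -c "
from h import *
along2(red,-43.6);M=arm.camera_model('wrist');snap('wrist','zf_w')
print(proj('wrist',[[*red,.009],[.6801,-.0174,.009]],M).round(1),[(arm.tip_of('wrist',l)[:1]) for l in ('heel','tip')])"
```

```text
t39.37 pos [0.5852 0.0774 0.0339] xyaw -43.39 zax [-0.044 -0.001 -0.999] F [-18.29   8.78  11.99] T [ 1.32  3.72 -0.58] w 0.175 q7 -1.08
along 111.78 lat(tool y) -2.47 mm  Falong -19.30 Flat 6.25 Fz 11.99
raw 112.53 grasp 112.87 tilt_along -0.031
[[248.1 108. ]
 [256.7 580.3]] [[{'at': [246.2, 110.6], 'conf': 0.94}], [{'at': [258.6, 576.4], 'conf': 0.6}]]
```

View pics/zf_w.png

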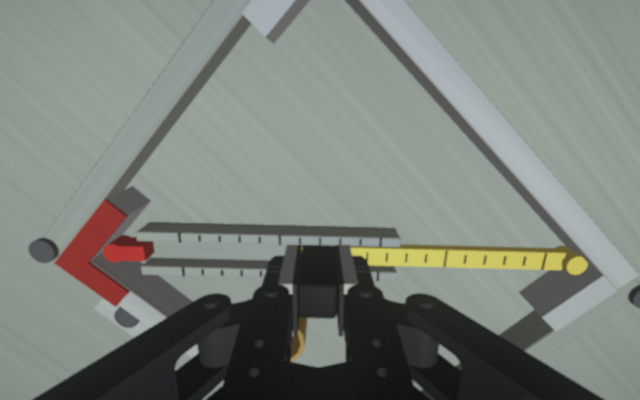

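Request:
servo_tool(
  plan=[0.2, -0.03, -0.05, 0, 5],
)

```text
time: 39.6
tool_pos: [0.5854, 0.0773, 0.0342]
orientation: [0.93, -0.368, -0.025, 0.009]
force: [-20.2, 11.1, 7.4]
gripper_width: 0.177
```

```bash
python3 -c "
from h import *
along2(red,-43.6)"
```

```text
t39.60 pos [0.5854 0.0773 0.0342] xyaw -43.20 zax [-0.052  0.001 -0.999] F [-20.19  11.13   7.44] T [ 1.67  3.5  -0.64] w 0.177 q7 -1.07
along 111.83 lat(tool y) -2.41 mm  Falong -22.29 Flat 5.87 Fz 7.44
raw 112.76 grasp 113.18 tilt_along -0.038
```

Request:
servo_tool(
  plan=[0.2, -0.03, -0.05, 0, 5],
)

```text
time: 39.68
tool_pos: [0.5856, 0.0775, 0.0343]
orientation: [0.93, -0.366, -0.029, 0.01]
force: [-17.2, 9.6, 5.5]
gripper_width: 0.178
```

```bash
python3 -c "
from h import *
along2(red,-43.6)"
```

```text
t39.68 pos [0.5856 0.0775 0.0343] xyaw -42.98 zax [-0.062  0.003 -0.998] F [-17.22   9.63   5.48] T [ 1.39  3.21 -0.59] w 0.178 q7 -1.07
along 111.66 lat(tool y) -2.62 mm  Falong -19.11 Flat 4.90 Fz 5.48
raw 112.77 grasp 113.28 tilt_along -0.047
```

Request:
servo_tool(
  plan=[-0.02, 0, 0, 0, 5, 0, 0, 0, 0, 40, 0, 0, 0, 0, 45, 0, 0, -0.2, 0, 45, 0, 0, -0.4, 0, 45],
)

```text
time: 40.1
tool_pos: [0.5847, 0.076, 0.0501]
orientation: [0.93, -0.365, -0.03, 0.013]
force: [0.1, -0.1, -0.3]
gripper_width: 0.527
```

Request:
servo_tool(
  plan=[0, 0, -0.5, 0, 45, 0, 0, -0.5, 0, 45, 0, 0, -0.5, 0, 45, 0, 0, -0.5, 0, 45, 0, 0, -0.5, 0, 45],
)

```text
time: 40.52
tool_pos: [0.591, 0.073, 0.1321]
orientation: [0.93, -0.367, -0.029, 0.013]
force: [-0.5, -0.4, -0.3]
gripper_width: 0.528
```

Request:
servo_tool(
  plan=[0, 0, -0.5, 0, 45, 0, 0, -0.4, 0, 45, 0, 0, -0.2, 0, 45],
)

```text
time: 40.77
tool_pos: [0.5957, 0.0718, 0.1731]
orientation: [0.929, -0.368, -0.025, 0.011]
force: [0.5, -0.1, -0.4]
gripper_width: 0.523
```

```bash
python3 -c "
from h import *
import pickle
along2(red,-43.6);p,d,M=snap('wrist','zg_w');pickle.dump((p,d,M),open('zg.pkl','wb'))
for l,z in [('knob',.034),('heel',.008),('tip',.008),('corner_red',.009),('corner_blue',.009)]:
    r=arm.tip_of('wrist',l); print(l,[(q['conf'],at('wrist',q['at'],z,M).round(4)) for q in r[:1]])
"
```

```text
t40.77 pos [0.5957 0.0718 0.1731] xyaw -43.24 zax [-0.055 -0.003 -0.998] F [ 0.5  -0.06 -0.37] T [-0.   -0.04  0.05] w 0.523 q7 -1.03
along 123.11 lat(tool y) -5.36 mm  Falong 0.41 Flat -0.30 Fz -0.37
raw 124.02 grasp 124.43 tilt_along -0.038
knob [(0.94, array([0.581 , 0.0764, 0.034 ]))]
heel [(0.62, array([0.5049, 0.1523, 0.008 ]))]
tip [(0.59, array([ 0.6775, -0.0211,  0.008 ]))]
corner_red [(0.88, array([0.5009, 0.1542, 0.009 ]))]
corner_blue [(0.82, array([ 0.5081, -0.0319,  0.009 ]))]
```

View pics/zg_w.png

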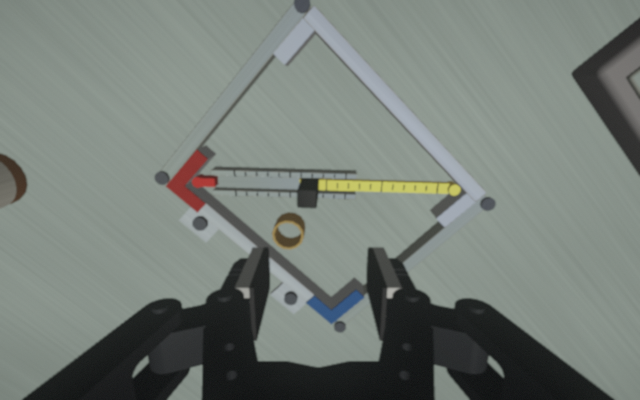

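```bash
cat > z.py <<'E'
import pickle,cv2,numpy as np,sys
f,out=sys.argv[1:3]; rc=[tuple(map(int,a.split(','))) for a in sys.argv[3:7]]
p=pickle.load(open(f,"rb"))[0][:,:,::-1]
def cr(r,c): return cv2.resize(p[r:r+36,c:c+48],None,fx=8,fy=8,interpolation=cv2.INTER_CUBIC)
q=[cr(*a) for a in rc]
cv2.imwrite(out,np.vstack([np.hstack(q[:2]),np.hstack(q[2:])]))
E
python3 z.py zg.pkl pics/zh.png 162,170 12,290 172,435 285,310
```

```text
(no output)
```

View pics/zh.png

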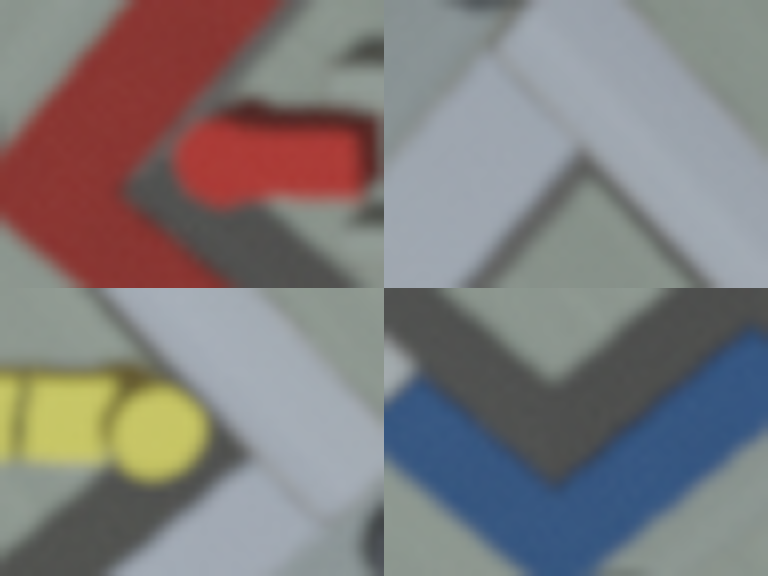

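```bash
cat > fr.py <<'E'
import pickle
from h import *
def frame(f,pts):
    M=pickle.load(open(f,"rb"))[2]; P={k:at("wrist",v,.022,M)[:2] for k,v in pts.items()}
    L=lambda a,b:np.hypot(*(P[a]-P[b]))
    ang=lambda a,b:np.degrees(np.arctan2(*(P[b]-P[a])[::-1]))
    for k in P: print(k,P[k].round(4))
    for a,b in [("red","blue"),("farL","farR"),("red","farL"),("blue","farR"),("red","farR"),("blue","farL")]: print(a,b,L(a,b).round(4),ang(a,b).round(2))
E
python3 - <<'E'
from fr import *
frame("zg.pkl",dict(red=(185.6,184.8),farL=(30.9,314.3),farR=(192.4,466.1),blue=(309.6,331.2)))
M=pickle.load(open("zg.pkl","rb"))[2]
for z in (.010,.014): print(at("wrist",(162+160/8,170+173/8),z,M), at("wrist",(172+(430-288)/8,435+212/8),z,M))
E
```

```text
red [0.5006 0.1525]
farL [0.6705 0.1633]
farR [ 0.6795 -0.0202]
blue [ 0.5092 -0.0322]
red blue 0.1849 -87.34
farL farR 0.1837 -87.19
red farL 0.1703 3.63
blue farR 0.1708 4.02
red farR 0.2487 -43.99
blue farL 0.2535 50.46
[0.5015678  0.15150667 0.01      ] [ 0.67905949 -0.02156388  0.01      ]
[0.50362974 0.15116879 0.014     ] [ 0.67872143 -0.01956153  0.014     ]
```

Request:
servo_tool(
  plan=[0, 0, 0.6, 0, 45, 0, 0, 0.95, 0, 45, 0, 0, 0.9, 0, 45, 0, 0, 0, 0, 45, 0, 0, -0.2, 0, 45],
)

```text
time: 41.48
tool_pos: [0.5873, 0.0714, 0.0956]
orientation: [0.93, -0.367, -0.03, 0.014]
force: [1.0, 0.3, 0.4]
gripper_width: 0.525
```

Request:
servo_tool(
  plan=[0, 0, -0.4, 0, 45, 0, 0, -0.5, 0, 45, 0, 0, -0.5, 0, 45, 0, 0, -0.5, 0, 45, 0, 0, -0.4, 0, 45],
)

```text
time: 41.9
tool_pos: [0.5927, 0.0722, 0.1751]
orientation: [0.93, -0.367, -0.03, 0.013]
force: [0.1, -0.5, -0.4]
gripper_width: 0.53
```

Request:
servo_tool(
  plan=[0, 0, -0.2, 0, 45, 0, 0, 0.6, 0, 45, 0, 0, 0.95, 0, 45, 0, 0, 0.95, 0, 45, 0, 0, 0, 0, 45],
)

```text
time: 42.32
tool_pos: [0.5975, 0.074, 0.1236]
orientation: [0.93, -0.367, -0.018, 0.007]
force: [-1.5, -0.2, -1.6]
gripper_width: 0.529
```

```bash
python3 -c "
from h import *
along2(red,-43.6)
plan([.581,.0764,.05],-43.8,45,step=20)"
```

```text
t42.32 pos [0.5975 0.074  0.1236] xyaw -43.12 zax [-0.039  0.    -0.999] F [-1.48 -0.17 -1.61] T [0.02 0.06 0.02] w 0.529 q7 -1.04
along 123.07 lat(tool y) -8.59 mm  Falong -0.95 Flat 1.15 Fz -1.61
raw 123.75 grasp 124.06 tilt_along -0.028
t42.32 pos [0.5975 0.074  0.1236] xyaw -43.12 zax [-0.039  0.    -0.999] F [-1.48 -0.17 -1.61] T [0.02 0.06 0.02] w 0.529 q7 -1.04
[ -0.1, 0.06, 0.62, 0.03, 45, -0.09, 0.06, 0.62, 0.03, 45, -0.1, 0.07, 0.62, 0.03, 45, -0.09, 0.07, 0.61, 0.03, 45 ]
end [0.581  0.0762 0.0501] -43.83628708513514
```

Request:
servo_tool(
  plan=[-0.1, 0.06, 0.4, 0.05, 45, -0.12, 0.07, 0.7, 0.05, 45, -0.12, 0.07, 0.7, 0, 45, -0.08, 0.06, 0.4, 0, 45, 0, 0, 0.15, 0, 45],
)

```text
time: 42.73
tool_pos: [0.586, 0.0782, 0.0639]
orientation: [0.928, -0.373, -0.012, 0.004]
force: [1.1, 0.1, 0.6]
gripper_width: 0.527
```

```bash
python3 -c "
from h import *
along2(red,-43.6)
plan([.581,.0764,.033],-43.8,45,step=8)"
```

```text
t42.73 pos [0.586  0.0782 0.0639] xyaw -43.77 zax [-0.026  0.002 -1.   ] F [1.13 0.12 0.57] T [-0.03 -0.03  0.04] w 0.527 q7 -1.08
along 112.12 lat(tool y) -3.93 mm  Falong 0.74 Flat -0.87 Fz 0.57
raw 112.61 grasp 112.83 tilt_along -0.020
t42.73 pos [0.586  0.0782 0.0639] xyaw -43.77 zax [-0.026  0.002 -1.   ] F [1.13 0.12 0.57] T [-0.03 -0.03  0.04] w 0.527 q7 -1.08
[ -0.01, 0.04, 0.26, 0, 45, -0.02, 0.03, 0.26, 0, 45, -0.01, 0.04, 0.26, 0, 45, -0.02, 0.03, 0.25, 0, 45 ]
end [0.581  0.0765 0.0331] -43.772609527603834
```

Request:
servo_tool(
  plan=[-0.02, 0.05, 0.3, 0, 45, -0.02, 0.04, 0.3, 0, 45, 0, 0.03, 0.25, 0, 45, 0, 0, 0.15, 0, 45, 0, 0, 0.03, 0, 45],
)

```text
time: 43.15
tool_pos: [0.5848, 0.0764, 0.0349]
orientation: [0.928, -0.373, -0.01, 0.003]
force: [-1.4, 0.9, -0.1]
gripper_width: 0.526
```

```bash
python3 -c "
from h import *
snap('wrist','zi_w')
along2(red,-43.6)
plan([.581,.0764,.033],-43.8,45,step=8)"
```

```text
t43.20 pos [0.5848 0.0763 0.035 ] xyaw -43.80 zax [-0.02   0.002 -1.   ] F [ 0.31 -1.47 -0.63] T [-0.    0.03 -0.05] w 0.526 q7 -1.09
along 112.65 lat(tool y) -1.86 mm  Falong 1.24 Flat 0.85 Fz -0.63
raw 113.04 grasp 113.22 tilt_along -0.016
t43.20 pos [0.5848 0.0763 0.035 ] xyaw -43.80 zax [-0.02   0.002 -1.   ] F [ 0.31 -1.47 -0.63] T [-0.    0.03 -0.05] w 0.526 q7 -1.09
[ -0.09, 0.09, 0.07, 0, 45 ]
end [0.581  0.0762 0.033 ] -43.79774627023277
```

View pics/zi_w.png

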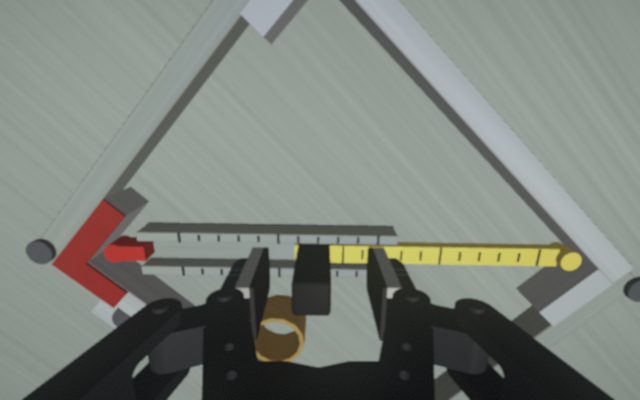

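Request:
servo_tool(
  plan=[-0.07, 0.02, 0.06, 0, 45, 0, 0, 0, 0, 5, 0, 0, 0, 0, 5, 0, 0, 0, 0, 5, 0, 0, 0, 0, 5],
  grip_force=40,
)

```text
time: 43.62
tool_pos: [0.5834, 0.0775, 0.0342]
orientation: [0.928, -0.373, -0.009, 0.003]
force: [0.2, 0.0, -5.0]
gripper_width: 0.177
```

```bash
python3 -c "
from h import *
along2(red,-43.6)"
```

```text
t43.62 pos [0.5834 0.0775 0.0342] xyaw -43.80 zax [-0.019  0.002 -1.   ] F [ 0.19  0.01 -4.95] T [-0.19 -0.24 -0.09] w 0.177 q7 -1.09
along 110.75 lat(tool y) -1.74 mm  Falong 0.13 Flat -0.13 Fz -4.95
raw 111.12 grasp 111.29 tilt_along -0.016
```

Request:
servo_tool(
  plan=[0.05, 0, 0.03, 0, 5],
)

```text
time: 43.7
tool_pos: [0.5841, 0.0771, 0.0339]
orientation: [0.928, -0.373, -0.01, 0.002]
force: [-12.6, 3.6, 15.7]
gripper_width: 0.177
```

```bash
python3 -c "
from h import *
along2(red,-43.6)"
```

```text
t43.70 pos [0.5841 0.0771 0.0339] xyaw -43.78 zax [-0.02   0.003 -1.   ] F [-12.55   3.61  15.69] T [ 0.55  2.37 -0.23] w 0.177 q7 -1.09
along 111.58 lat(tool y) -1.92 mm  Falong -11.58 Flat 6.04 Fz 15.69
raw 111.97 grasp 112.14 tilt_along -0.016
```

Request:
servo_tool(
  plan=[0.1, 0, 0.02, 0, 5],
)

```text
time: 43.78
tool_pos: [0.5843, 0.0771, 0.0339]
orientation: [0.928, -0.372, -0.012, 0.002]
force: [-16.5, 6.7, 16.6]
gripper_width: 0.177
```

```bash
python3 -c "
from h import *
along2(red,-43.6)"
```

```text
t43.78 pos [0.5843 0.0771 0.0339] xyaw -43.69 zax [-0.023  0.004 -1.   ] F [-16.51   6.7   16.56] T [ 0.98  3.44 -0.35] w 0.177 q7 -1.09
along 111.65 lat(tool y) -2.00 mm  Falong -16.58 Flat 6.54 Fz 16.56
raw 112.12 grasp 112.34 tilt_along -0.020
```

Request:
servo_tool(
  plan=[0.2, -0.03, -0.03, 0, 5],
)

```text
time: 43.87
tool_pos: [0.5849, 0.0768, 0.0343]
orientation: [0.929, -0.371, -0.016, 0.003]
force: [-21.6, 9.3, 4.7]
gripper_width: 0.18
```

```bash
python3 -c "
from h import *
along2(red,-43.6)"
```

```text
t43.87 pos [0.5849 0.0768 0.0343] xyaw -43.53 zax [-0.031  0.006 -0.999] F [-21.61   9.26   4.7 ] T [ 1.4   4.12 -0.57] w 0.18 q7 -1.08
along 112.15 lat(tool y) -2.14 mm  Falong -22.04 Flat 8.20 Fz 4.70
raw 112.80 grasp 113.09 tilt_along -0.027
```

Request:
servo_tool(
  plan=[0.21, -0.03, -0.02, 0.03, 5],
)

```text
time: 43.95
tool_pos: [0.5851, 0.0768, 0.0342]
orientation: [0.929, -0.37, -0.021, 0.004]
force: [-22.1, 8.4, 14.6]
gripper_width: 0.179
```

```bash
python3 -c "
from h import *
along2(red,-43.6)"
```

```text
t43.95 pos [0.5851 0.0768 0.0342] xyaw -43.52 zax [-0.041  0.009 -0.999] F [-22.13   8.38  14.57] T [ 1.08  4.35 -0.5 ] w 0.179 q7 -1.07
along 112.07 lat(tool y) -2.16 mm  Falong -21.81 Flat 9.19 Fz 14.57
raw 112.94 grasp 113.33 tilt_along -0.036
```

Request:
servo_tool(
  plan=[0.19, 0.06, -0.03, 0.03, 5],
)

```text
time: 44.03
tool_pos: [0.5848, 0.076, 0.0348]
orientation: [0.929, -0.37, -0.024, 0.003]
force: [-9.6, 11.8, 4.4]
gripper_width: 0.173
```

```bash
python3 -c "
from h import *
along2(red,-43.6)"
```

```text
t44.03 pos [0.5848 0.076  0.0348] xyaw -43.48 zax [-0.047  0.013 -0.999] F [-9.56 11.82  4.4 ] T [ 1.94  1.66 -0.42] w 0.173 q7 -1.07
along 112.21 lat(tool y) -1.37 mm  Falong -15.07 Flat -1.97 Fz 4.40
raw 113.24 grasp 113.72 tilt_along -0.043
```

Request:
servo_tool(
  plan=[0.2, 0.04, -0.03, 0.03, 5],
)

```text
time: 44.12
tool_pos: [0.5847, 0.0758, 0.0351]
orientation: [0.929, -0.369, -0.028, 0.002]
force: [-13.7, 11.5, 2.8]
gripper_width: 0.181
```

```bash
python3 -c "
from h import *
along2(red,-43.6)"
```

```text
t44.12 pos [0.5847 0.0758 0.0351] xyaw -43.42 zax [-0.054  0.017 -0.998] F [-13.69  11.46   2.84] T [ 1.75  2.35 -0.38] w 0.181 q7 -1.06
along 112.11 lat(tool y) -1.05 mm  Falong -17.82 Flat 1.14 Fz 2.84
raw 113.33 grasp 113.89 tilt_along -0.051
```

```bash
python3 -c "
from h import *
snap('wrist','zj_w');along2(red,-43.6)
a=[cv2.imread('pics/%s.png'%n) for n in ('s_w','y_w','zi_w','zj_w')]
b=[cv2.resize(i[222:282,345:445],None,fx=7,fy=2.4,interpolation=cv2.INTER_CUBIC) for i in a]
cv2.imwrite('pics/zk.png',np.vstack(b))"
```

```text
t44.17 pos [0.5847 0.0756 0.035 ] xyaw -43.43 zax [-0.055  0.017 -0.998] F [-15.72  11.54   4.27] T [ 1.79  2.43 -0.42] w 0.179 q7 -1.06
along 112.23 lat(tool y) -0.95 mm  Falong -19.34 Flat 2.48 Fz 4.27
raw 113.46 grasp 114.03 tilt_along -0.051
```

View pics/zk.png

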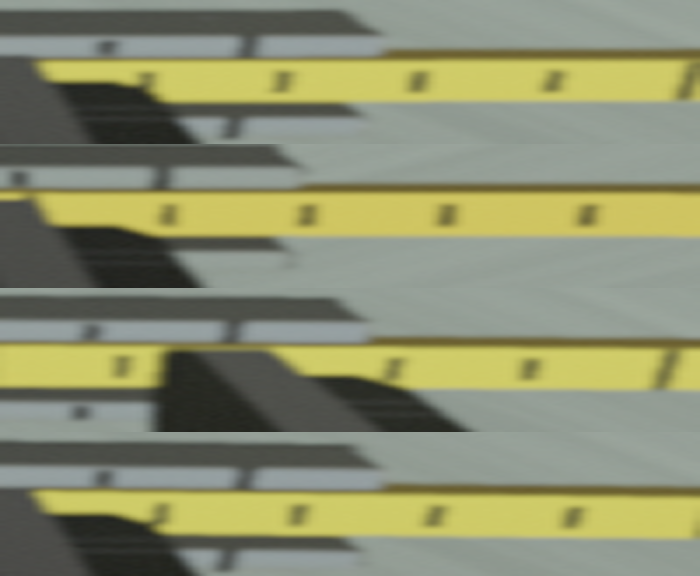

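View pics/zj_w.png

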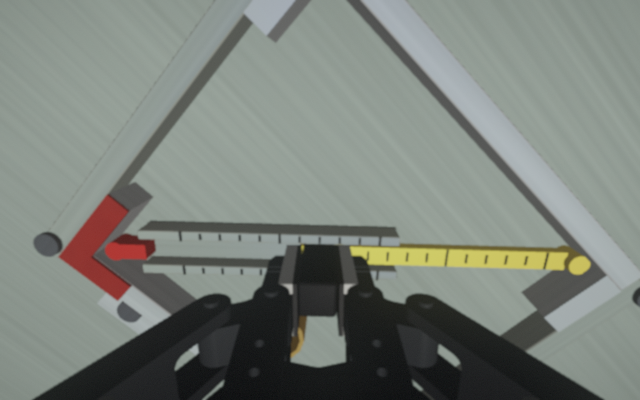

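Request:
servo_tool(
  plan=[-0.1, 0, 0, 0, 5, -0.25, 0, 0, 0, 5, -0.3, 0, 0, 0, 5, -0.3, 0, 0, 0, 5, -0.2, 0, 0, 0, 5],
)

```text
time: 44.58
tool_pos: [0.5599, 0.0993, 0.0365]
orientation: [0.928, -0.371, -0.027, 0.002]
force: [1.1, -0.5, -5.4]
gripper_width: 0.176
```

```bash
python3 -c "
from h import *
along2(red,-43.6)"
```

```text
t44.58 pos [0.5599 0.0993 0.0365] xyaw -43.55 zax [-0.051  0.016 -0.999] F [ 1.14 -0.54 -5.4 ] T [-0.27 -0.89 -0.08] w 0.176 q7 -1.11
along 77.94 lat(tool y) -1.01 mm  Falong 1.19 Flat -0.40 Fz -5.40
raw 79.10 grasp 79.63 tilt_along -0.048
```

Request:
servo_tool(
  plan=[-0.15, 0, 0.02, 0, 5, -0.1, 0, 0.02, 0, 5, -0.1, 0, 0.02, 0, 5],
)

```text
time: 44.83
tool_pos: [0.5546, 0.1049, 0.0364]
orientation: [0.928, -0.371, -0.022, 0.002]
force: [12.2, -8.4, -5.2]
gripper_width: 0.177
```

```bash
python3 -c "
from h import *
along2(red,-43.6)"
```

```text
t44.83 pos [0.5546 0.1049 0.0364] xyaw -43.63 zax [-0.043  0.013 -0.999] F [12.19 -8.42 -5.18] T [-2.09 -2.96 -0.07] w 0.177 q7 -1.13
along 70.47 lat(tool y) -1.50 mm  Falong 14.63 Flat -2.31 Fz -5.18
raw 71.43 grasp 71.87 tilt_along -0.040
```

Request:
servo_tool(
  plan=[-0.13, 0, 0.03, 0, 5, -0.15, 0, 0.03, 0, 5],
)

```text
time: 45.0
tool_pos: [0.5544, 0.1048, 0.0367]
orientation: [0.927, -0.374, -0.016, 0.002]
force: [11.4, -8.9, -2.2]
gripper_width: 0.176
```

```bash
python3 -c "
from h import *
along2(red,-43.6)"
```

```text
t45.00 pos [0.5544 0.1048 0.0367] xyaw -43.99 zax [-0.031  0.008 -0.999] F [11.38 -8.92 -2.17] T [-1.99 -2.43  0.02] w 0.176 q7 -1.14
along 70.62 lat(tool y) -1.42 mm  Falong 14.39 Flat -1.39 Fz -2.17
raw 71.30 grasp 71.61 tilt_along -0.028
```

Request:
servo_tool(
  plan=[-0.16, 0, 0.03, -0.05, 5, -0.16, 0, 0.03, -0.04, 5, -0.16, 0, 0.03, -0.02, 5, -0.16, 0, 0.03, -0.02, 5],
)

```text
time: 45.33
tool_pos: [0.5536, 0.105, 0.038]
orientation: [0.927, -0.375, -0.002, 0.002]
force: [10.6, -8.9, -1.9]
gripper_width: 0.179
```

```bash
python3 -c "
from h import *
along2(red,-43.6)"
```

```text
t45.33 pos [0.5536 0.105  0.038 ] xyaw -44.08 zax [-0.006 -0.003 -1.   ] F [10.65 -8.92 -1.92] T [-1.83 -2.28  0.02] w 0.179 q7 -1.16
along 70.57 lat(tool y) -1.24 mm  Falong 13.86 Flat -0.88 Fz -1.92
raw 70.64 grasp 70.67 tilt_along -0.003
```

Request:
servo_tool(
  plan=[-0.16, 0, 0.06, -0.04, 5, -0.16, 0, 0.06, -0.04, 5, -0.16, 0, 0.06, -0.02, 5, -0.16, 0, 0.06, -0.02, 5],
)

```text
time: 45.67
tool_pos: [0.5528, 0.1051, 0.0359]
orientation: [0.926, -0.377, 0.011, 0.002]
force: [11.0, -9.5, -1.1]
gripper_width: 0.177
```

```bash
python3 -c "
from h import *
along2(red,-43.6);snap('wrist','zl_w')"
```

```text
t45.67 pos [0.5528 0.1051 0.0359] xyaw -44.24 zax [ 0.019 -0.013 -1.   ] F [10.95 -9.5  -1.14] T [-1.86 -2.16 -0.04] w 0.177 q7 -1.19
along 70.52 lat(tool y) -1.05 mm  Falong 14.48 Flat -0.67 Fz -1.14
raw 69.98 grasp 69.74 tilt_along 0.022
```

View pics/zl_w.png

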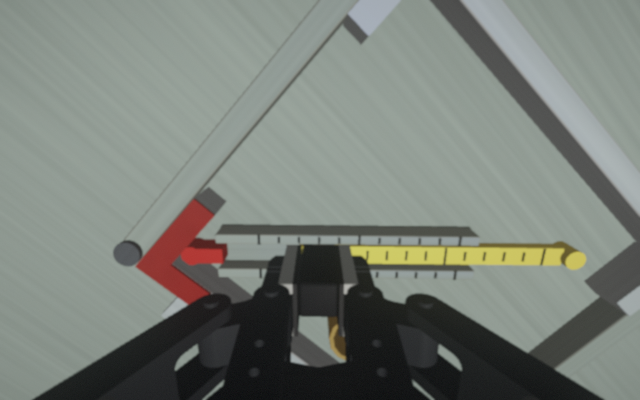

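Request:
servo_tool(
  plan=[0.02, 0, 0.06, -0.05, 5, 0.1, 0, 0.03, -0.05, 5, 0.2, 0.01, 0, 0, 5, 0.3, 0.01, 0, 0, 5, 0.3, 0.01, 0, 0, 5],
)

```text
time: 46.13
tool_pos: [0.5711, 0.0883, 0.0349]
orientation: [0.929, -0.37, 0.01, 0.001]
force: [-0.7, 1.9, 0.1]
gripper_width: 0.179
```

```bash
python3 -c "
from h import *
along2(red,-43.6)"
```

```text
t46.13 pos [0.5711 0.0883 0.0349] xyaw -43.45 zax [ 0.017 -0.01  -1.   ] F [-0.65  1.95  0.09] T [ 0.73  0.49 -0.18] w 0.179 q7 -1.13
along 95.24 lat(tool y) -1.44 mm  Falong -1.82 Flat -0.96 Fz 0.09
raw 94.78 grasp 94.57 tilt_along 0.019
```

Request:
servo_tool(
  plan=[0.2, 0, 0.01, 0.03, 5, 0.15, 0, 0.01, 0, 5, 0.08, 0, 0, 0, 5, 0.04, 0, 0, 0, 5],
)

```text
time: 46.47
tool_pos: [0.5834, 0.076, 0.0344]
orientation: [0.928, -0.373, 0.009, 0.001]
force: [-2.4, 1.3, 3.2]
gripper_width: 0.182
```

```bash
python3 -c "
from h import *
along2(red,-43.6)"
```

```text
t46.47 pos [0.5834 0.076  0.0344] xyaw -43.79 zax [ 0.016 -0.009 -1.   ] F [-2.36  1.3   3.2 ] T [ 0.76  1.29 -0.11] w 0.182 q7 -1.11
along 112.66 lat(tool y) -1.04 mm  Falong -2.61 Flat 0.69 Fz 3.20
raw 112.23 grasp 112.03 tilt_along 0.018
```

Request:
servo_tool(
  plan=[0.1, 0.01, 0, 0, 5],
)

```text
time: 46.55
tool_pos: [0.5837, 0.0756, 0.0342]
orientation: [0.928, -0.372, 0.007, 0.001]
force: [-13.0, 11.2, 8.6]
gripper_width: 0.174
```

```bash
python3 -c "
from h import *
along2(red,-43.6)"
```

```text
t46.55 pos [0.5837 0.0756 0.0342] xyaw -43.72 zax [ 0.013 -0.007 -1.   ] F [-13.04  11.21   8.63] T [ 2.68  3.25 -0.24] w 0.174 q7 -1.11
along 113.05 lat(tool y) -1.00 mm  Falong -17.18 Flat 0.87 Fz 8.63
raw 112.71 grasp 112.56 tilt_along 0.014
```

Request:
servo_tool(
  plan=[0.16, 0.02, -0.02, 0, 5],
)

```text
time: 46.63
tool_pos: [0.5838, 0.0755, 0.0342]
orientation: [0.929, -0.371, 0.004, 0.0]
force: [-14.3, 11.8, 5.5]
gripper_width: 0.176
```

```bash
python3 -c "
from h import *
along2(red,-43.6)"
```

```text
t46.63 pos [0.5838 0.0755 0.0342] xyaw -43.55 zax [ 0.007 -0.004 -1.   ] F [-14.27  11.8    5.47] T [ 2.65  3.12 -0.39] w 0.176 q7 -1.10
along 113.08 lat(tool y) -0.91 mm  Falong -18.47 Flat 1.29 Fz 5.47
raw 112.89 grasp 112.81 tilt_along 0.008
```

Request:
servo_tool(
  plan=[0.2, 0.02, -0.01, 0.04, 5],
)

```text
time: 46.72
tool_pos: [0.5842, 0.0753, 0.0339]
orientation: [0.929, -0.371, 0.0, -0.0]
force: [-15.3, 12.8, 12.0]
gripper_width: 0.181
```

```bash
python3 -c "
from h import *
along2(red,-43.6);snap('wrist','zm_w')
a=[cv2.imread('pics/%s.png'%n) for n in ('s_w','zj_w','zm_w')]
b=[cv2.resize(i[222:282,345:445],None,fx=7,fy=3,interpolation=cv2.INTER_CUBIC) for i in a]
cv2.imwrite('pics/zn.png',np.vstack(b))"
```

```text
t46.72 pos [0.5842 0.0753 0.0339] xyaw -43.57 zax [ 0.  0. -1.] F [-15.25  12.85  11.99] T [ 2.59  3.59 -0.47] w 0.181 q7 -1.09
along 113.26 lat(tool y) -1.00 mm  Falong -19.91 Flat 1.22 Fz 11.99
raw 113.26 grasp 113.25 tilt_along 0.000
```

View pics/zn.png

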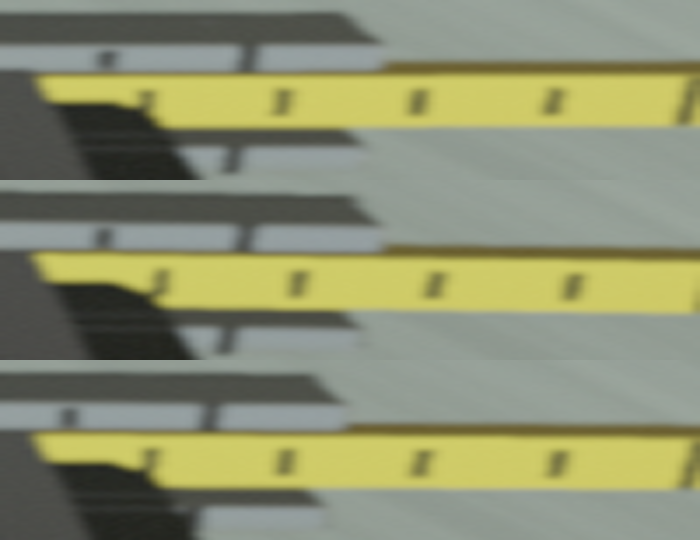

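```bash
python3 -c "
from h import *
a=[cv2.imread('pics/%s.png'%n) for n in ('n_w','ze_w','zl_w')]
b=[cv2.resize(i[222:282,385:485],None,fx=7,fy=3,interpolation=cv2.INTER_CUBIC) for i in a]
cv2.imwrite('pics/zo.png',np.vstack(b))"
```

```text
(no output)
```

View pics/zo.png

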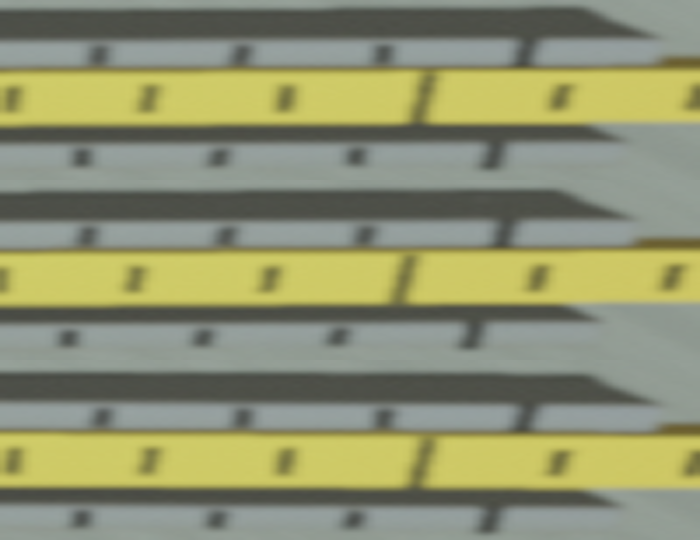

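Request:
servo_tool(
  plan=[0.21, 0.02, -0.03, 0.04, 5],
)

```text
time: 46.85
tool_pos: [0.5843, 0.0752, 0.034]
orientation: [0.929, -0.371, -0.004, -0.0]
force: [-15.3, 12.0, 5.8]
gripper_width: 0.177
```

```bash
python3 -c "
from h import *
along2(red,-43.6)"
```

```text
t46.85 pos [0.5843 0.0752 0.034 ] xyaw -43.57 zax [-0.007  0.004 -1.   ] F [-15.31  12.04   5.81] T [ 2.29  3.22 -0.47] w 0.177 q7 -1.08
along 113.22 lat(tool y) -0.94 mm  Falong -19.39 Flat 1.84 Fz 5.81
raw 113.42 grasp 113.51 tilt_along -0.008
```

Request:
servo_tool(
  plan=[0.23, 0.02, 0, 0.04, 5],
)

```text
time: 46.93
tool_pos: [0.5848, 0.0751, 0.0338]
orientation: [0.929, -0.371, -0.008, -0.001]
force: [-21.9, 11.4, 23.3]
gripper_width: 0.177
```

```bash
python3 -c "
from h import *
along2(red,-43.6)"
```

```text
t46.93 pos [0.5848 0.0751 0.0338] xyaw -43.53 zax [-0.015  0.008 -1.   ] F [-21.91  11.38  23.29] T [ 1.75  4.43 -0.58] w 0.177 q7 -1.08
along 113.40 lat(tool y) -1.14 mm  Falong -23.72 Flat 6.87 Fz 23.29
raw 113.79 grasp 113.97 tilt_along -0.016
```

Request:
servo_tool(
  plan=[0.23, 0.03, 0, 0.04, 5],
)

```text
time: 47.02
tool_pos: [0.5849, 0.075, 0.0339]
orientation: [0.929, -0.37, -0.013, -0.001]
force: [-21.1, 12.5, 20.4]
gripper_width: 0.18
```

```bash
python3 -c "
from h import *
along2(red,-43.6)"
```

```text
t47.02 pos [0.5849 0.075  0.0339] xyaw -43.49 zax [-0.023  0.012 -1.   ] F [-21.12  12.47  20.37] T [ 1.82  4.15 -0.58] w 0.18 q7 -1.07
along 113.38 lat(tool y) -1.06 mm  Falong -23.89 Flat 5.53 Fz 20.37
raw 113.96 grasp 114.23 tilt_along -0.025
```

Request:
servo_tool(
  plan=[0.02, 0, -0.02, 0, 5, 0.02, 0, 0, 0, 40, 0, 0, 0, 0, 45, 0, 0, -0.2, 0, 45, 0, 0, -0.4, 0, 45],
)

```text
time: 47.43
tool_pos: [0.5834, 0.0739, 0.0505]
orientation: [0.929, -0.369, -0.015, 0.001]
force: [-0.4, -0.3, -0.7]
gripper_width: 0.525
```

Request:
servo_tool(
  plan=[0, 0, -0.5, 0, 45, 0, 0, -0.5, 0, 45, 0, 0, -0.5, 0, 45, 0, 0, -0.5, 0, 45, 0, 0, -0.5, 0, 45],
)

```text
time: 47.85
tool_pos: [0.5866, 0.0705, 0.132]
orientation: [0.929, -0.37, -0.014, 0.001]
force: [1.0, -0.6, 0.2]
gripper_width: 0.525
```

Request:
servo_tool(
  plan=[0, 0, -0.5, 0, 45, 0, 0, -0.4, 0, 45, 0, 0, -0.2, 0, 45, 0, 0, 0, 0, 45],
)

```text
time: 48.18
tool_pos: [0.591, 0.0686, 0.1753]
orientation: [0.928, -0.371, -0.009, -0.001]
force: [1.1, 1.0, -1.0]
gripper_width: 0.528
```

```bash
python3 -c "
from h import *
import pickle
along2(red,-43.6);p,d,M=snap('wrist');p,d,M=snap('wrist','zp_w');pickle.dump((p,d,M),open('zp.pkl','wb'))
"
```

```text
t48.18 pos [0.591  0.0686 0.1753] xyaw -43.60 zax [-0.015  0.008 -1.   ] F [ 1.05  1.05 -0.98] T [-0.03 -0.    0.02] w 0.528 q7 -1.03
along 122.40 lat(tool y) -0.72 mm  Falong 0.04 Flat -1.49 Fz -0.98
raw 122.79 grasp 122.97 tilt_along -0.017
```

View pics/zp_w.png

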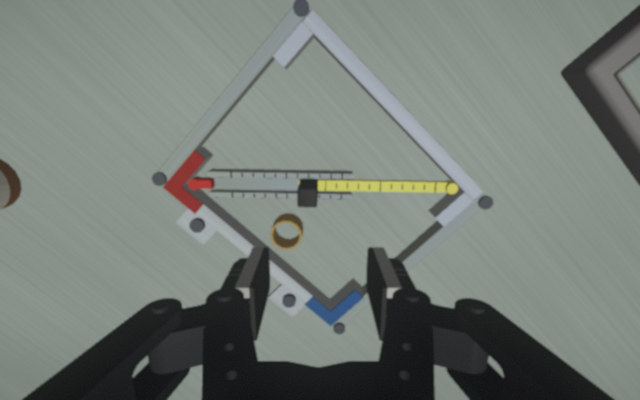

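```bash
python3 z.py zp.pkl pics/zq.png 165,168 14,290 170,435 287,308
```

```text
(no output)
```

View pics/zq.png

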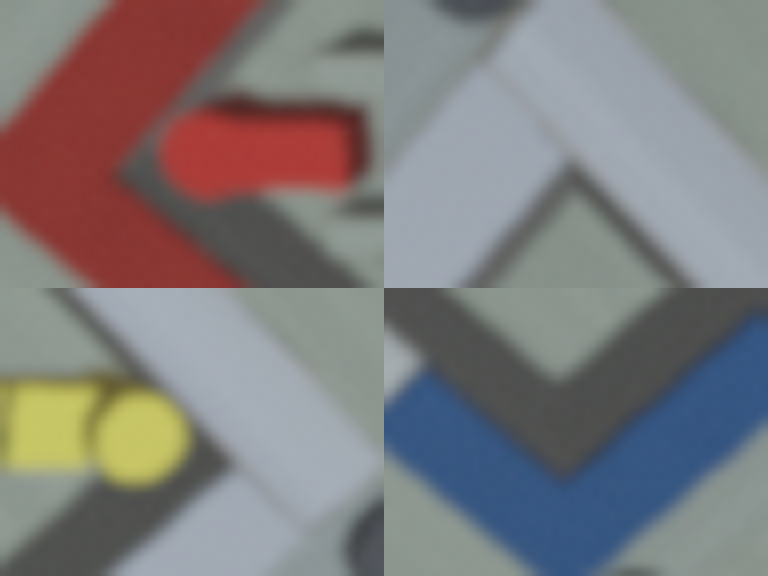

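```bash
python3 - <<'E'
from fr import *
frame("zp.pkl",dict(red=(187.1,182.0),farL=(34.2,313.0),farR=(191.5,463.7),blue=(311.0,330.1)))
M=pickle.load(open("zp.pkl","rb"))[2]
p,d,_=pickle.load(open("zp.pkl","rb"))
for l,z in [('heel',.008),('tip',.008)]:
    r=arm.tip_of('wrist',l); print(l,[(q['conf'],at('wrist',q['at'],z,M).round(4)) for q in r[:1]])
E
```

```text
red [0.5001 0.1523]
farL [0.6705 0.1609]
farR [ 0.6795 -0.0224]
blue [ 0.5091 -0.0321]
red blue 0.1847 -87.21
farL farR 0.1835 -87.2
red farL 0.1706 2.89
blue farR 0.1707 3.27
red farR 0.2504 -44.24
blue farL 0.2517 50.09
heel [(0.88, array([0.5033, 0.1515, 0.008 ]))]
tip [(0.58, array([ 0.6786, -0.0223,  0.008 ]))]
```

```bash
python3 -c "
from h import *
plan([.584,.075,.05],-43.9,45,step=20)"
```

```text
t48.38 pos [0.5894 0.0687 0.172 ] xyaw -43.57 zax [-0.02   0.008 -1.   ] F [ 0.53  0.89 -0.63] T [ 0.01 -0.02  0.04] w 0.529 q7 -1.03
[ -0.03, -0.01, 0.58, 0.01, 45, -0.03, -0.01, 0.58, 0.01, 45, -0.03, -0.01, 0.58, 0.01, 45, -0.03, -0.01, 0.58, 0.01, 45, -0.02, -0.01, 0.58, 0.01, 45 ]
[ -0.03, -0.01, 0.59, 0.01, 45, -0.02, -0, 0.58, 0.01, 45 ]
end [0.584  0.0749 0.05  ] -43.993863851213206
```

Request:
servo_tool(
  plan=[-0.03, -0.02, 0.4, 0.03, 45, -0.04, -0.02, 0.7, 0.03, 45, -0.04, -0.02, 0.8, 0, 45, -0.03, -0.01, 0.8, 0, 45, -0.02, 0, 0.6, 0, 45],
)

```text
time: 48.8
tool_pos: [0.5853, 0.0748, 0.0671]
orientation: [0.927, -0.375, -0.01, -0.0]
force: [-0.0, -0.3, -1.0]
gripper_width: 0.53
```

```bash
python3 -c "
from h import *
plan([.584,.075,.034],-43.9,45,step=12)"
```

```text
t48.80 pos [0.5853 0.0748 0.0671] xyaw -44.00 zax [-0.018  0.008 -1.   ] F [-0.   -0.32 -0.98] T [-0.03 -0.05  0.02] w 0.53 q7 -1.07
[ -0, 0.01, 0.37, -0.01, 45, -0.01, 0, 0.37, -0.01, 45, -0, 0.01, 0.37, -0.01, 45 ]
end [0.5841 0.0749 0.0339] -43.815435617624246
```

Request:
servo_tool(
  plan=[-0.01, 0.02, 0.35, 0, 45, -0.01, 0.01, 0.35, 0, 45, 0, 0, 0.25, 0, 45, 0, 0, 0.1, 0, 45, 0, 0, 0, 0, 45],
)

```text
time: 49.22
tool_pos: [0.5773, 0.0746, 0.0244]
orientation: [0.927, -0.374, -0.016, 0.003]
force: [0.4, 0.5, 0.1]
gripper_width: 0.529
```

```bash
python3 -c "
from h import *
plan([.584,.075,.034],-43.9,45,step=12);snap('wrist','zr_w')"
```

```text
t49.22 pos [0.5773 0.0746 0.0244] xyaw -43.96 zax [-0.032  0.007 -0.999] F [0.44 0.53 0.08] T [ 0.01 -0.06  0.01] w 0.529 q7 -1.09
[ 0.14, -0.16, -0.33, -0.01, 45 ]
end [0.584  0.0751 0.0341] -43.89782541506452
```

View pics/zr_w.png

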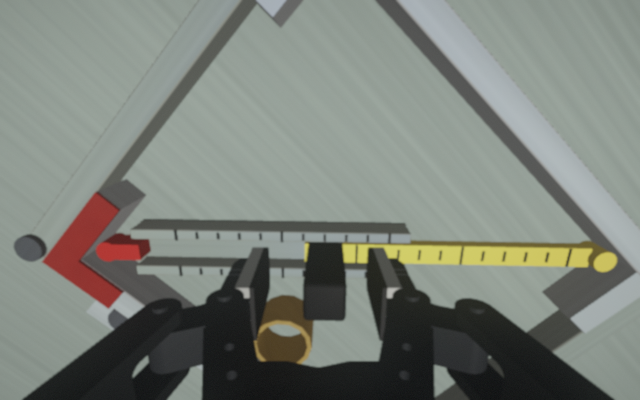

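Request:
servo_tool(
  plan=[0.1, -0.1, -0.2, 0, 45, 0.05, -0.05, -0.1, 0, 45, 0, 0, 0, 0, 5, 0, 0, 0, 0, 5, 0, 0, 0, 0, 5],
)

```text
time: 49.68
tool_pos: [0.5863, 0.0764, 0.0387]
orientation: [0.927, -0.374, -0.015, 0.001]
force: [-5.9, 1.6, -3.0]
gripper_width: 0.18
```

Request:
servo_tool(
  plan=[0, 0, 0, 0, 5, -0.05, 0, 0, 0, 5, -0.2, 0, 0, 0, 5, -0.3, 0, 0, 0, 5, -0.3, 0, 0, 0, 5],
)

```text
time: 50.1
tool_pos: [0.5682, 0.0929, 0.0389]
orientation: [0.927, -0.375, -0.014, 0.001]
force: [2.8, 0.6, -6.0]
gripper_width: 0.18
```

```bash
python3 -c "
from h import *
along2(red,-43.9)"
```

```text
t50.10 pos [0.5682 0.0929 0.0389] xyaw -44.10 zax [-0.026  0.008 -1.   ] F [ 2.76  0.56 -6.  ] T [-0.05 -0.73 -0.01] w 0.18 q7 -1.12
along 88.91 lat(tool y) -2.85 mm  Falong 1.60 Flat -2.32 Fz -6.00
raw 89.49 grasp 89.76 tilt_along -0.024
```

Request:
servo_tool(
  plan=[-0.25, 0, 0.03, 0, 5, -0.2, 0, 0.03, 0, 5, -0.15, 0, 0.03, 0, 5, -0.12, 0, 0.03, 0, 5, -0.12, 0, 0.03, 0, 5],
)

```text
time: 50.52
tool_pos: [0.5546, 0.1061, 0.0388]
orientation: [0.926, -0.377, -0.005, 0.002]
force: [9.6, -9.3, -4.0]
gripper_width: 0.176
```

```bash
python3 -c "
from h import *
along2(red,-43.9)"
```

```text
t50.52 pos [0.5546 0.1061 0.0388] xyaw -44.29 zax [-0.01 -0.   -1.  ] F [ 9.59 -9.28 -4.03] T [-1.81 -1.97  0.04] w 0.176 q7 -1.16
along 70.43 lat(tool y) -3.02 mm  Falong 13.34 Flat 0.03 Fz -4.03
raw 70.59 grasp 70.67 tilt_along -0.007
```

Request:
servo_tool(
  plan=[-0.15, 0, 0.03, -0.03, 5, -0.16, 0, 0.03, -0.03, 5, -0.16, 0, 0.03, -0.02, 5, -0.16, 0, 0.03, -0.02, 5, -0.16, 0, 0.03, -0.02, 5],
)

```text
time: 50.93
tool_pos: [0.5534, 0.1062, 0.0404]
orientation: [0.925, -0.38, 0.013, 0.003]
force: [9.6, -9.2, -1.0]
gripper_width: 0.174
```

```bash
python3 -c "
from h import *
along2(red,-43.9)"
```

```text
t50.93 pos [0.5534 0.1062 0.0404] xyaw -44.62 zax [ 0.022 -0.015 -1.   ] F [ 9.58 -9.25 -0.97] T [-2.14 -2.15  0.03] w 0.174 q7 -1.20
along 70.26 lat(tool y) -2.61 mm  Falong 13.32 Flat 0.02 Fz -0.97
raw 69.64 grasp 69.35 tilt_along 0.026
```

Request:
servo_tool(
  plan=[0.02, 0, 0.06, -0.04, 5, 0.1, 0, 0.04, -0.04, 5, 0.25, 0.01, 0.01, 0, 5, 0.35, 0.01, 0, 0, 5, 0.35, 0.01, 0, 0, 5],
)

```text
time: 51.35
tool_pos: [0.5746, 0.0864, 0.0392]
orientation: [0.928, -0.374, 0.012, 0.002]
force: [0.0, 1.4, 0.4]
gripper_width: 0.177
```

```bash
python3 -c "
from h import *
along2(red,-43.9)"
```

```text
t51.35 pos [0.5746 0.0864 0.0392] xyaw -43.88 zax [ 0.02  -0.012 -1.   ] F [0.01 1.41 0.36] T [ 0.66  0.64 -0.11] w 0.177 q7 -1.14
along 99.17 lat(tool y) -3.04 mm  Falong -0.97 Flat -1.02 Fz 0.36
raw 98.63 grasp 98.38 tilt_along 0.023
```

Request:
servo_tool(
  plan=[0.2, 0.02, 0.01, 0, 5, 0.13, 0.02, 0.01, 0.02, 5, 0.06, 0, 0, 0.02, 5, 0.06, 0, 0, 0, 5],
)

```text
time: 51.68
tool_pos: [0.5856, 0.0755, 0.0386]
orientation: [0.926, -0.377, 0.01, 0.0]
force: [-9.4, 8.1, 7.4]
gripper_width: 0.176
```

```bash
python3 -c "
from h import *
along2(red,-43.9)"
```

```text
t51.68 pos [0.5856 0.0755 0.0386] xyaw -44.25 zax [ 0.019 -0.008 -1.   ] F [-9.42  8.05  7.39] T [ 2.02  2.64 -0.03] w 0.176 q7 -1.11
along 114.62 lat(tool y) -2.91 mm  Falong -12.37 Flat 0.73 Fz 7.39
raw 114.15 grasp 113.94 tilt_along 0.019
```

```bash
python3 -c "
from h import *
snap('wrist','zs_w')
a=[cv2.imread('pics/%s.png'%n) for n in ('s_w','zm_w','zs_w','y_w')]
b=[cv2.resize(i[225:285,345:445],None,fx=7.5,fy=2.4,interpolation=cv2.INTER_CUBIC) for i in a]
cv2.imwrite('pics/zt.png',np.vstack(b))"
```

```text
(no output)
```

View pics/zt.png

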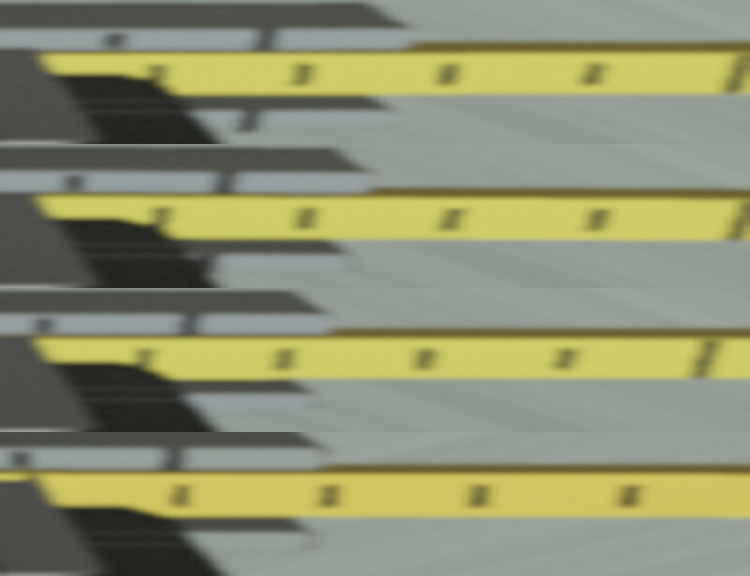

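Request:
servo_tool(
  plan=[0.04, 0, -0.01, 0, 5, 0.03, 0, 0, 0, 45, 0, 0, 0, 0, 45, 0, 0, 0, 0, 45, 0, 0, -0.2, 0, 45],
)

```text
time: 52.15
tool_pos: [0.5858, 0.0728, 0.043]
orientation: [0.927, -0.376, 0.009, 0.002]
force: [0.4, -0.4, -0.5]
gripper_width: 0.529
```

Request:
servo_tool(
  plan=[0, 0, -0.4, 0, 45, 0, 0, -0.6, 0, 45, 0, 0, -0.7, 0, 45, 0, 0, -0.7, 0, 45, 0, 0, -0.7, 0, 45],
)

```text
time: 52.57
tool_pos: [0.5822, 0.0718, 0.1393]
orientation: [0.926, -0.377, 0.007, 0.004]
force: [0.5, -0.1, 0.0]
gripper_width: 0.531
```

Request:
servo_tool(
  plan=[0, 0, -0.6, 0, 45, 0, 0, -0.4, 0, 45, 0, 0, -0.2, 0, 45, 0, 0, 0, 0, 45],
)

```text
time: 52.9
tool_pos: [0.5848, 0.0723, 0.1878]
orientation: [0.926, -0.377, 0.013, 0.001]
force: [-0.4, 0.9, -0.0]
gripper_width: 0.531
```

```bash
python3 -c "
from h import *
import pickle
along2(red,-43.6);p,d,M=snap('wrist');p,d,M=snap('wrist','zu_w');pickle.dump((p,d,M),open('zu.pkl','wb'))
for l,z in [('heel',.008),('tip',.008)]:
    r=arm.tip_of('wrist',l); print(l,[(q['conf'],at('wrist',q['at'],z,M).round(4)) for q in r[:1]])
"
```

```text
t52.90 pos [0.5848 0.0723 0.1878] xyaw -44.28 zax [ 0.023 -0.012 -1.   ] F [-0.44  0.9  -0.  ] T [0.03 0.02 0.07] w 0.531 q7 -1.06
along 116.37 lat(tool y) 0.60 mm  Falong -0.94 Flat -0.35 Fz -0.00
raw 115.77 grasp 115.50 tilt_along 0.025
heel [(0.89, array([0.5022, 0.152 , 0.008 ]))]
tip [(0.64, array([ 0.6783, -0.0225,  0.008 ]))]
```

View pics/zu_w.png

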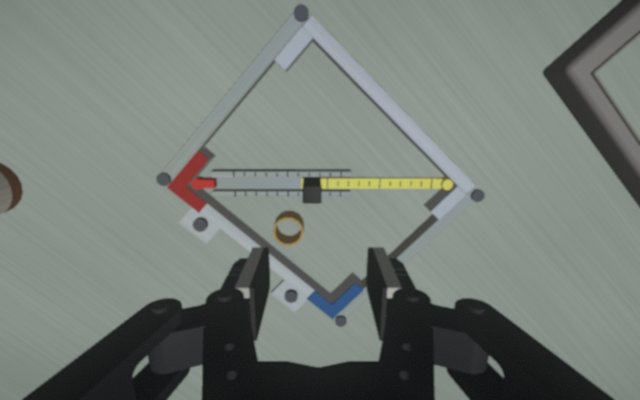

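```bash
python3 z.py zu.pkl pics/zv.png 165,170 18,290 168,430 282,310
```

```text
(no output)
```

View pics/zv.png

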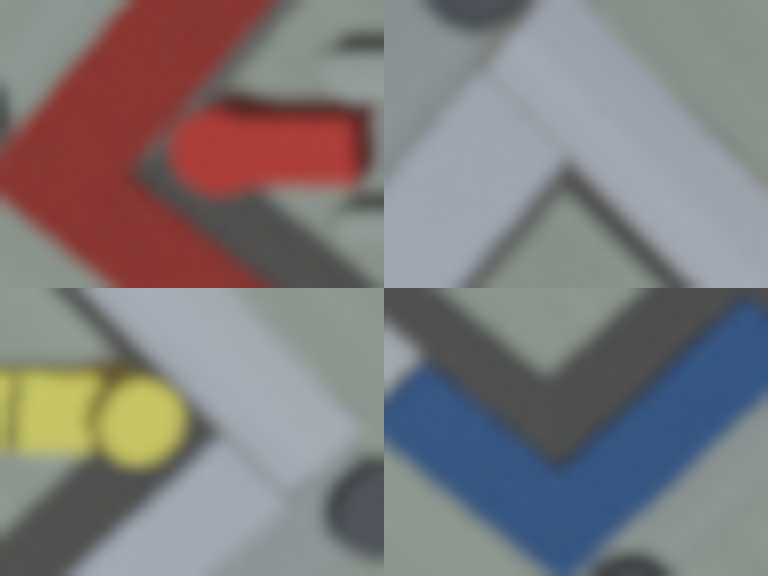

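```bash
python3 - <<'E'
from fr import *
frame("zu.pkl",dict(red=(186.5,185.8),farL=(38.2,312.4),farR=(185.3,456.8),blue=(304.1,331.6)))
st()
E
```

```text
red [0.5004 0.1526]
farL [0.6706 0.1605]
farR [ 0.6798 -0.0227]
blue [ 0.5094 -0.0318]
red blue 0.1847 -87.2
farL farR 0.1834 -87.14
red farL 0.1704 2.64
blue farR 0.1706 3.08
red farR 0.2508 -44.34
blue farL 0.2509 50.02
t53.10 pos [0.5833 0.072  0.1841] xyaw -44.28 zax [ 0.017 -0.012 -1.   ] F [-0.7   0.57 -0.9 ] T [0.   0.05 0.01] w 0.531 q7 -1.06
```

```bash
python3 -c "
from h import *
plan([.584,.0755,.06],-44.2,40,step=24)"
```

```text
t53.10 pos [0.5833 0.072  0.1841] xyaw -44.28 zax [ 0.017 -0.012 -1.   ] F [-0.7   0.57 -0.9 ] T [0.   0.05 0.01] w 0.531 q7 -1.06
[ -0.03, -0.01, 0.69, -0, 40, -0.02, -0.02, 0.69, -0, 40, -0.03, -0.01, 0.69, -0, 40, -0.02, -0.02, 0.69, -0, 40, -0.03, -0.01, 0.69, -0, 40 ]
[ -0.02, -0.02, 0.68, -0, 40 ]
end [0.5841 0.0755 0.0601] -44.278858679736075
```

Request:
servo_tool(
  plan=[-0.03, -0.02, 0.4, 0, 42, -0.03, -0.02, 0.7, 0, 42, -0.03, -0.02, 0.8, 0, 42, -0.03, -0.02, 0.7, 0, 42, -0.02, -0.01, 0.4, 0, 42],
)

```text
time: 53.52
tool_pos: [0.5826, 0.0758, 0.0862]
orientation: [0.926, -0.377, 0.01, 0.003]
force: [-0.5, -1.5, 0.1]
gripper_width: 0.492
```

Request:
servo_tool(
  plan=[0, 0, 0.25, 0, 42, 0, 0, 0.15, 0, 42, 0, 0, 0.05, 0, 42, 0, 0, 0, 0, 42],
)

```text
time: 53.85
tool_pos: [0.5775, 0.0751, 0.0632]
orientation: [0.926, -0.376, 0.004, 0.006]
force: [0.7, -0.2, -0.8]
gripper_width: 0.49
```

```bash
python3 -c "
from h import *
snap('wrist','zw_w')
plan([.584,.0755,.036],-44.2,40,step=10)"
```

```text
t53.90 pos [0.5776 0.0752 0.0635] xyaw -44.22 zax [ 0.003 -0.013 -1.   ] F [-0.35 -0.82 -0.69] T [0.04 0.06 0.  ] w 0.491 q7 -1.11
[ 0.04, -0.05, 0.31, -0, 40, 0.05, -0.06, 0.3, -0, 40, 0.04, -0.05, 0.31, -0, 40 ]
end [0.5838 0.0755 0.0359] -44.2205310573359
```

View pics/zw_w.png

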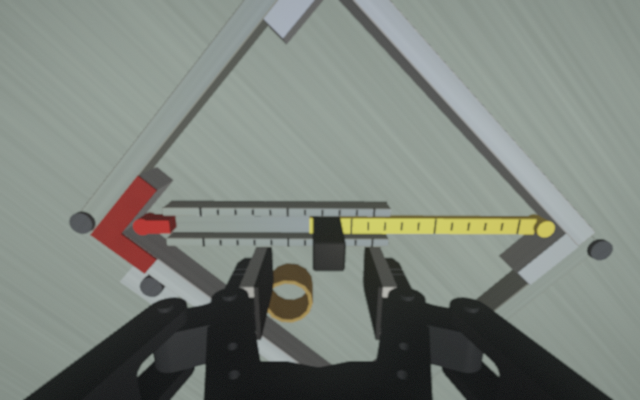

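Request:
servo_tool(
  plan=[0.04, -0.04, 0.25, 0, 42, 0.04, -0.05, 0.3, 0, 42, 0.03, -0.04, 0.25, 0, 42, 0, 0, 0.1, 0, 42, 0, 0, 0, 0, 42],
)

```text
time: 54.32
tool_pos: [0.5858, 0.0755, 0.0367]
orientation: [0.926, -0.377, 0.006, 0.004]
force: [-0.5, 0.1, -0.3]
gripper_width: 0.486
```

```bash
python3 -c "
from h import *
along2(red,-44.2);snap('wrist','zx_w')"
```

```text
t54.32 pos [0.5858 0.0755 0.0367] xyaw -44.25 zax [ 0.008 -0.013 -1.   ] F [-0.52  0.09 -0.26] T [-0.01  0.01 -0.04] w 0.486 q7 -1.12
along 114.63 lat(tool y) -3.37 mm  Falong -0.44 Flat 0.30 Fz -0.26
raw 114.27 grasp 114.10 tilt_along 0.015
```

View pics/zx_w.png

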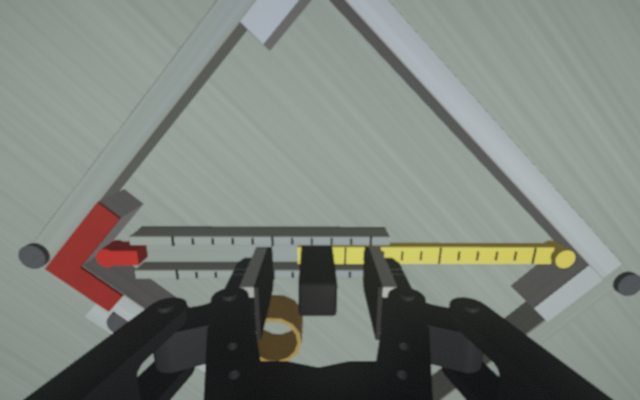

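Request:
servo_tool(
  plan=[0.08, 0, 0, 0, 42, 0.1, 0, 0, 0, 42, 0.1, 0, 0, 0, 42, 0.05, 0, 0, 0, 42],
)

```text
time: 54.7
tool_pos: [0.5939, 0.0683, 0.0379]
orientation: [0.926, -0.376, 0.007, 0.004]
force: [-0.1, -0.8, -0.4]
gripper_width: 0.493
```

```bash
python3 -c "
from h import *
along2(red,-44.2)"
```

```text
t54.70 pos [0.5939 0.0683 0.0379] xyaw -44.22 zax [ 0.01  -0.013 -1.   ] F [-0.09 -0.77 -0.43] T [ 0.04 -0.03 -0.01] w 0.493 q7 -1.10
along 125.43 lat(tool y) -3.84 mm  Falong 0.47 Flat 0.61 Fz -0.43
raw 125.06 grasp 124.89 tilt_along 0.016
```

Request:
servo_tool(
  plan=[0.04, 0, 0, 0, 42, 0.03, 0, 0, 0, 42],
)

```text
time: 54.87
tool_pos: [0.5954, 0.0669, 0.0382]
orientation: [0.926, -0.377, 0.006, 0.004]
force: [-4.7, 3.0, -0.1]
gripper_width: 0.493
```

```bash
python3 -c "
from h import *
along2(red,-44.2)"
```

```text
t54.87 pos [0.5954 0.0669 0.0382] xyaw -44.24 zax [ 0.009 -0.012 -1.   ] F [-4.72  3.02 -0.1 ] T [ 0.77  0.96 -0.  ] w 0.493 q7 -1.10
along 127.50 lat(tool y) -3.92 mm  Falong -5.49 Flat 1.12 Fz -0.10
raw 127.14 grasp 126.98 tilt_along 0.015
```

Request:
servo_tool(
  plan=[-0.04, 0, 0, 0, 42, -0.12, 0, 0, 0, 42, -0.15, 0, 0, 0, 42, -0.08, 0, 0, 0, 42, 0, 0, -0.1, 0, 45],
)

```text
time: 55.28
tool_pos: [0.5861, 0.0756, 0.0408]
orientation: [0.926, -0.377, 0.007, 0.004]
force: [0.7, -0.6, -0.3]
gripper_width: 0.525
```

```bash
python3 -c "
from h import *
along2(red,-44.2)"
```

```text
t55.28 pos [0.5861 0.0756 0.0408] xyaw -44.25 zax [ 0.009 -0.012 -1.   ] F [ 0.67 -0.57 -0.34] T [ 0.05  0.02 -0.  ] w 0.525 q7 -1.12
along 114.78 lat(tool y) -3.67 mm  Falong 0.88 Flat -0.06 Fz -0.34
raw 114.42 grasp 114.25 tilt_along 0.015
```

Request:
servo_tool(
  plan=[0, 0, -0.3, 0, 45, 0, 0, -0.5, 0, 45, 0, 0, -0.7, 0, 45, 0, 0, -0.7, 0, 45, 0, 0, -0.7, 0, 45],
)

```text
time: 55.7
tool_pos: [0.5821, 0.0765, 0.1291]
orientation: [0.927, -0.376, 0.003, 0.006]
force: [-0.1, 0.8, 0.2]
gripper_width: 0.528
```

Request:
servo_tool(
  plan=[0, 0, -0.6, 0, 45, 0, 0, -0.5, 0, 45, 0, 0, -0.3, 0, 45, 0, 0, 0, 0, 45, 0, 0, 0, 0, 45],
)

```text
time: 56.12
tool_pos: [0.5849, 0.0777, 0.1829]
orientation: [0.927, -0.376, 0.009, 0.003]
force: [0.4, 0.3, -1.5]
gripper_width: 0.526
```

```bash
python3 -c "
from h import *
import pickle
along2(red,-43.6);p,d,M=snap('wrist','zy_w');pickle.dump((p,d,M),open('zy.pkl','wb'))
for l,z in [('heel',.008),('tip',.008)]:
    r=arm.tip_of('wrist',l); print(l,[(q['conf'],at('wrist',q['at'],z,M).round(4)) for q in r[:1]])
snap('top','zy_t')
"; python3 z.py zy.pkl pics/zz.png 165,170 18,290 168,430 282,310
```

```text
t56.12 pos [0.5849 0.0777 0.1829] xyaw -44.17 zax [ 0.014 -0.013 -1.   ] F [ 0.41  0.31 -1.54] T [-0.02 -0.02  0.  ] w 0.526 q7 -1.07
along 112.56 lat(tool y) -3.23 mm  Falong 0.09 Flat -0.51 Fz -1.54
raw 112.12 grasp 111.91 tilt_along 0.019
heel [(0.71, array([0.5035, 0.1549, 0.008 ]))]
tip [(0.75, array([ 0.68  , -0.0247,  0.008 ]))]
```

View pics/zy_w.png

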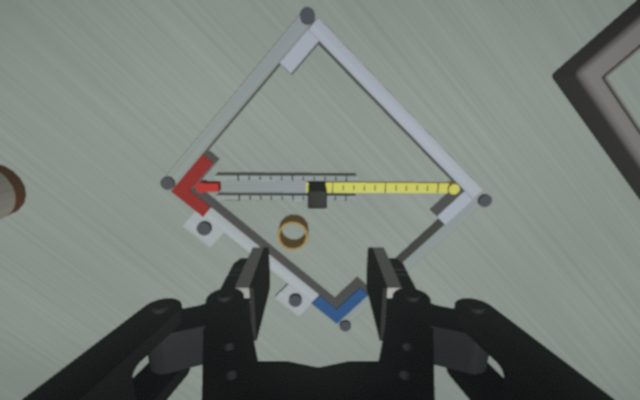

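View pics/zz.png

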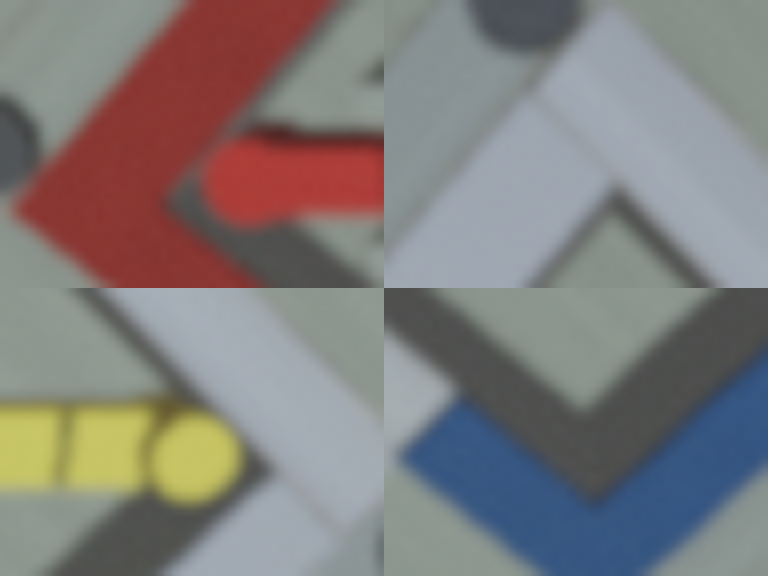

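View pics/zy_t.png

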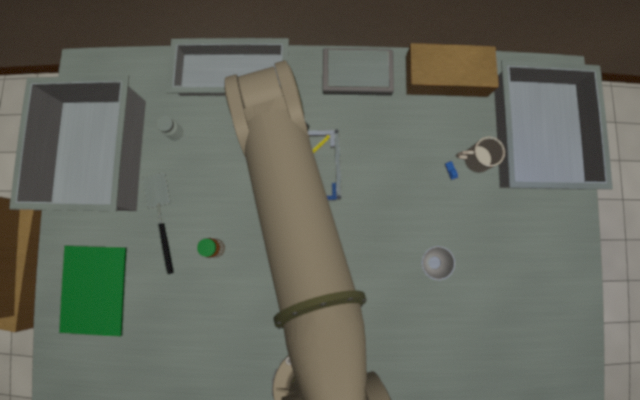

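```bash
python3 - <<'E'
from fr import *
frame("zy.pkl",dict(red=(190.0,190.2),farL=(40.7,318.6),farR=(190.3,463.7),blue=(308.7,336.2)))
r=arm.tip_of("wrist","cutter"); M=arm.camera_model("wrist"); print([(q["conf"],at("wrist",q["at"],0,M).round(4)) for q in r[:1]])
st()
E
```

```text
red [0.5009 0.1526]
farL [0.6709 0.1606]
farR [ 0.6796 -0.023 ]
blue [ 0.5095 -0.032 ]
red blue 0.1849 -87.34
farL farR 0.1838 -87.29
red farL 0.1702 2.69
blue farR 0.1704 3.05
red farR 0.2506 -44.49
blue farL 0.2514 50.03
[(0.92, array([0.5366, 0.0565, 0.    ]))]
t56.37 pos [0.5841 0.0776 0.1811] xyaw -44.16 zax [ 0.01  -0.013 -1.   ] F [-0.29 -0.53 -0.39] T [ 0.02  0.09 -0.02] w 0.53 q7 -1.07
```

```bash
python3 -c "
from rig import arm
print(arm.sign_off())"
```

```text
the job is handed in; nothing more can be done
None
```

I measured both diagonals, pushed the frame back to square along the shorter one, and left the rule lying in it. I handed the job in at about 56 s.

**Readings:** With the heel in red the rule read about 38.7 mm. With the heel in blue it read about 46.3 mm. Measuring pushes against the far rail stayed under about 11 N. Red was shorter, so the half-way target was about 42.5 mm.

**Pushing:** I seated the rule again in the red diagonal and pushed the tongue on in several steps. The hand kept tilting under load, so I released, re-gripped and re-seated the heel in between. The highest push at the wrist was about 24 N, close to the 25 N limit.

**Last checks:**
- **Squareness:** The final wrist picture gives diagonals of about 250.6 mm (red) and 251.4 mm (blue), against 246.6 and 254.4 mm at the start. That is square to within the picture's error. The picture before it gave 250.8 and 250.9 mm.
- **Heel and tip:** A light 5.5 N push on the knob met firm contact, so the tip is touching. The heel looks home in the red corner. The gripper is open and well clear.
- **Other things:** The cutter looks where it was, 2 to 3 mm off in the last detection, which I take as noise. Nothing else was touched.

**Disagreements:**
- **Reading:** I never read the rule exactly at 42.5 mm. Taken from arm position, rule ticks and frame pictures, the reading differed by 0.3 to 1 mm between methods. I relied mainly on the frame pictures.
- **Last millimetre:** The rail gave that on the final approach to contact. The wrist read about 12 N when that move ended, and I have no reading of the peak force during it.

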